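# Check idler pulleys and lock up the binding ones

## Robot

A 6-joint arm with a two-finger parallel gripper is mounted at the origin on the work surface. World frame = base frame: x ahead of the robot, y to its left, z up, the work surface at z = 0. Lengths are in m, angles in rad, forces in N, time in s.
With the tool pointing down it reaches from about 0.425 to 0.925 m from the base axis. Payload 12.5 kg.
Tool frame: the origin (TCP) lies at the very end of the fingers, on their centre line; the grasp point (between the pads) lies behind it (manip.pinch_z is the z of the grasp point in the tool frame, in m); z points along the fingers, y is the direction in which the jaws open and shut (so a half turn about z gives the same grasp; the last joint's range is limited). The gripper opens to 85 mm and grips with 20 to 120 N. Pads are 22 mm wide; open, the fingers measure 114 mm over their backs; the gripper's body (76 mm by 85 mm) begins 54 mm behind the grasp point. The pads swing forward as they close: fully open they stand 13 mm farther back than shut.
Start: joints at [1.235, 0.491, 1.559, -0, 1.092, -0.106], TCP at [0.142, 0.609, 0.207] pointing down, gripper open.
Joint ranges: [-3.1, 3.1], [-0.84, 2.19], [0.05, 2.79], [-1.13, 4.28], [0.06, 2.93], [-2.69, 2.69]. Speed limits (rad/s): [2.22, 2.22, 2.79, 3.14, 3.14, 3.14].

## Interface

Orientations are given as a rotation vector (axis times angle).
In Python, from plant import manip gives the robot as it stands. The module is installed in compiled form; this text tells all that it offers.
- The arm moves only by the tool carry_out, never from a script. Its argument "plan" is a list of rows, each an object with "translation": the shift along the world's x, y, z in m, a list of three; "angular": the turn, a rotation vector about the world's x, y, z in degrees, a list of three; "gripper": the closure, from -1 (fully open) to 1 (shut). A call has 1 to 10 rows; each row is the pose to reach, as a shift and turn from the pose commanded when the call began; what a row does not reach only later rows make up. A row lasts 1/12 s, in which the tool goes at most 41.7 mm and 7.16 degrees, less where a joint would pass 70% of its speed; a pose out of reach is approached as far as the arm can. A call with a gripper value outside its range is refused whole. The fingers move at their own pace and stop on an object; "squeeze" is the grip in N (left out, the last holds). Time passes only in rows, so rows that repeat a pose let the fingers close. It gives the time, the measured TCP pose, the force and the opening at its end, in the units of the state.
- manip.observe(): the state, without advancing time (a new reading comes with each control period).
- manip.snapshot(name): name is "scene" or "top" or "wrist"; returns a dict with "img" (480x640x3 uint8, red, green, blue), "fx", "fy", "cx", "cy" (pixels), "world_from_camera" (4x4, takes a point from camera to world coordinates). Camera axes: x right, y down, z forward; pixel columns grow to the right and rows downward; lengths in m; the calibration is good to about 2 mm. A picture is of the moment at which its call begins. There is no depth.
- manip.hand_in(): hands the job in, once; it reports no verdict.
Trained networks look in a picture, given as the dict that the camera call returned (one of the last four; its "shot" number tells which), for a name from the list of things; names that differ only in an ending like _2 or _b are one class to them, and where a whole thing is asked for, a point or a joint stands for the part that bears it (a point fixed in the world has none). Each returns a list of dicts, best first, with "p" (0 to 1); they miss things now and then, are a little off and sometimes report something else, mostly with a low value. They report only what shows in the picture. A call takes as long as a camera call.
- manip.recognise(picture, name): "xyz" ([x, y, z] in m, in world coordinates, good to about 4 mm: the middle of the surface that is visible of it).
The state is a dict: "time": time; "joint_pos": joint angles; "dq": joint speeds; "tau": joint torques, N m; "ee_pos": TCP position; "orientation": TCP orientation; "ft_force": force on the tool from outside, world axes, zero at the start; "moment": the same for the moment, N m; "width": finger opening in m.
Only numpy, scipy, OpenCV 4.12 (cv2) and the standard library are available. Lean on these libraries where they do the work, as an engineer would, in place of code of your own. Each camera call takes 0.05 s, during which the arm holds its last target. There are 200 camera calls.

## Task

Turn the pulley of every idler unit on its axle and leave it with its red dot well off the white line (by 30 degrees or more where it goes that far) to show it has been tried; stand the ones that turn freely upright in the blue tray and put those that bind in the red quarantine drawer. When all are sorted, push the drawer fully shut and put the yellow-headed lock pin all the way down through both yellow lugs and the drawer's ledge between them. Then prove that the lock holds: draw the drawer's spring pull out slowly until its green bands show, never the red ones, let it go, and leave the loose steel bearing where it is.

Things in the scene. Friction and masses are not known exactly. Their poses are not given: they have to be found in the camera images.
- idler1_mid (a point): Idler pulley unit (some may be absent), all alike: dark round base flange 64 mm across, 8 mm thick, with an upright axle on which an aluminium-and-black pulley 44 mm across turns; pulley from 18 to 44 mm above the underside, axle end at 50 mm; 0.34 kg. Point on the axle 31 mm above the underside (mid pulley); z up; x is fixed to the base and points to the white line on its rim.
- wheel1 (a joint): Angle of idler1's pulley on its base, rad, anticlockwise from above; 0 with the red dot over the white line, near 0 at the start. A sound pulley turns on and on easily while the base stays put on the bench; a binding one catches before half a radian either way and from then on drags the base round with it.
- idler2_mid (a point): Idler pulley unit (some may be absent), all alike: dark round base flange 64 mm across, 8 mm thick, with an upright axle on which an aluminium-and-black pulley 44 mm across turns; pulley from 18 to 44 mm above the underside, axle end at 50 mm; 0.34 kg. Point on the axle 31 mm above the underside (mid pulley); z up; x is fixed to the base and points to the white line on its rim.
- wheel2 (a joint): Angle of idler2's pulley on its base, rad, anticlockwise from above; 0 with the red dot over the white line, near 0 at the start. A sound pulley turns on and on easily while the base stays put on the bench; a binding one catches before half a radian either way and from then on drags the base round with it.
- idler3_mid (a point): Idler pulley unit (some may be absent), all alike: dark round base flange 64 mm across, 8 mm thick, with an upright axle on which an aluminium-and-black pulley 44 mm across turns; pulley from 18 to 44 mm above the underside, axle end at 50 mm; 0.34 kg. Point on the axle 31 mm above the underside (mid pulley); z up; x is fixed to the base and points to the white line on its rim.
- wheel3 (a joint): Angle of idler3's pulley on its base, rad, anticlockwise from above; 0 with the red dot over the white line, near 0 at the start. A sound pulley turns on and on easily while the base stays put on the bench; a binding one catches before half a radian either way and from then on drags the base round with it.
- idler4_mid (a point): Idler pulley unit (some may be absent), all alike: dark round base flange 64 mm across, 8 mm thick, with an upright axle on which an aluminium-and-black pulley 44 mm across turns; pulley from 18 to 44 mm above the underside, axle end at 50 mm; 0.34 kg. Point on the axle 31 mm above the underside (mid pulley); z up; x is fixed to the base and points to the white line on its rim.
- wheel4 (a joint): Angle of idler4's pulley on its base, rad, anticlockwise from above; 0 with the red dot over the white line, near 0 at the start. A sound pulley turns on and on easily while the base stays put on the bench; a binding one catches before half a radian either way and from then on drags the base round with it.
- idler5_mid (a point): Idler pulley unit (some may be absent), all alike: dark round base flange 64 mm across, 8 mm thick, with an upright axle on which an aluminium-and-black pulley 44 mm across turns; pulley from 18 to 44 mm above the underside, axle end at 50 mm; 0.34 kg. Point on the axle 31 mm above the underside (mid pulley); z up; x is fixed to the base and points to the white line on its rim.
- wheel5 (a joint): Angle of idler5's pulley on its base, rad, anticlockwise from above; 0 with the red dot over the white line, near 0 at the start. A sound pulley turns on and on easily while the base stays put on the bench; a binding one catches before half a radian either way and from then on drags the base round with it.
- tray_in (a point): Blue open tray for sound units, fixed to the bench, 230 x 220 mm outside (x, y), walls 5 mm thick, 22 mm high. Point: centre of its inner floor, 5 mm above the bench; x and y along its sides.
- drawer (a joint): How far the red quarantine drawer stands open, m: 0 fully shut, 0.175 fully out; starts 0.15 to 0.165 open, slides with about 2 N of friction and stays where left. The part within the grey cabinet (104 mm high) is roofed; a strip as wide as this value behind the front panel is open to the sky.
- drawer_in (a point): Point on the drawer's inner floor, mid-width, at the foot of the front panel's inner face; moves with the drawer; x points into the cabinet (shutting), y left as seen from the robot, z up. Inside 185 (x) x 190 (y) mm; floor 12 mm, side walls 51 mm, front panel 89 mm above the bench; panel 20 mm thick, 212 mm wide.
- pull_bar (a point): Middle of the black bar of the drawer's sprung pull: 12 mm thick, 110 mm long along y, 72 mm above the bench, on two rods 100 mm apart, 49 mm of clear space between bar and red panel, open from above. x points into the cabinet. Pushing on the bar shuts the drawer.
- pull (a joint): How far the sprung pull is drawn out of the drawer front, m: 0 at rest, 7 N for each 10 mm. Green bands on its rods begin to show at 8 mm, red ones at 18 mm; it springs back when let go. If the drawer is not locked, it slides out with the pull instead.
- lock_hole (a point): Centre of the 11 mm hole at the upper face (104 mm above the bench) of the upper of two yellow lugs jutting 50 mm from the cabinet left of the drawer front, 40 mm wide, 6 mm thick, 26 mm apart; x points into the cabinet. With the drawer fully shut its steel ledge (83 to 89 mm above the bench) comes between them and all three holes line up (lower lug: 12 mm, 66 to 72 mm).
- pin_grip (a point): Centre of the lock pin's yellow round head, 22 mm across, 30 mm high; below it a collar 16 mm across, 8 mm high, then a shaft 8 mm thick, 50 mm long. The pin stands upright, collar resting on a wooden stand 44 x 44 mm, 54 mm high. z up. 50 g. Point 23 mm above the collar's underside.
- pin_tip (a point): Lower end of the lock pin's shaft, 73 mm below the centre of its head.
- bearing_c (a point): A loose steel bearing, 42 mm across, 13 mm high, lying flat on the bench: not part of the job. Point at its centre.

How it is judged:
By the outcome, as a careful person would: the job done as asked, in the order asked, and still so for the second after the job is handed in, with the robot touching nothing.
Of idler1, idler2, idler3, idler4, idler5 only 4 to 5 are there at a start; the rules pass over those that are not, and their reading is None.
At some moment in a run one of idler1, idler2, idler3, idler4, idler5 may be knocked a few centimetres aside while the robot is not near it.
It also fails if it takes over 210 s, if anything falls off the work surface, if the arm or the gripper's body presses on something with over 40 N, if the wrist force passes 120 N, or if a joint passes its speed limit or range.

## Working session

There is one attempt and no reset: what is moved stays moved. The work goes in short steps, Python scripts to look and compute and a tool call to move; the robot and the scene stay as the last step left them, time stands still between calls to the robot, and variables do not carry over. Pictures are saved under pics/ and viewed, about 12 in all and at most 16, crops included, and the job is handed in when it is done.

Besides the shell and the picture viewer there is one more tool, called after "Emit:" by a JSON object that holds its "method" and its "body". carry_out: Moves the arm, as the interface text tells. Its arguments: {"type":"object","properties":{"plan":{"type":"array"},"squeeze":{"type":"number"}},"required":["plan"]}

```bash
mkdir -p pics; cat > h.py <<'E'
from plant import manip
import numpy as np, cv2
def snap(n,f=None):
    s=manip.snapshot(n)
    if f: cv2.imwrite('pics/'+f,s['img'][:,:,::-1])
    return s
def proj(s,p):
    T=np.linalg.inv(s['world_from_camera']); c=T[:3,:3]@np.array(p)+T[:3,3]
    return np.array([s['fx']*c[0]/c[2]+s['cx'], s['fy']*c[1]/c[2]+s['cy']])
def ray(s,uv):
    T=np.array(s['world_from_camera']); d=T[:3,:3]@np.array([(uv[0]-s['cx'])/s['fx'],(uv[1]-s['cy'])/s['fy'],1.])
    return T[:3,3],d/np.linalg.norm(d)
def atz(s,uv,z):
    o,d=ray(s,uv); return o+d*(z-o[2])/d[2]
def tri(vs):
    A=np.zeros((3,3));b=np.zeros(3)
    for s,uv in vs:
        o,d=ray(s,uv);M=np.eye(3)-np.outer(d,d);A+=M;b+=M@o
    return np.linalg.solve(A,b)
def st():
    o=manip.observe(); print({k:np.round(o[k],4).tolist() for k in ('time','ee_pos','orientation','ft_force','width','joint_pos')})
E
python3 - <<'E'
from h import *
np.set_printoptions(precision=4,suppress=True)
print(manip.pinch_z); st()
S={n:snap(n,n+'0.png') for n in('scene','top')}
for n,s in S.items():
    print(n,s['fx'],np.array(s['world_from_camera'])[:3].tolist())
    for k in ['idler1_mid','tray_in','drawer_in','pull_bar','lock_hole','pin_grip','pin_tip','bearing_c']:
        try:
            for r in manip.recognise(s,k): print(n,k,round(r['p'],2),np.round(r['xyz'],3),proj(s,r['xyz']).round())
        except Exception as e: print(k,e)
st()
cv2.imwrite('pics/both.png',cv2.resize(np.hstack([S['scene']['img'],S['top']['img']])[:,:,::-1],(800,300)))
E
```

```text
-0.0187
{'time': 0.0, 'ee_pos': [0.1422, 0.6083, 0.206], 'orientation': [-0.3601, -3.1206, 0.0017], 'ft_force': [-0.5622, -0.165, 0.0488], 'width': 0.0851, 'joint_pos': [1.2354, 0.4916, 1.5594, 0.0, 1.0917, -0.1056]}
scene 474.9597574464353 [[0.5426355265827604, 0.6485436075620867, -0.533795723456646, 0.992785162419821], [0.8399677931343394, -0.4182980957885735, 0.345659962328125, -0.27232623361547387], [0.0008898242960581019, -0.6359385914929264, -0.7717391502721077, 0.7030815003510901]]
scene idler1_mid 0.68 [ 0.577 -0.062  0.024] [288. 288.]
scene tray_in 0.84 [0.499 0.329 0.008] [429. 184.]
scene tray_in 0.69 [ 0.448 -0.009  0.021] [278. 229.]
scene tray_in 0.48 [0.466 0.099 0.024] [330. 212.]
scene drawer_in 0.68 [ 0.525 -0.303  0.013] [145. 336.]
scene pull_bar 0.81 [ 0.446 -0.321  0.077] [106. 285.]
scene lock_hole 0.76 [ 0.714 -0.249  0.108] [215. 389.]
scene pin_grip 0.68 [ 0.444 -0.118  0.087] [220. 228.]
scene pin_grip 0.6 [0.463 0.099 0.044] [329. 204.]
scene pin_grip 0.59 [0.5   0.331 0.005] [430. 185.]
scene bearing_c 0.62 [0.694 0.158 0.013] [430. 282.]
top 483.4882545
[... 351 characters left out ...]
7 0.339 0.005] [155. 280.]
top drawer_in 0.8 [ 0.582 -0.294  0.013] [472. 230.]
top pull_bar 0.69 [ 0.446 -0.314  0.073] [498. 298.]
top lock_hole 0.39 [0.663 0.02  0.038] [314. 189.]
top pin_grip 0.52 [ 0.44  -0.121  0.09 ] [393. 303.]
top pin_tip 0.69 [ 0.441 -0.116  0.092] [391. 302.]
top pin_tip 0.5 [ 0.432 -0.006  0.042] [329. 307.]
top pin_tip 0.46 [0.666 0.02  0.041] [314. 187.]
top pin_tip 0.15 [ 0.699 -0.257  0.098] [464. 161.]
top bearing_c 0.49 [0.696 0.151 0.009] [250. 176.]
{'time': 0.9, 'ee_pos': [0.1423, 0.6086, 0.2067], 'orientation': [0.3601, 3.1208, 0.0001], 'ft_force': [0.3625, 0.6465, -0.4066], 'width': 0.0855, 'joint_pos': [1.2354, 0.4909, 1.5589, -0.0, 1.0917, -0.1056]}
```

View pics/top0.png

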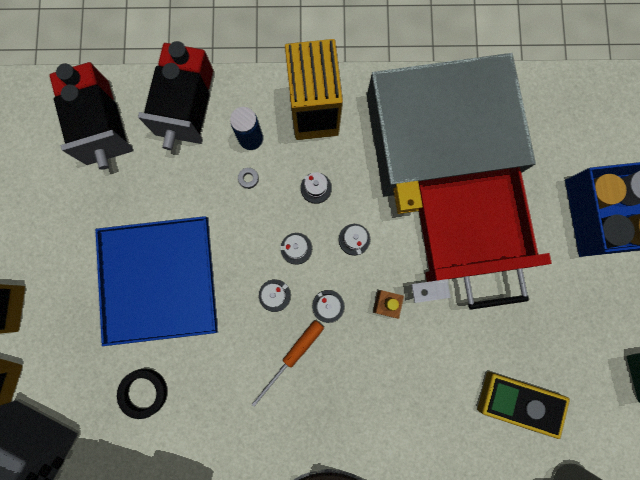

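View pics/scene0.png

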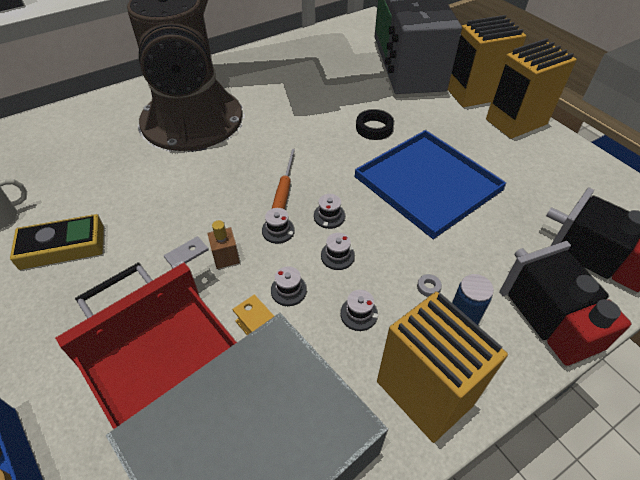

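The top view shows five idlers at (316,187), (296,247), (354,238), (274,295) and (328,306). The bearing is at (248,178), the pin on its stand at (393,304), the lug at (409,196) and the ledge at (430,291).

```bash
cat >> h.py <<'E'
def idlers(s,guess=None,z=0.044,verbose=True):
    """centres of pulleys: near-white blobs in image, projected at z; returns [(uv,xyz)]"""
    hsv=cv2.cvtColor(s['img'],cv2.COLOR_RGB2HSV); return hsv
E
python3 - <<'E'
import cv2,numpy as np
a=cv2.imread('pics/top0.png')[165:330,250:380]; b=cv2.imread('pics/scene0.png')[190:335,255:385]
a=cv2.resize(a,None,fx=3.6,fy=3.6,interpolation=2)[:594]; b=cv2.resize(b,None,fx=2.5,fy=2.5,interpolation=2)
c=np.zeros((600,800,3),np.uint8); c[:594,:468]=a; c[:b.shape[0],470:470+b.shape[1]]=b[:, :330]
cv2.imwrite('pics/crop0.png',c)
E
```

```text
(no output)
```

View pics/crop0.png

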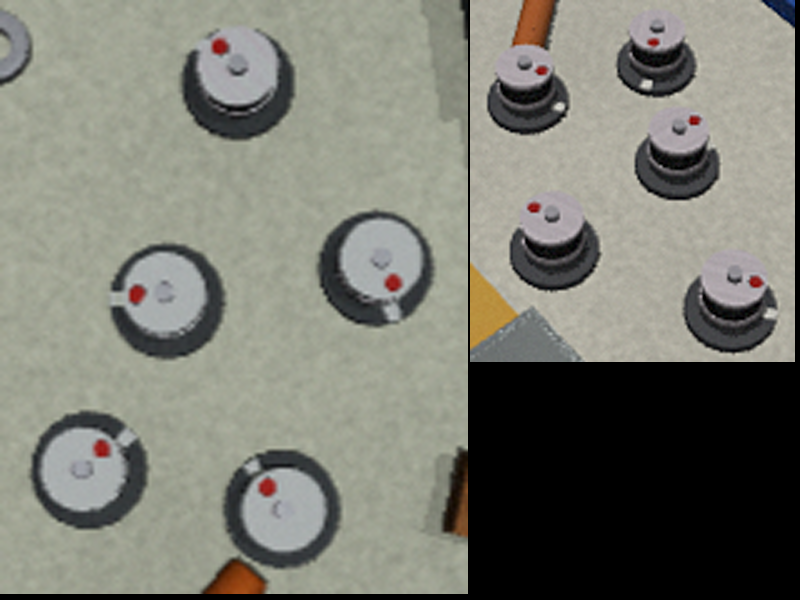

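```bash
python3 - <<'E'
s=open('h.py').read(); s=s[:s.index('def idlers')]+'''
def idlers(s,pts):
    """refine each idler from a rough world xy: flange (z=8mm) centre via dark hull, pulley top centroid (z=44mm), dot, white-line angles (deg, world)"""
    im=s['img'].astype(int); R,G,B=im[...,0],im[...,1],im[...,2]; out=[]
    yy,xx=np.mgrid[:480,:640]
    red=(R>G+60)&(R>B+60); dark=(im.max(2)<95); bright=((B-G)>-6)&(im.min(2)>140)
    for p in pts:
        q=np.array(p[:2],float)
        for it in range(3):
            c=proj(s,[*q,.008]); r=np.linalg.norm(proj(s,[q[0],q[1]+.032,.008])-c)
            w=(np.hypot(xx-c[0],yy-c[1])<r*1.25)
            h=cv2.convexHull(np.argwhere(w&dark)[:,::-1].astype(np.int32)); m=cv2.moments(h); f=np.array([m['m10'],m['m01']])/m['m00']
            q=atz(s,f,.006)[:2]
        t=proj(s,[*q,.044]); rt=np.linalg.norm(proj(s,[q[0],q[1]+.022,.044])-t)
        wt=np.hypot(xx-t[0],yy-t[1])<rt*1.15
        tp=np.argwhere(wt&(bright|red))[:,::-1].mean(0)
        d=np.argwhere(wt&red)[:,::-1]; D=atz(s,d.mean(0),.044)[:2]-q if len(d) else None
        P=np.stack([xx,yy],-1)[w&bright]; W=np.array([atz(s,u,.008)[:2]-q for u in P]); n=np.hypot(*W.T)
        T=np.array([np.hypot(*(atz(s,u,.044)[:2]-q)) for u in P])
        W=W[(n>.0235)&(n<.034)&(T>.0245)]
        ang=lambda v: None if v is None or len(v)==0 else round(float(np.degrees(np.arctan2(v[1],v[0]))))
        out.append(dict(xy=q.round(4),tuv=tp.round(1),txy=atz(s,tp,.044)[:2].round(4),dot=ang(D),line=ang(W.mean(0)) if len(W) else None,nl=len(W)))
    return out
'''
open('h.py','w').write(s)
E
python3 - <<'E'
from h import *
s=snap('top');sc=snap('scene')
g=[atz(s,u,.04) for u in [(316,187),(296,247),(354,238),(274,295),(328,306)]]
A=idlers(s,g);B=idlers(sc,g)
for a,b in zip(A,B): print(a,'| scene',b,'tri',tri([(s,a['tuv']),(sc,b['tuv'])]).round(4))
def near(p): return p
for nm,uv in [('lug',(409,196)),('pinhead',(393,304)),('lughole',(411,201))]: print(nm,[atz(s,uv,z).round(3) for z in(.104,.09)])
# manual tri: drawer bar, tray corners
t=[(97,229),(207,218),(216,332),(103,345)]
print([atz(s,u,.022).round(3) for u in t])
for k in ['idler1_mid']:
  pass
w=snap('wrist'); print(w['fx'],np.array(w['world_from_camera']).round(3).tolist()); st()
E
```

```text
{'xy': array([0.6693, 0.0172]), 'tuv': array([315.7, 182.9]), 'txy': array([0.6724, 0.0175]), 'dot': 37, 'line': 41, 'nl': 3} | scene {'xy': array([0.6778, 0.0149]), 'tuv': array([360. , 300.3]), 'txy': array([0.6741, 0.0176]), 'dot': 59, 'line': 55, 'nl': 7} tri [0.6731 0.018  0.0424]
{'xy': array([0.5485, 0.0581]), 'tuv': array([295.3, 245.9]), 'txy': array([0.5488, 0.0577]), 'dot': 92, 'line': 87, 'nl': 4} | scene {'xy': array([0.553 , 0.0566]), 'tuv': array([337.7, 241.4]), 'txy': array([0.5503, 0.0583]), 'dot': 101, 'line': 90, 'nl': 1} tri [0.5492 0.0583 0.0427]
{'xy': array([ 0.5656, -0.0578]), 'tuv': array([355.5, 236.4]), 'txy': array([ 0.5662, -0.0584]), 'dot': -154, 'line': -159, 'nl': 12} | scene {'xy': array([ 0.5718, -0.0601]), 'tuv': array([287.2, 276.3]), 'txy': array([ 0.5677, -0.058 ]), 'dot': -167, 'line': None, 'nl': 0} tri [ 0.5666 -0.058   0.0426]
{'xy': array([0.4558, 0.1011]), 'tuv': array([272.6, 295. ]), 'txy': array([0.4554, 0.101 ]), 'dot': -42, 'line': -51, 'nl': 14} | scene {'xy': array([0.459 , 0.1012]), 'tuv': array([329.4, 200.9]), 'txy': array([0.456
[... 355 characters left out ...]
 -0.0043  0.0463]
lug [array([ 0.632, -0.152,  0.104]), array([ 0.635, -0.155,  0.09 ])]
pinhead [array([ 0.437, -0.118,  0.104]), array([ 0.437, -0.12 ,  0.09 ])]
lughole [array([ 0.622, -0.156,  0.104]), array([ 0.625, -0.158,  0.09 ])]
[array([0.588, 0.451, 0.022]), array([0.608, 0.234, 0.022]), array([0.386, 0.211, 0.022]), array([0.363, 0.427, 0.022])]
376.16367929017997 [[0.227, 0.935, 0.273, 0.073], [0.974, -0.219, -0.061, 0.625], [0.002, 0.28, -0.96, 0.374], [0.0, 0.0, 0.0, 1.0]]
{'time': 1.05, 'ee_pos': [0.1424, 0.6086, 0.2066], 'orientation': [0.3602, 3.1209, 0.0002], 'ft_force': [0.3314, 0.3844, 1.0705], 'width': 0.0852, 'joint_pos': [1.2354, 0.4909, 1.5589, 0.0, 1.0917, -0.1056]}
```

Emit:
{"method": "carry_out", "body": {"plan": [{"translation":[0.02,-0.032,0],"angular":[0,0,2],"gripper":-0.4},{"translation":[0.04,-0.064,0],"angular":[0,0,4],"gripper":-0.4},{"translation":[0.06,-0.096,0],"angular":[0,0,6],"gripper":-0.4},{"translation":[0.08,-0.128,0],"angular":[0,0,8],"gripper":-0.4},{"translation":[0.1,-0.16,0],"angular":[0,0,10],"gripper":-0.4},{"translation":[0.12,-0.192,0],"angular":[0,0,12],"gripper":-0.4},{"translation":[0.14,-0.224,0],"angular":[0,0,14],"gripper":-0.4},{"translation":[0.157,-0.253,-0.03],"angular":[0,0,18],"gripper":-0.4},{"translation":[0.157,-0.253,-0.03],"angular":[0,0,18],"gripper":-0.4}], "squeeze": 40}}

```text
time: 1.8
ee_pos: [0.3001, 0.3516, 0.1744]
orientation: [0.135, -3.137, 0.004]
ft_force: [-1.0, 0.3, -1.0]
width: 0.0596
```

Emit:
{"method": "carry_out", "body": {"plan": [{"translation":[0.157,-0.2545,-0.027],"angular":[0,0,0],"gripper":-0.4},{"translation":[0.157,-0.2545,-0.027],"angular":[0,0,0],"gripper":-0.4},{"translation":[0.157,-0.2545,-0.027],"angular":[0,0,0],"gripper":-0.4},{"translation":[0.157,-0.2545,-0.027],"angular":[0,0,0],"gripper":-0.4},{"translation":[0.157,-0.2545,-0.027],"angular":[0,0,0],"gripper":-0.4},{"translation":[0.157,-0.2545,-0.027],"angular":[0,0,0],"gripper":-0.4},{"translation":[0.157,-0.2545,-0.027],"angular":[0,0,0],"gripper":-0.4},{"translation":[0.157,-0.2545,-0.027],"angular":[0,0,0],"gripper":-0.4},{"translation":[0.157,-0.2545,-0.027],"angular":[0,0,0],"gripper":-0.4},{"translation":[0.157,-0.2545,-0.027],"angular":[0,0,0],"gripper":-0.4}]}}

```text
time: 2.63
ee_pos: [0.4561, 0.1012, 0.1495]
orientation: [0.13, -3.138, -0.0]
ft_force: [0.0, -0.2, 0.5]
width: 0.0596
```

```bash
python3 - <<'E'
from h import *
st(); w=snap('wrist','w1.png'); t=snap('top')
print(np.array(w['world_from_camera']).round(3).tolist())
for p in [(0.456,.1015,.044),(.549,.058,.044)]: print(proj(w,p).round(1))
for a in idlers(w,[(.456,.1015)]): print(a)
E
```

```text
{'time': 2.6333, 'ee_pos': [0.4561, 0.1012, 0.1495], 'orientation': [0.1299, -3.1383, -0.0004], 'ft_force': [0.0467, -0.1731, 0.4851], 'width': 0.0596, 'joint_pos': [0.0767, 0.3477, 2.0003, 0.0004, 0.7942, -1.5771]}
[[-0.083, 0.957, 0.279, 0.385], [0.997, 0.079, 0.026, 0.095], [0.003, 0.28, -0.96, 0.317], [0.0, 0.0, 0.0, 1.0]]
[313.4 226.4]
[250.8 332.1]Traceback (most recent call last):
  File "<stdin>", line 5, in <module>
  File "h.py", line 39, in idlers
    P=np.stack([xx,yy],-1)[w&bright]; W=np.array([atz(s,u,.008)[:2]-q for u in P]); n=np.hypot(*W.T)
                                                                                      ~~~~~~~~^^^^^^
TypeError: hypot() takes from 2 to 3 positional arguments but 0 were given
```

View pics/w1.png

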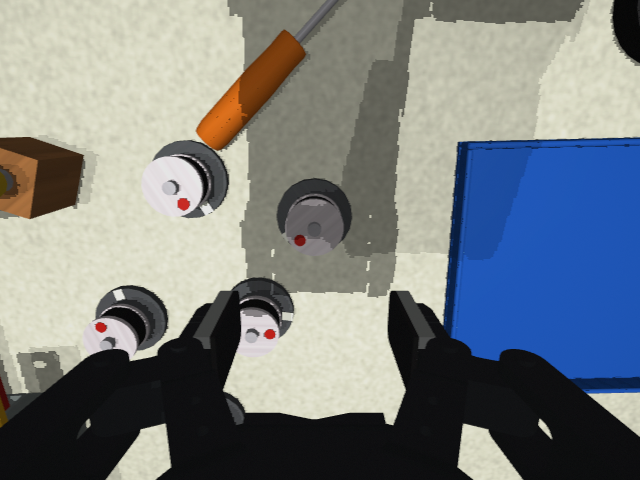

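The pulley of idler D appears at (314,228), against a prediction of (313,226), so the calibration is good. Now I'll test it.

Emit:
{"method": "carry_out", "body": {"plan": [{"translation":[0,0.0005,-0.04],"angular":[0,0,0],"gripper":-0.4},{"translation":[0,0.0005,-0.08],"angular":[0,0,0],"gripper":-0.4},{"translation":[0,0.0005,-0.115],"angular":[0,0,0],"gripper":-0.4},{"translation":[0,0.0005,-0.135],"angular":[0,0,0],"gripper":-0.4},{"translation":[0,0.0005,-0.135],"angular":[0,0,0],"gripper":-0.4},{"translation":[0,0.0005,-0.135],"angular":[0,0,0],"gripper":1},{"translation":[0,0.0005,-0.135],"angular":[0,0,0],"gripper":1},{"translation":[0,0.0005,-0.135],"angular":[0,0,0],"gripper":1},{"translation":[0,0.0005,-0.135],"angular":[0,0,0],"gripper":1},{"translation":[0,0.0005,-0.135],"angular":[0,0,0],"gripper":1}], "squeeze": 30}}

```text
time: 3.57
ee_pos: [0.457, 0.1019, 0.0158]
orientation: [-0.132, 3.136, 0.001]
ft_force: [-0.4, 3.7, 5.5]
width: 0.0409
```

Emit:
{"method": "carry_out", "body": {"plan": [{"translation":[0,0,0],"angular":[0,0,-7],"gripper":1},{"translation":[0,0,0],"angular":[0,0,-14],"gripper":1},{"translation":[0,0,0],"angular":[0,0,-21],"gripper":1},{"translation":[0,0,0],"angular":[0,0,-28],"gripper":1},{"translation":[0,0,0],"angular":[0,0,-35],"gripper":1},{"translation":[0,0,0],"angular":[0,0,-42],"gripper":1},{"translation":[0,0,0],"angular":[0,0,-49],"gripper":1},{"translation":[0,0,0],"angular":[0,0,-56],"gripper":1},{"translation":[0,0,0],"angular":[0,0,-63],"gripper":1},{"translation":[0,0,0],"angular":[0,0,-70],"gripper":1}]}}

```text
time: 4.4
ee_pos: [0.4573, 0.1022, 0.0158]
orientation: [1.699, 2.64, 0.004]
ft_force: [-0.7, 7.3, 7.8]
width: 0.0411
```

```bash
python3 - <<'E'
from h import *
st(); print(np.round(manip.observe()['moment'],3)); w=snap('wrist','w2.png'); t=snap('top','t2.png'); s=snap('scene','s2.png')
c=[cv2.resize(x['img'][int(v)-60:int(v)+60,int(u)-60:int(u)+60],(400,400),interpolation=2) for x,(u,v) in ((t,proj(t,(.456,.1015,.02))),(s,proj(s,(.456,.1015,.02))))]
cv2.imwrite('pics/c2.png',np.hstack(c)[:,:,::-1])
E
```

```text
{'time': 4.4, 'ee_pos': [0.4573, 0.1022, 0.0158], 'orientation': [1.6989, 2.6399, 0.0037], 'ft_force': [-0.6997, 7.261, 7.8211], 'width': 0.0411, 'joint_pos': [0.0784, 0.587, 2.1096, 0.0011, 0.4417, -0.3498]}
[ 1.278 -0.006  0.022]
```

View pics/c2.png

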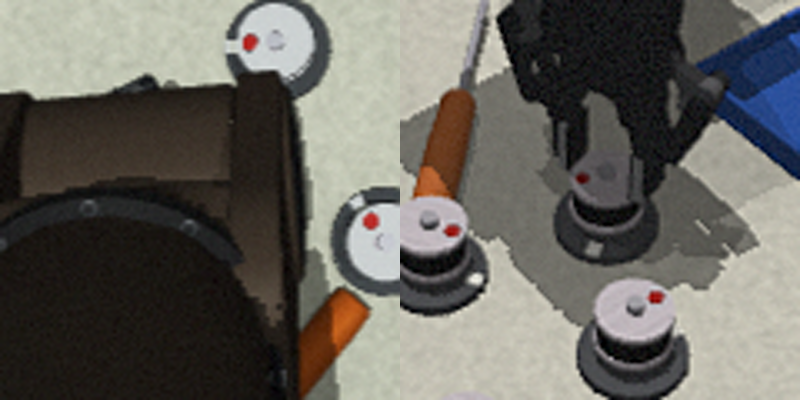

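Idler D is sound: the dot has turned about 70° in the scene crop at (583,178), and the white line at (595,248) stayed put. Carrying it to the tray.

Emit:
{"method": "carry_out", "body": {"plan": [{"translation":[0,0,0.035],"angular":[0,0,0],"gripper":1},{"translation":[0,0,0.06],"angular":[0,0,0],"gripper":1},{"translation":[-0.002,0.02,0.06],"angular":[0,0,0],"gripper":1},{"translation":[-0.006,0.055,0.06],"angular":[0,0,0],"gripper":1},{"translation":[-0.01,0.095,0.06],"angular":[0,0,0],"gripper":1},{"translation":[-0.014,0.135,0.06],"angular":[0,0,0],"gripper":1},{"translation":[-0.018,0.175,0.06],"angular":[0,0,0],"gripper":1},{"translation":[-0.023,0.215,0.06],"angular":[0,0,0],"gripper":1},{"translation":[-0.027,0.25,0.06],"angular":[0,0,0],"gripper":1},{"translation":[-0.029,0.273,0.06],"angular":[0,0,0],"gripper":1}], "squeeze": 50}}

```text
time: 5.38
ee_pos: [0.4264, 0.3777, 0.0751]
orientation: [1.69, 2.648, 0.002]
ft_force: [0.0, 0.1, -4.3]
width: 0.0395
```

Emit:
{"method": "carry_out", "body": {"plan": [{"translation":[0,0,0],"angular":[0,0,0],"gripper":1},{"translation":[0,0,-0.03],"angular":[0,0,0],"gripper":1},{"translation":[0,0,-0.045],"angular":[0,0,0],"gripper":1},{"translation":[0,0,-0.053],"angular":[0,0,0],"gripper":1},{"translation":[0,0,-0.053],"angular":[0,0,0],"gripper":1},{"translation":[0,0,-0.053],"angular":[0,0,0],"gripper":-0.4},{"translation":[0,0,-0.053],"angular":[0,0,0],"gripper":-0.4},{"translation":[0,0,-0.053],"angular":[0,0,0],"gripper":-0.4},{"translation":[0,0,-0.02],"angular":[0,0,0],"gripper":-0.4},{"translation":[0,0,0.02],"angular":[0,0,0],"gripper":-0.4}]}}

```text
time: 6.22
ee_pos: [0.4264, 0.3737, 0.0937]
orientation: [-1.691, -2.645, 0.007]
ft_force: [0.2, 0.9, 0.8]
width: 0.0597
```

```bash
python3 - <<'E'
from h import *
st(); t=snap('top','t3.png'); s=snap('scene','s3.png')
for a in idlers(t,[(.673,.018),(.549,.058),(.5665,-.058),(.433,-.004)]): print(a)
c=[cv2.resize(x['img'][int(v)-75:int(v)+75,int(u)-75:int(u)+75],(400,400),interpolation=2) for x,(u,v) in ((t,proj(t,(.427,.375,.02))),(s,proj(s,(.427,.375,.02))))]
cv2.imwrite('pics/c3.png',np.hstack(c)[:,:,::-1])
E
```

```text
{'time': 6.2167, 'ee_pos': [0.4264, 0.3737, 0.0937], 'orientation': [-1.6912, -2.6454, 0.0069], 'ft_force': [0.2412, 0.8742, 0.7641], 'width': 0.0597, 'joint_pos': [0.6031, 0.5505, 1.8139, -0.0001, 0.7819, 0.17]}
{'xy': array([0.6692, 0.0172]), 'tuv': array([315.7, 182.9]), 'txy': array([0.6725, 0.0176]), 'dot': 38, 'line': 42, 'nl': 5}
{'xy': array([0.5485, 0.0582]), 'tuv': array([295.4, 245.9]), 'txy': array([0.5487, 0.0576]), 'dot': 92, 'line': 87, 'nl': 4}
{'xy': array([ 0.5656, -0.0579]), 'tuv': array([355.5, 236.4]), 'txy': array([ 0.5662, -0.0584]), 'dot': -154, 'line': -159, 'nl': 12}
{'xy': array([ 0.4311, -0.0023]), 'tuv': array([328.5, 306.2]), 'txy': array([ 0.4336, -0.0049]), 'dot': 22, 'line': 9, 'nl': 14}
```

View pics/c3.png

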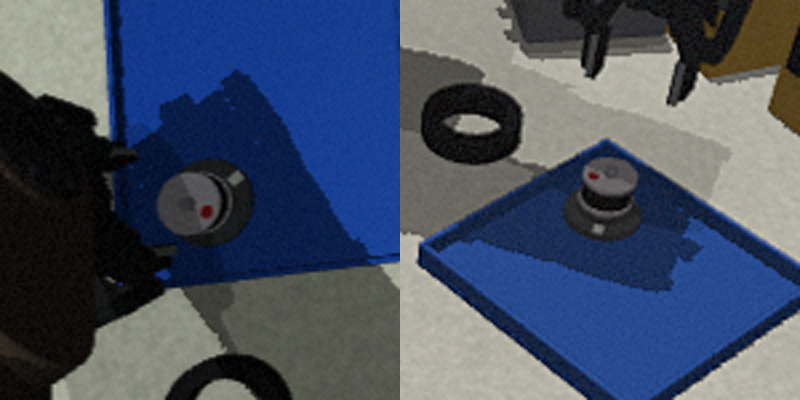

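Emit:
{"method": "carry_out", "body": {"plan": [{"translation":[0.012,-0.03,0.01],"angular":[0,0,0],"gripper":-0.4},{"translation":[0.024,-0.065,0.01],"angular":[0,0,0],"gripper":-0.4},{"translation":[0.038,-0.1,0.01],"angular":[0,0,0],"gripper":-0.4},{"translation":[0.052,-0.135,0.01],"angular":[0,0,0],"gripper":-0.4},{"translation":[0.066,-0.17,0.01],"angular":[0,0,0],"gripper":-0.4},{"translation":[0.08,-0.205,0.01],"angular":[0,0,0],"gripper":-0.4},{"translation":[0.094,-0.24,0.01],"angular":[0,0,0],"gripper":-0.4},{"translation":[0.108,-0.275,0.01],"angular":[0,0,0],"gripper":-0.4},{"translation":[0.122,-0.305,0],"angular":[0,0,0],"gripper":-0.4},{"translation":[0.122,-0.3167,0],"angular":[0,0,0],"gripper":-0.4}]}}

```text
time: 7.15
ee_pos: [0.5511, 0.0542, 0.0937]
orientation: [1.695, 2.644, 0.0]
ft_force: [-0.7, -0.6, -0.6]
width: 0.0596
```

Emit:
{"method": "carry_out", "body": {"plan": [{"translation":[0,0,0],"angular":[0,0,0],"gripper":-0.4},{"translation":[0,0,-0.035],"angular":[0,0,0],"gripper":-0.4},{"translation":[0,0,-0.065],"angular":[0,0,0],"gripper":-0.4},{"translation":[0,0,-0.08],"angular":[0,0,0],"gripper":-0.4},{"translation":[0,0,-0.08],"angular":[0,0,0],"gripper":-0.4},{"translation":[0,0,-0.08],"angular":[0,0,0],"gripper":1},{"translation":[0,0,-0.08],"angular":[0,0,0],"gripper":1},{"translation":[0,0,-0.08],"angular":[0,0,0],"gripper":1},{"translation":[0,0,-0.08],"angular":[0,0,0],"gripper":1},{"translation":[0,0,-0.08],"angular":[0,0,0],"gripper":1}], "squeeze": 30}}

```text
time: 7.98
ee_pos: [0.5498, 0.0582, 0.0157]
orientation: [1.691, 2.646, 0.002]
ft_force: [-0.2, 3.9, 4.9]
width: 0.0407
```

Emit:
{"method": "carry_out", "body": {"plan": [{"translation":[0,0,0],"angular":[0,0,7],"gripper":1},{"translation":[0,0,0],"angular":[0,0,14],"gripper":1},{"translation":[0,0,0],"angular":[0,0,21],"gripper":1},{"translation":[0,0,0],"angular":[0,0,28],"gripper":1},{"translation":[0,0,0],"angular":[0,0,35],"gripper":1},{"translation":[0,0,0],"angular":[0,0,42],"gripper":1},{"translation":[0,0,0],"angular":[0,0,49],"gripper":1},{"translation":[0,0,0],"angular":[0,0,56],"gripper":1},{"translation":[0,0,0],"angular":[0,0,63],"gripper":1},{"translation":[0,0,0],"angular":[0,0,70],"gripper":1}]}}

```text
time: 8.82
ee_pos: [0.5501, 0.0577, 0.0157]
orientation: [-0.141, 3.136, -0.0]
ft_force: [0.1, -1.0, 4.6]
width: 0.0408
```

```bash
python3 - <<'E'
from h import *
st(); t=snap('top','t4.png'); s=snap('scene','s4.png'); w=snap('wrist','w4.png')
c=[cv2.resize(x['img'][int(v)-h:int(v)+h,int(u)-h:int(u)+h],(400,400),interpolation=2) for x,(u,v),h in ((w,proj(w,(.549,.058,.02)),110),(s,proj(s,(.549,.058,.02)),60))]
cv2.imwrite('pics/c4.png',np.hstack(c)[:,:,::-1])
E
```

```text
{'time': 8.8167, 'ee_pos': [0.5501, 0.0577, 0.0157], 'orientation': [-0.1412, 3.1362, -0.0001], 'ft_force': [0.0548, -0.9869, 4.6433], 'width': 0.0408, 'joint_pos': [-0.0149, 0.655, 1.9014, 0.0001, 0.5829, -1.6757]}
```

View pics/c4.png

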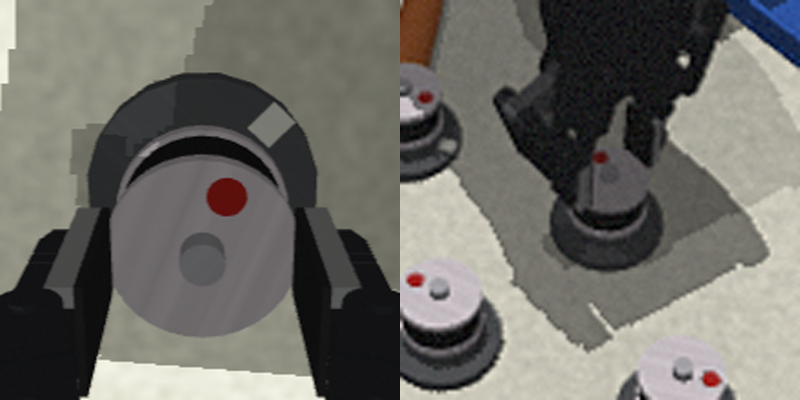

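B binds: in the wrist crop the white line moved from pointing right to up-right (272,125), and the dot at (227,196) is only about 28° off it. It goes in the drawer, so I need the drawer geometry.

```bash
python3 - <<'E'
from h import *
t=snap('top','t5.png')
for nm,us,z in [('panel top',[(428,279),(551,266),(548,255)],.089),('cab roof edge',[(385,190),(534,166)],.104),('bar',[(471,306),(528,299)],.078),('inner side foot/top L,R',[(421,182),(433,270),(521,171),(537,252)],.051),('lug',[(396,183),(418,181),(421,209),(399,212)],.104),('ledge',[(414,284),(448,280),(447,300),(415,302)],.089)]:
    print(nm,[atz(t,u,z)[:2].round(3).tolist() for u in us])
cv2.imwrite('pics/c5.png',cv2.resize(t['img'][135:335,375:575],(600,600),interpolation=2)[:,:,::-1])
E
```

```text
panel top [[0.481, -0.185], [0.503, -0.409], [0.523, -0.405]]
cab roof edge [[0.643, -0.109], [0.686, -0.384]]
bar [[0.432, -0.263], [0.444, -0.368]]
inner side foot/top L,R [[0.671, -0.187], [0.5, -0.203], [0.691, -0.382], [0.532, -0.403]]
lug [[0.656, -0.129], [0.659, -0.17], [0.607, -0.173], [0.602, -0.133]]
ledge [[0.472, -0.159], [0.479, -0.221], [0.443, -0.217], [0.44, -0.16]]
```

View pics/c5.png

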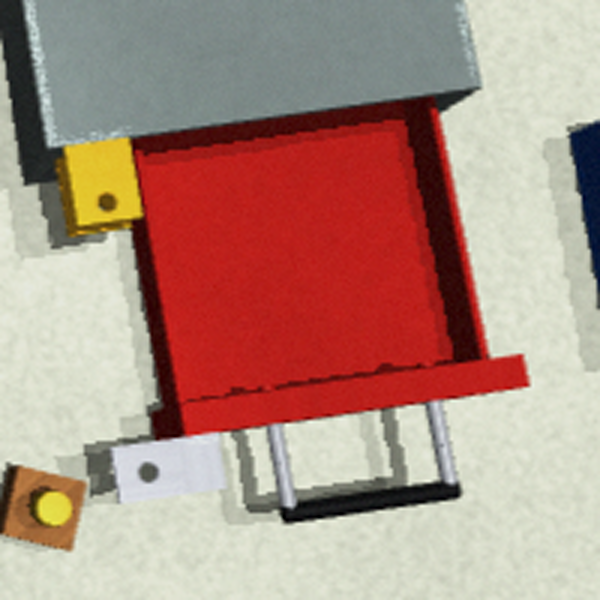

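```bash
python3 - <<'E'
from h import *
t=snap('top'); f=lambda u,v,z: atz(t,(375+u/3,135+v/3),z)[:2]
L=f(107,202,.104); K=f(148,471,.089); d=L-K; print('lug hole',L,'ledge hole',K,'travel',np.hypot(*d),np.degrees(np.arctan2(d[1],d[0])))
for n,a,b,z in [('panel back',(185,402),(525,355),.089),('panel front',(185,433),(528,385),.089),('roof edge',(50,146),(480,88),.104),('lug front',(70,232),(142,218),.104),('bar',(292,517),(460,491),.078),('Lwall',(135,152),(178,400),.051),('Rwall outer',(440,105),(490,358),.051),('Lfloor',(148,158),(180,400),.012),('Rfloor',(408,120),(452,358),.012)]:
    A,B=f(*a,z),f(*b,z);e=B-A; print(n,A.round(4),B.round(4),np.hypot(*e).round(3),np.degrees(np.arctan2(e[1],e[0])).round(1))
print('pin head',atz(t,(375+52/3,135+508/3),.092))
E
```

```text
lug hole [ 0.61978656 -0.15496762] ledge hole [ 0.45789267 -0.17699593] travel 0.16338566815873662 7.748444702191063
panel back [ 0.4992 -0.201 ] [ 0.5261 -0.4087] 0.21 -82.6
panel front [ 0.4805 -0.2002] [ 0.5078 -0.4092] 0.211 -82.6
roof edge [ 0.6548 -0.1214] [ 0.689  -0.3858] 0.267 -82.6
lug front [ 0.6015 -0.132 ] [ 0.6098 -0.1758] 0.045 -79.3
bar [ 0.4297 -0.2657] [ 0.4445 -0.3686] 0.104 -81.8
Lwall [ 0.6635 -0.1847] [ 0.503 -0.206] 0.162 -172.4
Rwall outer [ 0.6931 -0.3838] [ 0.528  -0.4048] 0.166 -172.7
Lfloor [ 0.6687 -0.2018] [ 0.5056 -0.2167] 0.164 -174.8
Rfloor [ 0.6935 -0.3785] [ 0.5319 -0.3976] 0.163 -173.3
pin head [ 0.43634635 -0.11817017  0.092     ]
```

Emit:
{"method": "carry_out", "body": {"plan": [{"translation":[0,0,0.035],"angular":[0,0,0],"gripper":1},{"translation":[0,0,0.075],"angular":[0,0,0],"gripper":1},{"translation":[0,-0.02,0.105],"angular":[0,0,0],"gripper":1},{"translation":[0,-0.055,0.105],"angular":[0,0,0],"gripper":1},{"translation":[0,-0.095,0.105],"angular":[0,0,0],"gripper":1},{"translation":[0,-0.135,0.105],"angular":[0,0,0],"gripper":1},{"translation":[0,-0.175,0.105],"angular":[0,0,0],"gripper":1},{"translation":[0,-0.215,0.105],"angular":[0,0,1],"gripper":1},{"translation":[0,-0.25,0.105],"angular":[0,0,2],"gripper":1},{"translation":[0.005,-0.28,0.105],"angular":[0,0,3],"gripper":1}], "squeeze": 50}}

```text
time: 9.9
ee_pos: [0.5532, -0.2246, 0.1198]
orientation: [0.214, -3.134, -0.0]
ft_force: [0.3, 0.3, -3.3]
width: 0.0392
```

Emit:
{"method": "carry_out", "body": {"plan": [{"translation":[0.01,-0.023,0],"angular":[0,0,0],"gripper":1},{"translation":[0.0176,-0.033,0],"angular":[0,0,0],"gripper":1},{"translation":[0.0176,-0.033,0],"angular":[0,0,0],"gripper":1},{"translation":[0.0176,-0.033,-0.035],"angular":[0,0,0],"gripper":1},{"translation":[0.0176,-0.033,-0.065],"angular":[0,0,0],"gripper":1},{"translation":[0.0176,-0.033,-0.084],"angular":[0,0,0],"gripper":1},{"translation":[0.0176,-0.033,-0.092],"angular":[0,0,0],"gripper":1},{"translation":[0.0176,-0.033,-0.092],"angular":[0,0,0],"gripper":1}]}}

```text
time: 10.57
ee_pos: [0.5721, -0.2539, 0.0282]
orientation: [-0.215, 3.134, 0.001]
ft_force: [-0.3, -0.4, -2.9]
width: 0.0391
```

Emit:
{"method": "carry_out", "body": {"plan": [{"translation":[0,0,0],"angular":[0,0,0],"gripper":-0.22},{"translation":[0,0,0],"angular":[0,0,0],"gripper":-0.22},{"translation":[0,0,0],"angular":[0,0,0],"gripper":-0.22},{"translation":[0,0,0],"angular":[0,0,0],"gripper":-0.22},{"translation":[0,0,0.03],"angular":[0,0,0],"gripper":-0.22},{"translation":[0,0,0.065],"angular":[0,0,0],"gripper":-0.22},{"translation":[-0.01,0.02,0.092],"angular":[0,0,0],"gripper":-0.22},{"translation":[-0.018,0.06,0.092],"angular":[0,0,0],"gripper":-0.4},{"translation":[-0.018,0.1,0.092],"angular":[0,0,0],"gripper":-0.4},{"translation":[-0.018,0.14,0.092],"angular":[0,0,0],"gripper":-0.4}]}}

```text
time: 11.4
ee_pos: [0.5534, -0.1141, 0.1206]
orientation: [-0.212, 3.133, -0.001]
ft_force: [1.1, 0.6, -0.6]
width: 0.0598
```

```bash
python3 - <<'E'
from h import *
st(); t=snap('top','t6.png'); s=snap('scene','s6.png')
for a in idlers(t,[(.673,.018),(.433,-.004)]): print(a)
b=idlers(s,[(.673,.018),(.5665,-.058)]);print(b)
c=[cv2.resize(x['img'][int(v)-h:int(v)+h,int(u)-h:int(u)+h],(400,400),interpolation=2) for x,(u,v),h in ((t,proj(t,(.57,-.2,.02)),90),(s,proj(s,(.57,-.2,.02)),100))]
cv2.imwrite('pics/c6.png',np.hstack(c)[:,:,::-1])
E
```

```text
{'time': 11.4, 'ee_pos': [0.5534, -0.1141, 0.1206], 'orientation': [-0.212, 3.1331, -0.0007], 'ft_force': [1.0803, 0.6332, -0.6049], 'width': 0.0598, 'joint_pos': [-0.3202, 0.5091, 1.8005, 0.0001, 0.8306, -2.0262]}h.py:37: RuntimeWarning: Mean of empty slice.
  tp=np.argwhere(wt&(bright|red))[:,::-1].mean(0)
  ret = um.true_divide(
Traceback (most recent call last):
  File "h.py", line 39, in idlers
    P=np.stack([xx,yy],-1)[w&bright]; W=np.array([atz(s,u,.008)[:2]-q for u in P]); n=np.hypot(*W.T)
                                                                                      ~~~~~~~~^^^^^^
TypeError: hypot() takes from 2 to 3 positional arguments but 0 were given
```

```bash
python3 - <<'E'
from h import *
w=snap('wrist');s=snap('scene')
print(proj(w,(.5665,-.058,.044)).round(),proj(w,(.433,-.004,.044)).round(),proj(w,(.5716,-.255,.05)).round())
a=w['img'][:,:,::-1]; b=s['img'][:,:,::-1]
u,v=proj(s,(.57,-.12,.02)).astype(int); b=b[v-120:v+120,max(0,u-160):max(0,u-160)+320]
cv2.imwrite('pics/c6.png',np.hstack([cv2.resize(a,(400,300)),cv2.resize(b,(400,300))]))
E
```

```text
[386. 266.] [517.  70.] [ 92. 237.]
```

View pics/c6.png

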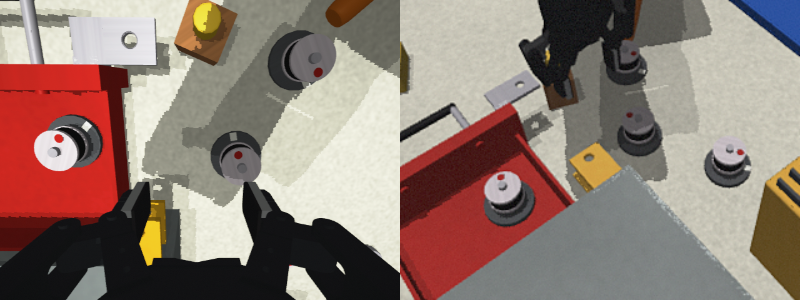

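B stands upright in the drawer. E, at wrist (493,91), is well off its prediction (517,70), so it seems to have been knocked and I'll relocate it later. Next is C.

Emit:
{"method": "carry_out", "body": {"plan": [{"translation":[0.006,0.03,0],"angular":[0,0,0],"gripper":-0.4},{"translation":[0.013,0.057,0],"angular":[0,0,0],"gripper":-0.4},{"translation":[0.013,0.057,0],"angular":[0,0,0],"gripper":-0.4},{"translation":[0.013,0.057,-0.04],"angular":[0,0,0],"gripper":-0.4},{"translation":[0.013,0.057,-0.075],"angular":[0,0,0],"gripper":-0.4},{"translation":[0.013,0.057,-0.105],"angular":[0,0,0],"gripper":-0.4},{"translation":[0.013,0.057,-0.105],"angular":[0,0,0],"gripper":1},{"translation":[0.013,0.057,-0.105],"angular":[0,0,0],"gripper":1},{"translation":[0.013,0.057,-0.105],"angular":[0,0,0],"gripper":1},{"translation":[0.013,0.057,-0.105],"angular":[0,0,0],"gripper":1}], "squeeze": 30}}

```text
time: 12.43
ee_pos: [0.5678, -0.0588, 0.0163]
orientation: [-0.214, 3.132, -0.001]
ft_force: [-1.0, 0.6, -2.3]
width: 0.0421
```

Emit:
{"method": "carry_out", "body": {"plan": [{"translation":[0,0,0],"angular":[0,0,0],"gripper":1},{"translation":[0,0,0],"angular":[0,0,-7],"gripper":1},{"translation":[0,0,0],"angular":[0,0,-14],"gripper":1},{"translation":[0,0,0],"angular":[0,0,-21],"gripper":1},{"translation":[0,0,0],"angular":[0,0,-28],"gripper":1},{"translation":[0,0,0],"angular":[0,0,-35],"gripper":1},{"translation":[0,0,0],"angular":[0,0,-42],"gripper":1},{"translation":[0,0,0],"angular":[0,0,-49],"gripper":1},{"translation":[0,0,0],"angular":[0,0,-56],"gripper":1},{"translation":[0,0,0],"angular":[0,0,-63],"gripper":1}]}}

```text
time: 13.27
ee_pos: [0.5674, -0.0582, 0.0159]
orientation: [1.462, 2.779, 0.001]
ft_force: [1.0, -0.4, -4.3]
width: 0.042
```

```bash
python3 - <<'E'
from h import *
st(); t=snap('top','t7.png'); s=snap('scene','s7.png'); w=snap('wrist','w7.png')
c=[cv2.resize(x['img'][max(0,int(v)-h):int(v)+h,int(u)-h:int(u)+h],(400,400),interpolation=2) for x,(u,v),h in ((w,proj(w,(.5665,-.058,.02)),110),(t,proj(t,(.48,.02,.02)),90))]
cv2.imwrite('pics/c7.png',np.hstack(c)[:,:,::-1])
E
```

```text
{'time': 13.2667, 'ee_pos': [0.5674, -0.0582, 0.0159], 'orientation': [1.462, 2.7787, 0.0008], 'ft_force': [0.9639, -0.3816, -4.2948], 'width': 0.042, 'joint_pos': [-0.218, 0.6703, 1.8574, 0.0001, 0.612, -0.8202]}
```

View pics/c7.png

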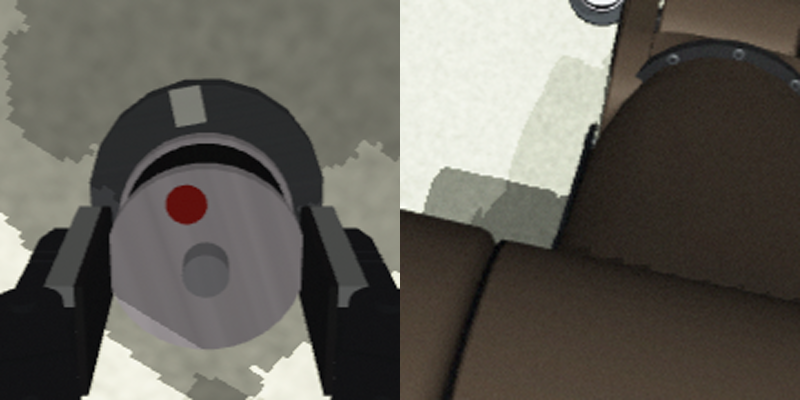

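The wrist force of −4.3 N shows C hung clear of the bench, so that turn (line and dot moved together) proves nothing. I'll lower it until it bears on the bench and turn it back.

Emit:
{"method": "carry_out", "body": {"plan": [{"translation":[0,0,-0.0015],"angular":[0,0,0],"gripper":1},{"translation":[0,0,-0.003],"angular":[0,0,0],"gripper":1},{"translation":[0,0,-0.003],"angular":[0,0,0],"gripper":1}]}}

```text
time: 13.67
ee_pos: [0.5674, -0.0583, 0.012]
orientation: [1.451, 2.785, 0.0]
ft_force: [0.0, -0.5, 1.2]
width: 0.0418
```

Emit:
{"method": "carry_out", "body": {"plan": [{"translation":[0,0,0],"angular":[0,0,7],"gripper":1},{"translation":[0,0,0],"angular":[0,0,14],"gripper":1},{"translation":[0,0,0],"angular":[0,0,21],"gripper":1},{"translation":[0,0,0],"angular":[0,0,28],"gripper":1},{"translation":[0,0,0],"angular":[0,0,35],"gripper":1},{"translation":[0,0,0],"angular":[0,0,42],"gripper":1},{"translation":[0,0,0],"angular":[0,0,49],"gripper":1},{"translation":[0,0,0],"angular":[0,0,56],"gripper":1},{"translation":[0,0,0],"angular":[0,0,63],"gripper":1}]}}

```text
time: 14.42
ee_pos: [0.5672, -0.0585, 0.012]
orientation: [-0.227, 3.133, -0.001]
ft_force: [-0.8, -3.1, 1.3]
width: 0.0421
```

```bash
python3 - <<'E'
from h import *
st(); t=snap('top','t8.png'); w=snap('wrist','w8.png')
c=[cv2.resize(x['img'][max(0,int(v)-h):int(v)+h,int(u)-h:int(u)+h],(400,400),interpolation=2) for x,(u,v),h in ((w,proj(w,(.5665,-.058,.02)),110),(t,proj(t,(.48,.02,.02)),90))]
cv2.imwrite('pics/c8.png',np.hstack(c)[:,:,::-1])
E
```

```text
{'time': 14.4167, 'ee_pos': [0.5672, -0.0585, 0.012], 'orientation': [-0.2265, 3.1327, -0.0008], 'ft_force': [-0.7689, -3.0741, 1.3466], 'width': 0.0421, 'joint_pos': [-0.2185, 0.6766, 1.8587, -0.0005, 0.6054, -1.9333]}
```

View pics/c8.png

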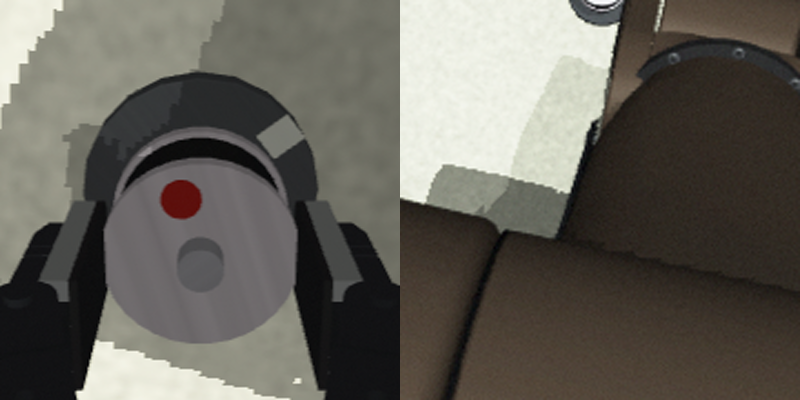

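C is sound: its line, at (282,136), stayed put in the world while the dot went round. To the tray.

Emit:
{"method": "carry_out", "body": {"plan": [{"translation":[0,0,0.035],"angular":[0,0,0],"gripper":1},{"translation":[0,0.01,0.07],"angular":[0,0,0],"gripper":1},{"translation":[-0.002,0.04,0.07],"angular":[0,0,0],"gripper":1},{"translation":[-0.004,0.075,0.07],"angular":[0,0,0],"gripper":1},{"translation":[-0.007,0.115,0.07],"angular":[0,0,0],"gripper":1},{"translation":[-0.01,0.155,0.07],"angular":[0,0,0],"gripper":1},{"translation":[-0.013,0.195,0.07],"angular":[0,0,0],"gripper":1},{"translation":[-0.016,0.235,0.07],"angular":[0,0,0],"gripper":1},{"translation":[-0.019,0.275,0.07],"angular":[0,0,0],"gripper":1},{"translation":[-0.022,0.315,0.07],"angular":[0,0,0],"gripper":1}], "squeeze": 50}}

```text
time: 15.35
ee_pos: [0.544, 0.2589, 0.0813]
orientation: [0.208, -3.134, -0.0]
ft_force: [0.6, -0.7, -3.6]
width: 0.0412
```

Emit:
{"method": "carry_out", "body": {"plan": [{"translation":[-0.003,0.04,0],"angular":[0,0,0],"gripper":1},{"translation":[-0.006,0.08,0],"angular":[0,0,0],"gripper":1},{"translation":[-0.009,0.115,0],"angular":[0,0,0],"gripper":1},{"translation":[-0.01,0.129,0],"angular":[0,0,0],"gripper":1},{"translation":[-0.01,0.129,-0.01],"angular":[0,0,0],"gripper":1},{"translation":[-0.01,0.129,-0.04],"angular":[0,0,0],"gripper":1},{"translation":[-0.01,0.129,-0.056],"angular":[0,0,0],"gripper":1},{"translation":[-0.01,0.129,-0.064],"angular":[0,0,0],"gripper":1},{"translation":[-0.01,0.129,-0.064],"angular":[0,0,0],"gripper":1}]}}

```text
time: 16.1
ee_pos: [0.5344, 0.3847, 0.0175]
orientation: [0.21, -3.133, 0.001]
ft_force: [-1.5, -0.4, -4.1]
width: 0.0407
```

Emit:
{"method": "carry_out", "body": {"plan": [{"translation":[0,0,0],"angular":[0,0,0],"gripper":-0.4},{"translation":[0,0,0],"angular":[0,0,0],"gripper":-0.4},{"translation":[0,0,0],"angular":[0,0,0],"gripper":-0.4},{"translation":[0,0,0.03],"angular":[0,0,0],"gripper":-0.4},{"translation":[0,0,0.065],"angular":[0,0,0],"gripper":-0.4},{"translation":[0,0,0.09],"angular":[0,0,0],"gripper":-0.4},{"translation":[0,0,0.09],"angular":[0,0,0],"gripper":-0.4}]}}

```text
time: 16.68
ee_pos: [0.5371, 0.3869, 0.1133]
orientation: [-0.213, 3.127, 0.006]
ft_force: [0.4, -0.1, 0.8]
width: 0.0599
```

```bash
sed -i 's/W=np.array(\[atz(s,u,.008)\[:2\]-q for u in P\])/W=np.array([atz(s,u,.008)[:2]-q for u in P]).reshape(-1,2)/' h.py; python3 - <<'E'
from h import *
st(); t=snap('top','t9.png'); s=snap('scene','s9.png')
im=t['img'].astype(int)
red=((im[...,0]>im[...,1]+60)&(im[...,0]>im[...,2]+60)).astype(np.uint8)
n,_,stt,ce=cv2.connectedComponentsWithStats(red)
for i in range(1,n):
    if stt[i,4]<60 and stt[i,4]>4: print(stt[i,4],ce[i].round(),atz(t,ce[i],.044)[:2].round(3))
for k in ['idler1_mid']:
    for q in (t,s):
        for r in manip.recognise(q,k): print(round(r['p'],2),np.round(r['xyz'],3))
for g in [(.673,.018),(.433,-.004),(.445,-.02),(.44,.02)]:
    try: print(g,idlers(t,[g]))
    except Exception as e: print(g,e)
E
```

```text
{'time': 16.6833, 'ee_pos': [0.5371, 0.3869, 0.1133], 'orientation': [-0.2128, 3.1269, 0.0059], 'ft_force': [0.3736, -0.0532, 0.7877], 'width': 0.0599, 'joint_pos': [0.5245, 0.6357, 1.5609, 0.0001, 0.9366, -1.1823]}
14 [310. 178.] [0.683 0.028]
17 [457. 239.] [ 0.56  -0.254]
16 [327. 293.] [ 0.458 -0.003]
0.63 [0.539 0.376 0.031]
0.8 [0.546 0.373 0.025]
0.42 [0.681 0.016 0.025]
0.36 [0.434 0.367 0.028]
0.33 [ 0.454 -0.014  0.045]
(0.673, 0.018) [{'xy': array([0.6687, 0.0174]), 'tuv': array([315.7, 182.9]), 'txy': array([0.6725, 0.0176]), 'dot': 36, 'line': 40, 'nl': 6}]
(0.433, -0.004) [{'xy': array([ 0.446 , -0.0105]), 'tuv': array([331.8, 299.7]), 'txy': array([ 0.4457, -0.0113]), 'dot': 32, 'line': 34, 'nl': 10}]
(0.445, -0.02) [{'xy': array([ 0.446 , -0.0105]), 'tuv': array([331.8, 299.7]), 'txy': array([ 0.4457, -0.0113]), 'dot': 32, 'line': 34, 'nl': 10}]
(0.44, 0.02) [{'xy': array([ 0.4373, -0.0049]), 'tuv': array([330.9, 301.1]), 'txy': array([ 0.443 , -0.0094]), 'dot': 5, 'line': -34, 'nl': 86}]
```

Emit:
{"method": "carry_out", "body": {"plan": [{"translation":[0.01,-0.03,0],"angular":[0,0,0],"gripper":-0.4},{"translation":[0.023,-0.065,0],"angular":[0,0,0],"gripper":-0.4},{"translation":[0.037,-0.1,0],"angular":[0,0,0],"gripper":-0.4},{"translation":[0.05,-0.135,0],"angular":[0,0,0],"gripper":-0.4},{"translation":[0.063,-0.17,0],"angular":[0,0,0],"gripper":-0.4},{"translation":[0.076,-0.205,0],"angular":[0,0,0],"gripper":-0.4},{"translation":[0.09,-0.24,0],"angular":[0,0,0],"gripper":-0.4},{"translation":[0.103,-0.275,0],"angular":[0,0,0],"gripper":-0.4},{"translation":[0.116,-0.31,0],"angular":[0,0,0],"gripper":-0.4},{"translation":[0.128,-0.342,0],"angular":[0,0,0],"gripper":-0.4}]}}

```text
time: 17.72
ee_pos: [0.6629, 0.0416, 0.1061]
orientation: [0.213, -3.132, -0.0]
ft_force: [0.3, 0.8, 0.5]
width: 0.06
```

Emit:
{"method": "carry_out", "body": {"plan": [{"translation":[0.01,-0.026,0],"angular":[0,0,0],"gripper":-0.4},{"translation":[0.01,-0.026,0],"angular":[0,0,0],"gripper":-0.4},{"translation":[0.01,-0.026,-0.03],"angular":[0,0,0],"gripper":-0.4},{"translation":[0.01,-0.026,-0.065],"angular":[0,0,0],"gripper":-0.4},{"translation":[0.01,-0.026,-0.095],"angular":[0,0,0],"gripper":-0.4},{"translation":[0.01,-0.026,-0.095],"angular":[0,0,0],"gripper":-0.4},{"translation":[0.01,-0.026,-0.095],"angular":[0,0,0],"gripper":1},{"translation":[0.01,-0.026,-0.095],"angular":[0,0,0],"gripper":1},{"translation":[0.01,-0.026,-0.095],"angular":[0,0,0],"gripper":1},{"translation":[0.01,-0.026,-0.095],"angular":[0,0,0],"gripper":1}], "squeeze": 30}}

```text
time: 18.55
ee_pos: [0.6735, 0.018, 0.0141]
orientation: [-0.215, 3.132, -0.0]
ft_force: [-0.3, 1.3, -3.7]
width: 0.0418
```

Emit:
{"method": "carry_out", "body": {"plan": [{"translation":[0,0,-0.001],"angular":[0,0,0],"gripper":1},{"translation":[0,0,-0.001],"angular":[0,0,0],"gripper":1}]}}

```text
time: 18.72
ee_pos: [0.6735, 0.0179, 0.0127]
orientation: [-0.215, 3.132, -0.0]
ft_force: [0.8, 0.4, 1.7]
width: 0.0422
```

Emit:
{"method": "carry_out", "body": {"plan": [{"translation":[0,0,-0.001],"angular":[0,0,-7],"gripper":1},{"translation":[0,0,-0.001],"angular":[0,0,-14],"gripper":1},{"translation":[0,0,-0.001],"angular":[0,0,-21],"gripper":1},{"translation":[0,0,-0.001],"angular":[0,0,-28],"gripper":1},{"translation":[0,0,-0.001],"angular":[0,0,-35],"gripper":1},{"translation":[0,0,-0.001],"angular":[0,0,-42],"gripper":1},{"translation":[0,0,-0.001],"angular":[0,0,-49],"gripper":1},{"translation":[0,0,-0.001],"angular":[0,0,-56],"gripper":1},{"translation":[0,0,-0.001],"angular":[0,0,-63],"gripper":1},{"translation":[0,0,-0.001],"angular":[0,0,-70],"gripper":1}]}}

```text
time: 19.55
ee_pos: [0.6742, 0.0178, 0.0125]
orientation: [1.628, 2.683, 0.003]
ft_force: [-0.1, 0.2, 7.3]
width: 0.0418
```

```bash
python3 - <<'E'
from h import *
st(); t=snap('top','t10.png'); s=snap('scene','s10.png'); w=snap('wrist','w10.png')
p=(.673,.018,.02)
c=[cv2.resize(x['img'][max(0,int(v)-h):int(v)+h,int(u)-h:int(u)+h],(400,400),interpolation=2) for x,(u,v),h in ((w,proj(w,p),110),(s,proj(s,p),60))]
cv2.imwrite('pics/c10.png',np.hstack(c)[:,:,::-1])
E
```

```text
{'time': 19.55, 'ee_pos': [0.6742, 0.0178, 0.0125], 'orientation': [1.6279, 2.683, 0.0027], 'ft_force': [-0.1185, 0.1575, 7.3369], 'width': 0.0418, 'joint_pos': [-0.0714, 0.7776, 1.5837, -0.0, 0.7766, -0.5514]}
```

View pics/c10.png

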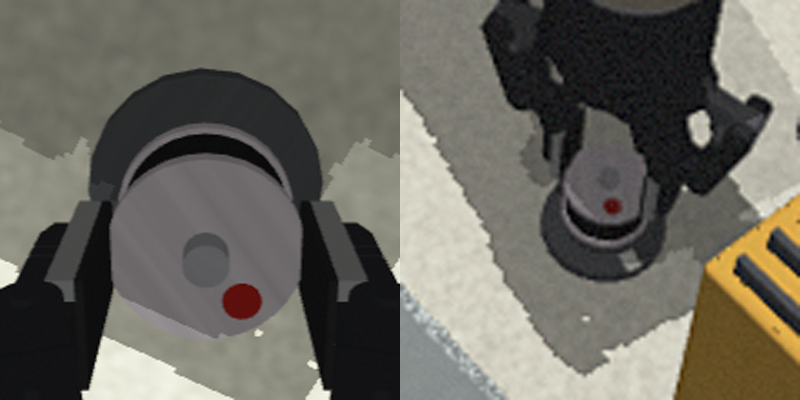

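```bash
python3 - <<'E'
from h import *
s=snap('scene'); u,v=proj(s,(.673,.018,.02)); u,v=int(u)-60,int(v)-60
f=lambda a,b,z: atz(s,(u+a*.3,v+b*.3),z)[:2]-[.6742,.0178]
for n,q in [('line',f(230,262,.008)),('dot',f(212,206,.044)),]: print(n,q.round(4),np.degrees(np.arctan2(q[1],q[0])).round(1))
E
```

```text
line [ 0.029  -0.0038] -7.5
dot [ 0.0145 -0.0075] -27.4
```

A binds: the line went from about 45–55° to −8° while the dot went to −27°. To the drawer.

Emit:
{"method": "carry_out", "body": {"plan": [{"translation":[0,0,0.035],"angular":[0,0,0],"gripper":1},{"translation":[0,0,0.075],"angular":[0,0,0],"gripper":1},{"translation":[0,0,0.115],"angular":[0,0,0],"gripper":1},{"translation":[-0.01,-0.02,0.13],"angular":[0,0,0],"gripper":1},{"translation":[-0.03,-0.05,0.13],"angular":[0,0,0],"gripper":1},{"translation":[-0.05,-0.085,0.13],"angular":[0,0,0],"gripper":1},{"translation":[-0.07,-0.12,0.13],"angular":[0,0,0],"gripper":1},{"translation":[-0.09,-0.155,0.13],"angular":[0,0,0],"gripper":1},{"translation":[-0.1,-0.19,0.13],"angular":[0,0,0],"gripper":1},{"translation":[-0.1,-0.23,0.13],"angular":[0,0,0],"gripper":1}], "squeeze": 50}}

```text
time: 20.58
ee_pos: [0.5707, -0.2128, 0.1413]
orientation: [-1.621, -2.69, -0.0]
ft_force: [2.3, -0.5, -2.4]
width: 0.0408
```

Emit:
{"method": "carry_out", "body": {"plan": [{"translation":[0,-0.04,0],"angular":[0,0,0],"gripper":1},{"translation":[0.003,-0.08,0],"angular":[0,0,0],"gripper":1},{"translation":[0.01,-0.115,0],"angular":[0,0,0],"gripper":1},{"translation":[0.01,-0.126,0],"angular":[0,0,0],"gripper":1},{"translation":[0.01,-0.126,-0.02],"angular":[0,0,0],"gripper":1},{"translation":[0.01,-0.126,-0.055],"angular":[0,0,0],"gripper":1},{"translation":[0.01,-0.126,-0.09],"angular":[0,0,0],"gripper":1},{"translation":[0.01,-0.126,-0.107],"angular":[0,0,0],"gripper":1},{"translation":[0.01,-0.126,-0.115],"angular":[0,0,0],"gripper":1},{"translation":[0.01,-0.126,-0.115],"angular":[0,0,0],"gripper":1}]}}

```text
time: 21.42
ee_pos: [0.5833, -0.3374, 0.0258]
orientation: [-1.622, -2.69, -0.001]
ft_force: [0.8, -0.3, -3.0]
width: 0.0413
```

Emit:
{"method": "carry_out", "body": {"plan": [{"translation":[0,0,0],"angular":[0,0,0],"gripper":-0.3},{"translation":[0,0,0],"angular":[0,0,0],"gripper":-0.3},{"translation":[0,0,0],"angular":[0,0,0],"gripper":-0.3},{"translation":[0,0,0],"angular":[0,0,0],"gripper":-0.3},{"translation":[0,0,0.03],"angular":[0,0,0],"gripper":-0.3},{"translation":[0,0,0.065],"angular":[0,0,0],"gripper":-0.3},{"translation":[0,0,0.1],"angular":[0,0,0],"gripper":-0.3},{"translation":[0,0,0.1],"angular":[0,0,0],"gripper":-0.3}]}}

```text
time: 22.08
ee_pos: [0.5853, -0.3398, 0.1331]
orientation: [1.617, 2.682, -0.001]
ft_force: [0.6, 0.2, 0.6]
width: 0.0553
```

```bash
python3 - <<'E'
from h import *
st(); t=snap('top','t11.png'); s=snap('scene','s11.png');w=snap('wrist','w11.png')
print(proj(w,(.446,-.011,.044)),proj(w,(.5716,-.2549,.056)))
try: print(idlers(t,[(.446,-.011)]))
except Exception as e: print(e)
for r in manip.recognise(s,'idler1_mid'): print(round(r['p'],2),np.round(r['xyz'],3))
E
```

```text
{'time': 22.0833, 'ee_pos': [0.5853, -0.3398, 0.1331], 'orientation': [1.6165, 2.6816, -0.0012], 'ft_force': [0.5582, 0.2371, 0.5746], 'width': 0.0553, 'joint_pos': [-0.6235, 0.6326, 1.5048, 0.0001, 0.9937, -1.1094]}
[ 386.33883376 -557.55286063] [360.56445571 113.92196935]
[{'xy': array([ 0.4407, -0.0172]), 'tuv': array([327.4, 293.5]), 'txy': array([ 0.4575, -0.0029]), 'dot': 40, 'line': None, 'nl': 0}]
0.78 [0.545 0.371 0.025]
0.69 [0.541 0.379 0.051]
```

Emit:
{"method": "carry_out", "body": {"plan": [{"translation":[-0.01,0.03,0.015],"angular":[0,0,0],"gripper":-0.4},{"translation":[-0.02,0.065,0.025],"angular":[0,0,0],"gripper":-0.4},{"translation":[-0.03,0.1,0.025],"angular":[0,0,0],"gripper":-0.4},{"translation":[-0.04,0.135,0.025],"angular":[0,0,0],"gripper":-0.4},{"translation":[-0.05,0.17,0.025],"angular":[0,0,0],"gripper":-0.4},{"translation":[-0.06,0.205,0.025],"angular":[0,0,0],"gripper":-0.4},{"translation":[-0.08,0.24,0.025],"angular":[0,0,0],"gripper":-0.4},{"translation":[-0.1,0.275,0.025],"angular":[0,0,0],"gripper":-0.4},{"translation":[-0.12,0.305,0.025],"angular":[0,0,0],"gripper":-0.4},{"translation":[-0.136,0.327,0.025],"angular":[0,0,0],"gripper":-0.4}]}}

```text
time: 23.12
ee_pos: [0.4445, -0.009, 0.1495]
orientation: [-1.619, -2.689, 0.001]
ft_force: [0.9, 1.1, -0.5]
width: 0.0597
```

Emit:
{"method": "carry_out", "body": {"plan": [{"translation":[0,0,0],"angular":[0,0,0],"gripper":-0.4},{"translation":[0,0,0],"angular":[0,0,0],"gripper":-0.4}]}}

```text
time: 23.28
ee_pos: [0.4462, -0.0102, 0.15]
orientation: [-1.618, -2.691, 0.001]
ft_force: [-0.3, 0.8, 0.3]
width: 0.0598
```

```bash
python3 - <<'E'
from h import *
st(); w=snap('wrist','w12.png'); print(proj(w,(.446,-.011,.044)).round(), proj(w,(.446,-.011,.008)).round())
im=w['img'].astype(int)
g=cv2.medianBlur(cv2.cvtColor(w['img'],cv2.COLOR_RGB2GRAY),5)
for p2 in (30,22):
    c=cv2.HoughCircles(g,cv2.HOUGH_GRADIENT,1,20,param1=80,param2=p2,minRadius=22,maxRadius=50)
    print(None if c is None else c[0][:8].round().tolist())
red=((im[...,0]>im[...,1]+50)&(im[...,0]>im[...,2]+50)&(im[...,1]<60)).astype(np.uint8)
n,_,S,ce=cv2.connectedComponentsWithStats(red)
print([(S[i,4],ce[i].round().tolist()) for i in range(1,n) if 40<S[i,4]<400])
u,v=proj(w,(.446,-.011,.03)); 
cv2.imwrite('pics/c12.png',w['img'][int(max(0,v-120)):int(v+120),int(u-120):int(u+120),::-1])
for r in manip.recognise(w,'idler1_mid'): print(round(r['p'],2),np.round(r['xyz'],3),proj(w,r['xyz']).round())
E
```

```text
{'time': 23.2833, 'ee_pos': [0.4462, -0.0102, 0.15], 'orientation': [-1.6184, -2.6911, 0.0008], 'ft_force': [-0.2619, 0.7571, 0.2733], 'width': 0.0598, 'joint_pos': [-0.171, 0.3205, 2.0457, -0.0, 0.7768, -0.6589]}
[313. 228.] [313. 217.]
[[314.0, 216.0, 37.0]]
[[314.0, 216.0, 37.0]]
[(np.int32(97), [334.0, 226.0])]
```

Hough finds the flange at (314,216), predicted (313,217), which confirms E at (0.446, −0.011).

Emit:
{"method": "carry_out", "body": {"plan": [{"translation":[0,0,-0.04],"angular":[0,0,0],"gripper":-0.4},{"translation":[0,0,-0.08],"angular":[0,0,0],"gripper":-0.4},{"translation":[0,0,-0.115],"angular":[0,0,0],"gripper":-0.4},{"translation":[0,0,-0.1385],"angular":[0,0,0],"gripper":-0.4},{"translation":[0,0,-0.1385],"angular":[0,0,0],"gripper":-0.4},{"translation":[0,0,-0.1385],"angular":[0,0,0],"gripper":1},{"translation":[0,0,-0.1385],"angular":[0,0,0],"gripper":1},{"translation":[0,0,-0.1385],"angular":[0,0,0],"gripper":1},{"translation":[0,0,-0.1385],"angular":[0,0,0],"gripper":1},{"translation":[0,0,-0.1395],"angular":[0,0,0],"gripper":1}], "squeeze": 30}}

```text
time: 24.22
ee_pos: [0.4477, -0.0112, 0.0123]
orientation: [1.621, 2.688, 0.002]
ft_force: [-1.0, -0.4, 16.4]
width: 0.0419
```

Emit:
{"method": "carry_out", "body": {"plan": [{"translation":[0,0,-0.001],"angular":[0,0,0],"gripper":1},{"translation":[0,0,-0.001],"angular":[0,0,7],"gripper":1},{"translation":[0,0,-0.001],"angular":[0,0,14],"gripper":1},{"translation":[0,0,-0.001],"angular":[0,0,21],"gripper":1},{"translation":[0,0,-0.001],"angular":[0,0,28],"gripper":1},{"translation":[0,0,-0.001],"angular":[0,0,35],"gripper":1},{"translation":[0,0,-0.001],"angular":[0,0,42],"gripper":1},{"translation":[0,0,-0.001],"angular":[0,0,49],"gripper":1},{"translation":[0,0,-0.001],"angular":[0,0,56],"gripper":1},{"translation":[0,0,-0.001],"angular":[0,0,63],"gripper":1}]}}

```text
time: 25.05
ee_pos: [0.4482, -0.0108, 0.0121]
orientation: [-0.032, 3.137, -0.0]
ft_force: [-0.0, 8.7, 23.1]
width: 0.0417
```

```bash
python3 - <<'E'
from h import *
st(); t=snap('top','t13.png'); s=snap('scene','s13.png'); w=snap('wrist','w13.png')
p=(.446,-.011,.02)
c=[cv2.resize(x['img'][max(0,int(v)-h):int(v)+h,int(u)-h:int(u)+h],(400,400),interpolation=2) for x,(u,v),h in ((w,proj(w,p),110),(s,proj(s,p),60))]
cv2.imwrite('pics/c13.png',np.hstack(c)[:,:,::-1])
E
```

```text
{'time': 25.05, 'ee_pos': [0.4482, -0.0108, 0.0121], 'orientation': [-0.0322, 3.1372, -0.0004], 'ft_force': [-0.0447, 8.7102, 23.0779], 'width': 0.0417, 'joint_pos': [-0.1719, 0.5807, 2.1609, 0.0013, 0.3958, -1.7644]}
```

View pics/c13.png

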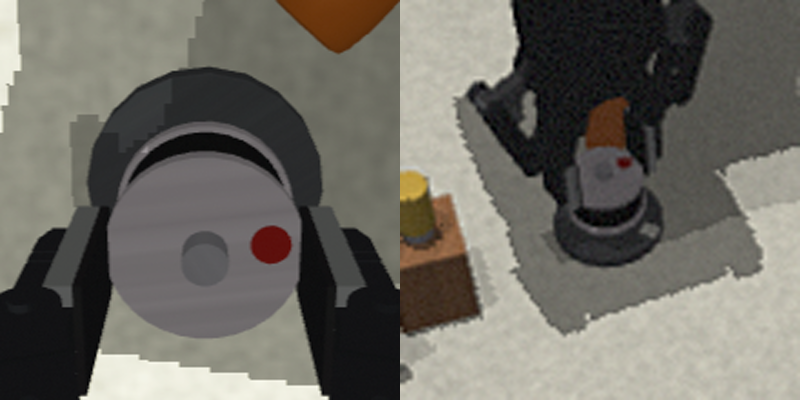

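E is sound: the line, at (652,230) in the scene crop, still points about 35–40°, while the dot turned to about 96°. To the tray.

Emit:
{"method": "carry_out", "body": {"plan": [{"translation":[0,0,0.03],"angular":[0,0,0],"gripper":1},{"translation":[0,0,0.065],"angular":[0,0,0],"gripper":1},{"translation":[0,0.02,0.065],"angular":[0,0,0],"gripper":1},{"translation":[-0.001,0.055,0.065],"angular":[0,0,0],"gripper":1},{"translation":[-0.002,0.095,0.065],"angular":[0,0,0],"gripper":1},{"translation":[-0.003,0.135,0.065],"angular":[0,0,0],"gripper":1},{"translation":[-0.005,0.175,0.065],"angular":[0,0,0],"gripper":1},{"translation":[-0.006,0.215,0.065],"angular":[0,0,0],"gripper":1},{"translation":[-0.008,0.255,0.065],"angular":[0,0,0],"gripper":1},{"translation":[-0.009,0.286,0.065],"angular":[0,0,0],"gripper":1}], "squeeze": 50}}

```text
time: 26.03
ee_pos: [0.4373, 0.2778, 0.0757]
orientation: [-0.025, 3.14, 0.001]
ft_force: [0.9, -0.4, -3.7]
width: 0.0408
```

Emit:
{"method": "carry_out", "body": {"plan": [{"translation":[0,0,0],"angular":[0,0,0],"gripper":1},{"translation":[0,0,0],"angular":[0,0,0],"gripper":1},{"translation":[0,0,-0.03],"angular":[0,0,0],"gripper":1},{"translation":[0,0,-0.05],"angular":[0,0,0],"gripper":1},{"translation":[0,0,-0.057],"angular":[0,0,0],"gripper":1},{"translation":[0,0,-0.057],"angular":[0,0,0],"gripper":1},{"translation":[0,0,-0.057],"angular":[0,0,0],"gripper":-0.4},{"translation":[0,0,-0.057],"angular":[0,0,0],"gripper":-0.4},{"translation":[0,0,-0.057],"angular":[0,0,0],"gripper":-0.4},{"translation":[0,0,-0.057],"angular":[0,0,0],"gripper":-0.4}]}}

```text
time: 26.87
ee_pos: [0.4383, 0.2747, 0.0187]
orientation: [-0.022, 3.141, 0.001]
ft_force: [-0.1, 0.4, -0.2]
width: 0.0596
```

Emit:
{"method": "carry_out", "body": {"plan": [{"translation":[0,0,0.035],"angular":[0,0,0],"gripper":-0.4},{"translation":[0,0,0.07],"angular":[0,0,0],"gripper":-0.4},{"translation":[0,0,0.1],"angular":[0,0,0],"gripper":-0.4},{"translation":[0,0,0.13],"angular":[0,0,0],"gripper":-0.4},{"translation":[0,0,0.13],"angular":[0,0,0],"gripper":-0.4}]}}

```text
time: 27.28
ee_pos: [0.4398, 0.2758, 0.1535]
orientation: [-0.023, 3.134, 0.006]
ft_force: [-0.2, 0.0, -0.7]
width: 0.0595
```

```bash
python3 - <<'E'
from h import *
st(); t=snap('top','t14.png'); s=snap('scene','s14.png')
# lug hole, ledge hole, pin head refined
for n,q in (('top',t),('scene',s)):
    for k in ('lock_hole','pin_grip','pin_tip','pull_bar','drawer_in'):
        for r in manip.recognise(q,k)[:2]: print(n,k,round(r['p'],2),np.round(r['xyz'],3))
im=t['img'].astype(int); R,G,B=im[...,0],im[...,1],im[...,2]
yel=(R>150)&(G>120)&(B<80); yy,xx=np.mgrid[:480,:640]
m=yel&(np.hypot(xx-393,yy-304)<12); c=np.array([xx[m].mean(),yy[m].mean()]);print('head top px',c,m.sum(),atz(t,c,.092),atz(t,c,.1))
ims=s['img'].astype(int); m=(ims[...,0]>120)&(ims[...,1]>90)&(ims[...,2]<70); n,_,S,ce=cv2.connectedComponentsWithStats(m.astype(np.uint8))
print([(S[i].tolist(),ce[i].round(1).tolist()) for i in range(1,n) if S[i,4]>60])
a=cv2.resize(t['img'][150:350,80:560],(800,333),interpolation=2)
u,v=215,310
b=cv2.resize(s['img'][v-66:v+67,u-140:u+260],(800,266),interpolation=2)
cv2.imwrite('pics/c14.png',np.vstack([a,b])[:,:,::-1])
E
```

```text
{'time': 27.2833, 'ee_pos': [0.4398, 0.2758, 0.1535], 'orientation': [-0.023, 3.1339, 0.0055], 'ft_force': [-0.1527, 0.0221, -0.7243], 'width': 0.0595, 'joint_pos': [0.4327, 0.405, 1.8832, 0.0001, 0.845, -1.1528]}
top lock_hole 0.89 [ 0.706 -0.25   0.102]
top pin_grip 0.55 [ 0.574 -0.254  0.054]
top pin_tip 0.23 [ 0.71  -0.254  0.1  ]
top pull_bar 0.75 [ 0.45  -0.315  0.074]
top drawer_in 0.96 [ 0.583 -0.295  0.013]
scene lock_hole 0.59 [ 0.725 -0.24   0.107]
scene lock_hole 0.25 [0.542 0.377 0.048]
scene pin_grip 0.5 [ 0.442 -0.115  0.085]
scene pin_tip 0.47 [ 0.44  -0.12   0.089]
scene pull_bar 0.72 [ 0.726 -0.242  0.105]
scene pull_bar 0.68 [ 0.449 -0.32   0.076]
scene drawer_in 0.72 [ 0.523 -0.302  0.041]
scene drawer_in 0.62 [ 0.589 -0.254  0.04 ]
head top px [392.92708333 304.01041667] 96 [ 0.43691076 -0.11925074  0.092     ] [ 0.43695612 -0.11801484  0.1       ]
[([462, 24, 64, 20, 224], [487.5, 35.4]), ([507, 52, 69, 22, 301], [535.7, 63.1]), ([10, 215, 88, 44, 462], [55.2, 244.1]), ([212, 221, 12, 8, 73], [217.8, 224.5]), ([389, 292, 118, 106, 3227], [448.0, 346.7]), ([233, 295, 41, 37, 721], [252.9, 313.1])]
```

View pics/c14.png

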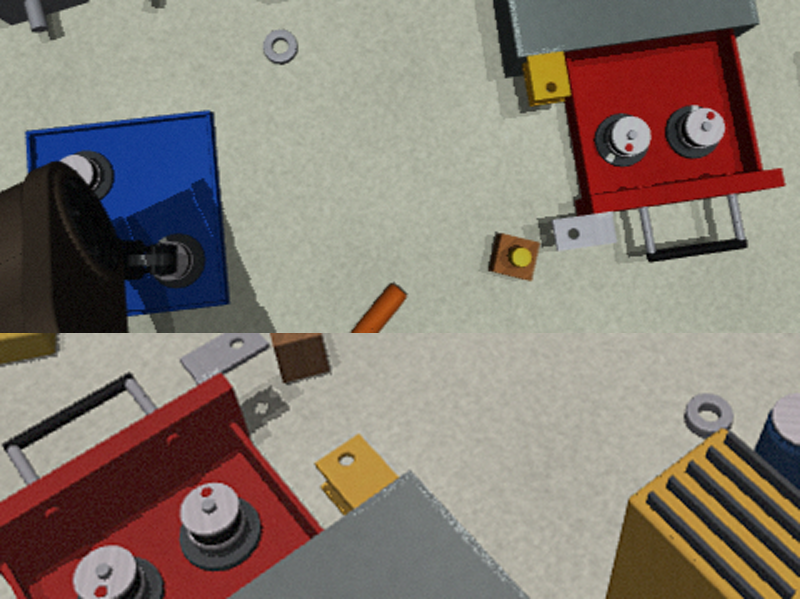

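All five are sorted: two stand upright in the drawer at top-view crop (625,138) and (698,132), and three in the tray. Now shutting the drawer by its bar.

Emit:
{"method": "carry_out", "body": {"plan": [{"translation":[0.004,-0.03,0],"angular":[0,0,-4],"gripper":-0.4},{"translation":[0.008,-0.06,0],"angular":[0,0,-8],"gripper":-0.4},{"translation":[0.012,-0.09,0],"angular":[0,0,-12],"gripper":-0.4},{"translation":[0.016,-0.12,0],"angular":[0,0,-16],"gripper":-0.4},{"translation":[0.02,-0.15,0],"angular":[0,0,-20],"gripper":-0.4},{"translation":[0.024,-0.18,0],"angular":[0,0,-24],"gripper":-0.3},{"translation":[0.028,-0.21,0],"angular":[0,0,-28],"gripper":-0.2},{"translation":[0.032,-0.24,0],"angular":[0,0,-32],"gripper":-0.1},{"translation":[0.036,-0.27,0],"angular":[0,0,-36],"gripper":-0.1},{"translation":[0.04,-0.3,0],"angular":[0,0,-40],"gripper":-0.1}]}}

```text
time: 28.72
ee_pos: [0.4779, -0.0266, 0.1481]
orientation: [1.058, 2.958, 0.0]
ft_force: [0.4, -0.0, 0.4]
width: 0.0472
```

Emit:
{"method": "carry_out", "body": {"plan": [{"translation":[-0.004,-0.03,0],"angular":[0,0,-5],"gripper":-0.1},{"translation":[-0.008,-0.06,0],"angular":[0,0,-10],"gripper":-0.1},{"translation":[-0.012,-0.09,0],"angular":[0,0,-15],"gripper":-0.1},{"translation":[-0.016,-0.12,0],"angular":[0,0,-20],"gripper":-0.1},{"translation":[-0.02,-0.15,0],"angular":[0,0,-25],"gripper":-0.1},{"translation":[-0.024,-0.18,0],"angular":[0,0,-30],"gripper":-0.1},{"translation":[-0.028,-0.21,0],"angular":[0,0,-35],"gripper":-0.1},{"translation":[-0.032,-0.25,0],"angular":[0,0,-40],"gripper":-0.1},{"translation":[-0.035,-0.288,0],"angular":[0,0,-43],"gripper":-0.1},{"translation":[-0.035,-0.288,0],"angular":[0,0,-43],"gripper":-0.1}]}}

```text
time: 29.55
ee_pos: [0.4427, -0.3188, 0.148]
orientation: [2.071, 2.359, -0.001]
ft_force: [0.3, 0.7, 0.3]
width: 0.047
```

```bash
python3 - <<'E'
from h import *
st(); w=snap('wrist','w15.png'); s=snap('scene')
for x in (w,s):
    for r in manip.recognise(x,'pull_bar')[:2]: print(round(r['p'],2),np.round(r['xyz'],3),proj(x,r['xyz']).round())
print(proj(w,(.443,-.313,.078)))
# bar profile along the image column through predicted bar centre
u=int(proj(w,(.443,-.313,.078))[0]); print([int(w['img'][v,u].mean()) for v in range(120,330,3)])
vv=[v for v in range(480) if w['img'][v,u].mean()<45]; print(vv[:3],vv[-3:],[ (round(float(atz(w,(u,v),.078)[0]),4)) for v in (150,200,250)])
E
```

```text
{'time': 29.55, 'ee_pos': [0.4427, -0.3188, 0.148], 'orientation': [2.0713, 2.3591, -0.0011], 'ft_force': [0.2752, 0.72, 0.2801], 'width': 0.047, 'joint_pos': [-0.7449, 0.4481, 1.8225, -0.0008, 0.8687, -0.8741]}
0.9 [ 0.447 -0.3    0.076] [323. 213.]
0.96 [ 0.449 -0.318  0.074] [108. 286.]
0.47 [0.545 0.377 0.049] [465. 173.]
[315.18075366 232.44081583]
[103, 105, 103, 105, 107, 109, 109, 106, 107, 106, 17, 15, 17, 17, 17, 17, 16, 16, 17, 16, 17, 16, 17, 16, 16, 15, 15, 16, 16, 16, 15, 16, 17, 15, 23, 25, 24, 23, 24, 22, 23, 23, 22, 23, 22, 24, 22, 22, 22, 22, 21, 21, 21, 22, 21, 20, 21, 20, 21, 22, 21, 20, 21, 102, 228, 229, 225, 234, 233, 231]
[148, 149, 150] [477, 478, 479] [0.436, 0.4401, 0.4445]
```

```bash
python3 - <<'E'
from h import *
w=snap('wrist')
for v in (170,190,210,225):
    us=[u for u in range(250,390) if w['img'][v,u].mean()<40]
    print(v,us[0],us[-1],len(us),atz(w,(us[0],v),.078)[:2].round(4),atz(w,(us[-1],v),.078)[:2].round(4))
E
```

```text
170 307 320 14 [ 0.4323 -0.2669] [ 0.4403 -0.2658]
190 307 389 25 [ 0.4339 -0.2794] [ 0.4854 -0.2722]
210 307 389 25 [ 0.4356 -0.2922] [ 0.4879 -0.2849]
225 308 389 24 [ 0.4376 -0.302 ] [ 0.4898 -0.2947]
```

Emit:
{"method": "carry_out", "body": {"plan": [{"translation":[0,0,-0.03],"angular":[0,0,0],"gripper":-0.1},{"translation":[0,0,-0.06],"angular":[0,0,0],"gripper":-0.1},{"translation":[0,0,-0.085],"angular":[0,0,0],"gripper":-0.1},{"translation":[0,0,-0.095],"angular":[0,0,0],"gripper":-0.1},{"translation":[0,0,-0.095],"angular":[0,0,0],"gripper":-0.1},{"translation":[0,0,-0.095],"angular":[0,0,0],"gripper":1},{"translation":[0,0,-0.095],"angular":[0,0,0],"gripper":1},{"translation":[0,0,-0.095],"angular":[0,0,0],"gripper":1},{"translation":[0,0,-0.095],"angular":[0,0,0],"gripper":1},{"translation":[0,0,-0.095],"angular":[0,0,0],"gripper":1}], "squeeze": 40}}

```text
time: 30.63
ee_pos: [0.4432, -0.3133, 0.054]
orientation: [2.063, 2.367, 0.0]
ft_force: [0.7, -0.4, -0.2]
width: 0.0003
```

```bash
python3 - <<'E'
from h import *
st(); w=snap('wrist'); s=snap('scene')
for x in (w,s):
    for r in manip.recognise(x,'pull_bar')[:2]: print(round(r['p'],2),np.round(r['xyz'],3),proj(x,r['xyz']).round())
u,v=proj(s,(.445,-.315,.07)).astype(int); print(u,v)
b=cv2.resize(s['img'][max(0,v-90):v+60,max(0,u-80):u+120],(400,300),interpolation=2)
cv2.imwrite('pics/c16.png',np.hstack([cv2.resize(w['img'],(400,300)),b])[:,:,::-1])
E
```

```text
{'time': 30.6333, 'ee_pos': [0.4432, -0.3133, 0.054], 'orientation': [2.0635, 2.3669, 0.0], 'ft_force': [0.6615, -0.4474, -0.1705], 'width': 0.0003, 'joint_pos': [-0.7371, 0.5829, 1.9061, 0.0001, 0.6511, -0.874]}
0.72 [ 0.446 -0.268  0.078] [336. 200.]
0.94 [ 0.45  -0.327  0.075] [103. 289.]
110 285
```

View pics/c16.png

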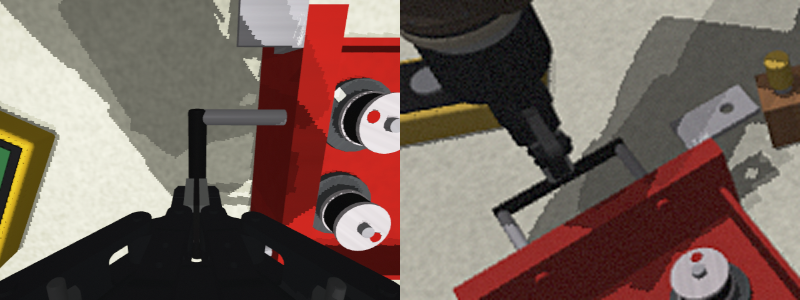

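Emit:
{"method": "carry_out", "body": {"plan": [{"translation":[0.002,0,0],"angular":[0,0,0],"gripper":1},{"translation":[0.005,0.0005,0],"angular":[0,0,0],"gripper":1},{"translation":[0.01,0.0015,0],"angular":[0,0,0],"gripper":1},{"translation":[0.015,0.002,0],"angular":[0,0,0],"gripper":1},{"translation":[0.02,0.0025,0],"angular":[0,0,0],"gripper":1},{"translation":[0.02,0.0025,0],"angular":[0,0,0],"gripper":1}]}}

```text
time: 31.33
ee_pos: [0.4642, -0.3104, 0.0532]
orientation: [2.063, 2.368, 0.001]
ft_force: [0.0, 2.1, 5.2]
width: -0.0003
```

```bash
python3 - <<'E'
from h import *
st(); w=snap('wrist','w17.png'); s=snap('scene','s17.png'); t=snap('top')
old=cv2.imread('pics/s14.png')[:,:,::-1]
for x in (s,):
    for r in manip.recognise(x,'pull_bar')[:2]: print(round(r['p'],2),np.round(r['xyz'],3),proj(x,r['xyz']).round())
im=s['img'].astype(int)
# ledge hole region: steel ledge bright centroid in scene
for q in (old.astype(int),im):
    m=(q.min(2)>130)&((q.max(2)-q.min(2))<25); m[:230]=0;m[275:]=0;m[:,:150]=0;m[:,210:]=0; yy,xx=np.nonzero(m); print(len(xx),xx.mean(),yy.mean())
for v in (150,170,190,200):
    us=[u for u in range(280,390) if w['img'][v,u].mean()<40]; print(v,us[:1],us[-1:],len(us))
E
```

```text
{'time': 31.3333, 'ee_pos': [0.4642, -0.3104, 0.0532], 'orientation': [2.0634, 2.3679, 0.0007], 'ft_force': [0.0085, 2.0806, 5.2019], 'width': -0.0003, 'joint_pos': [-0.7079, 0.5999, 1.8673, 0.0007, 0.6736, -0.8456]}
0.61 [ 0.467 -0.328  0.076] [105. 296.]
2361 178.26980093180856 250.39644218551462
375 197.728 260.264
150 [] [] 0
170 [] [] 0
190 [290] [311] 22
200 [290] [317] 28
```

Emit:
{"method": "carry_out", "body": {"plan": [{"translation":[0.008,0.001,0],"angular":[0,0,0],"gripper":1},{"translation":[0.02,0.0025,0],"angular":[0,0,0],"gripper":1},{"translation":[0.033,0.0045,0],"angular":[0,0,0],"gripper":1},{"translation":[0.046,0.006,0],"angular":[0,0,0],"gripper":1},{"translation":[0.059,0.008,0],"angular":[0,0,0],"gripper":1},{"translation":[0.072,0.0095,0],"angular":[0,0,0],"gripper":1},{"translation":[0.085,0.011,0],"angular":[0,0,0],"gripper":1},{"translation":[0.098,0.013,0],"angular":[0,0,0],"gripper":1},{"translation":[0.11,0.0145,0],"angular":[0,0,0],"gripper":1},{"translation":[0.12,0.016,0],"angular":[0,0,0],"gripper":1}]}}

```text
time: 32.37
ee_pos: [0.5838, -0.2944, 0.0527]
orientation: [-2.064, -2.368, 0.001]
ft_force: [-2.9, -1.7, 1.2]
width: -0.0002
```

Emit:
{"method": "carry_out", "body": {"plan": [{"translation":[0.003,0.0005,0],"angular":[0,0,0],"gripper":1},{"translation":[0.006,0.001,0],"angular":[0,0,0],"gripper":1},{"translation":[0.009,0.0012,0],"angular":[0,0,0],"gripper":1},{"translation":[0.012,0.0015,0],"angular":[0,0,0],"gripper":1},{"translation":[0.012,0.0015,0],"angular":[0,0,0],"gripper":1}]}}

```text
time: 32.78
ee_pos: [0.5952, -0.2931, 0.0531]
orientation: [2.064, 2.368, 0.0]
ft_force: [0.2, 0.2, -0.6]
width: 0.0
```

Emit:
{"method": "carry_out", "body": {"plan": [{"translation":[0.002,0.0003,0],"angular":[0,0,0],"gripper":1},{"translation":[0.004,0.0005,0],"angular":[0,0,0],"gripper":1},{"translation":[0.004,0.0005,0],"angular":[0,0,0],"gripper":1}]}}

```text
time: 33.03
ee_pos: [0.5993, -0.2927, 0.0532]
orientation: [2.064, 2.367, 0.0]
ft_force: [-0.2, -0.6, -0.1]
width: 0.0003
```

```bash
python3 - <<'E'
from h import *
st(); s=snap('scene','s18.png'); w=snap('wrist','w18.png')
for r in manip.recognise(s,'pull_bar')[:2]: print(round(r['p'],2),np.round(r['xyz'],3))
E
```

```text
{'time': 33.0333, 'ee_pos': [0.5993, -0.2927, 0.0532], 'orientation': [2.0643, 2.3674, 0.0004], 'ft_force': [-0.1612, -0.5927, -0.124], 'width': 0.0003, 'joint_pos': [-0.5534, 0.717, 1.5826, 0.0002, 0.8413, -0.6901]}
0.6 [ 0.565 -0.322  0.08 ]
```

Emit:
{"method": "carry_out", "body": {"plan": [{"translation":[0.002,0.0003,0],"angular":[0,0,0],"gripper":1},{"translation":[0.004,0.0005,0],"angular":[0,0,0],"gripper":1},{"translation":[0.004,0.0005,0],"angular":[0,0,0],"gripper":1}]}}

```text
time: 33.43
ee_pos: [0.6034, -0.2921, 0.0532]
orientation: [2.064, 2.368, 0.0]
ft_force: [-0.3, 0.8, 0.0]
width: -0.0001
```

Emit:
{"method": "carry_out", "body": {"plan": [{"translation":[0.002,0.0003,0],"angular":[0,0,0],"gripper":1},{"translation":[0.004,0.0005,0],"angular":[0,0,0],"gripper":1},{"translation":[0.004,0.0005,0],"angular":[0,0,0],"gripper":1}]}}

```text
time: 33.68
ee_pos: [0.6075, -0.2916, 0.0532]
orientation: [2.064, 2.368, 0.001]
ft_force: [-0.3, -1.1, 0.5]
width: 0.0001
```

```bash
python3 - <<'E'
from h import *
st(); s=snap('scene','s19.png'); w=snap('wrist','w19.png')
b=cv2.resize(s['img'][240:420,60:300],(480,360),interpolation=2)
cv2.imwrite('pics/c19.png',np.hstack([cv2.resize(w['img'],(320,360)),b])[:,:,::-1])
# ledge visible? bright grey pixels near lug
for n,p in (('lughole',(.62,-.155,.104)),('ledgehole@shut',(.62,-.155,.089)),('bar shut',(.605,-.292,.078))): print(n,proj(s,p).round(),proj(w,p).round())
E
```

```text
{'time': 33.6833, 'ee_pos': [0.6075, -0.2916, 0.0532], 'orientation': [2.064, 2.3676, 0.0005], 'ft_force': [-0.3096, -1.1, 0.5066], 'width': 0.0001, 'joint_pos': [-0.5456, 0.7251, 1.5635, 0.0003, 0.8523, -0.6825]}
lughole [247. 306.] [ 437. -129.]
ledgehole@shut [248. 311.] [421. -95.]
bar shut [159. 352.] [308. 307.]
```

```bash
python3 - <<'E'
from h import *
t=snap('top','t19.png'); o=cv2.imread('pics/t14.png')[:,:,::-1]
for nm,q in (('before',o.astype(int)),('now',t['img'].astype(int))):
    red=(q[...,0]>q[...,1]+60)&(q[...,0]>q[...,2]+60); red[:,:400]=0; red[:,560:]=0; red[:150]=0
    ys,xs=np.nonzero(red); print(nm,red.sum(), xs.min() if len(xs) else None, xs.max() if len(xs) else None, ys.min() if len(xs) else None, ys.max() if len(xs) else None)
    for c in range(430,560,12):
        v=np.nonzero(red[:,c])[0]
        if len(v): print(c,v.min(),v.max(),atz(t,(c,v.max()),.089)[:2].round(3))
    # ledge: bright bluish
    m=(q.min(2)>150)&(q[...,2]>=q[...,1]-3); m[:,:395]=0; m[:,460:]=0; m[:180]=0; m[320:]=0; yy,xx=np.nonzero(m)
    if len(xx): print('ledge',len(xx),xx.mean(),yy.mean(),atz(t,(xx.mean(),yy.mean()),.089)[:2].round(3))
E
```

```text
before 7320 420 550 171 277
430 185 247 [ 0.539 -0.19 ]
442 184 277 [ 0.485 -0.21 ]
454 182 275 [ 0.488 -0.232]
466 180 273 [ 0.492 -0.254]
478 179 272 [ 0.493 -0.276]
490 177 270 [ 0.497 -0.298]
502 175 268 [ 0.5  -0.32]
514 198 266 [ 0.504 -0.342]
526 199 265 [ 0.505 -0.364]
538 252 263 [ 0.509 -0.386]
550 258 261 [ 0.512 -0.408]
ledge 794 436.5705289672544 274.56171284634763 [ 0.489 -0.2  ]
now 849 419 481 176 211
430 186 210 [ 0.608 -0.193]
442 191 203 [ 0.621 -0.216]
454 186 206 [ 0.615 -0.238]
466 176 195 [ 0.636 -0.261]
478 185 193 [ 0.639 -0.283]
ledge 207 419.2367149758454 212.3671497584541 [ 0.604 -0.173]
```

Emit:
{"method": "carry_out", "body": {"plan": [{"translation":[0.002,0.0003,0],"angular":[0,0,0],"gripper":1},{"translation":[0.003,0.0004,0],"angular":[0,0,0],"gripper":1},{"translation":[0.003,0.0004,0],"angular":[0,0,0],"gripper":1}]}}

```text
time: 34.08
ee_pos: [0.6101, -0.2912, 0.0531]
orientation: [2.064, 2.368, 0.0]
ft_force: [-1.4, 1.1, 0.1]
width: -0.0002
```

Emit:
{"method": "carry_out", "body": {"plan": [{"translation":[0.002,0.0003,0],"angular":[0,0,0],"gripper":1},{"translation":[0.003,0.0004,0],"angular":[0,0,0],"gripper":1},{"translation":[0.003,0.0004,0],"angular":[0,0,0],"gripper":1}]}}

```text
time: 34.33
ee_pos: [0.6132, -0.2907, 0.0531]
orientation: [2.064, 2.368, 0.0]
ft_force: [-0.3, -0.3, -0.4]
width: -0.0002
```

```bash
python3 - <<'E'
from h import *
t=snap('top','t20.png'); q=t['img'].astype(int)
red=(q[...,0]>q[...,1]+60)&(q[...,0]>q[...,2]+60); red[:,:400]=0; red[:,560:]=0; red[:150]=0
for c in range(424,484,6):
    v=np.nonzero(red[:,c])[0]; print(c,(v.min(),v.max()) if len(v) else None,end=' ')
m=(q.min(2)>150)&(q[...,2]>=q[...,1]-3); m[:,:395]=0; m[:,460:]=0; m[:180]=0; m[320:]=0; yy,xx=np.nonzero(m)
print('ledge',len(xx),xx.mean(),yy.mean())
o=cv2.imread('pics/t19.png')[:,:,::-1].astype(int); r=(o[...,0]>o[...,1]+60)&(o[...,0]>o[...,2]+60)
for c in range(424,484,6):
    v=np.nonzero(r[150:,c])[0]+150; print(c,(v.min(),v.max()) if len(v) else None,end=' ')
E
```

```text
424 (np.int64(184), np.int64(208)) 430 (np.int64(184), np.int64(207)) 436 (np.int64(187), np.int64(206)) 442 (np.int64(188), np.int64(205)) 448 (np.int64(187), np.int64(204)) 454 (np.int64(186), np.int64(188)) 460 (np.int64(186), np.int64(196)) 466 (np.int64(184), np.int64(199)) 472 (np.int64(180), np.int64(191)) 478 (np.int64(182), np.int64(190)) ledge 232 418.4913793103448 211.0301724137931
424 (np.int64(183), np.int64(211)) 430 (np.int64(186), np.int64(210)) 436 (np.int64(189), np.int64(209)) 442 (np.int64(191), np.int64(203)) 448 (np.int64(190), np.int64(207)) 454 (np.int64(186), np.int64(206)) 460 (np.int64(186), np.int64(200)) 466 (np.int64(176), np.int64(195)) 472 (np.int64(181), np.int64(203)) 478 (np.int64(185), np.int64(193))
```

Emit:
{"method": "carry_out", "body": {"plan": [{"translation":[0.002,0.0003,0],"angular":[0,0,0],"gripper":1},{"translation":[0.004,0.0005,0],"angular":[0,0,0],"gripper":1},{"translation":[0.004,0.0005,0],"angular":[0,0,0],"gripper":1}]}}

```text
time: 34.63
ee_pos: [0.6174, -0.2903, 0.0531]
orientation: [2.064, 2.368, 0.0]
ft_force: [-0.9, 1.0, 0.1]
width: 0.0002
```

Emit:
{"method": "carry_out", "body": {"plan": [{"translation":[0.002,0.0003,0],"angular":[0,0,0],"gripper":1},{"translation":[0.004,0.0005,0],"angular":[0,0,0],"gripper":1},{"translation":[0.004,0.0005,0],"angular":[0,0,0],"gripper":1}]}}

```text
time: 34.88
ee_pos: [0.6214, -0.2898, 0.0532]
orientation: [2.064, 2.368, 0.0]
ft_force: [-1.4, 0.4, -0.5]
width: -0.0001
```

Emit:
{"method": "carry_out", "body": {"plan": [{"translation":[0.002,0.0003,0],"angular":[0,0,0],"gripper":1},{"translation":[0.004,0.0005,0],"angular":[0,0,0],"gripper":1},{"translation":[0.004,0.0005,0],"angular":[0,0,0],"gripper":1}]}}

```text
time: 35.13
ee_pos: [0.6255, -0.2893, 0.0532]
orientation: [2.064, 2.368, 0.001]
ft_force: [0.1, 1.2, -0.7]
width: -0.0
```

```bash
python3 - <<'E'
from h import *
t=snap('top','t21.png'); s=snap('scene','s21.png'); w=snap('wrist','w21.png'); q=t['img'].astype(int)
red=(q[...,0]>q[...,1]+60)&(q[...,0]>q[...,2]+60); red[:,:400]=0; red[:,560:]=0; red[:150]=0
for c in range(424,484,6):
    v=np.nonzero(red[:,c])[0]; print(c,(v.min(),v.max()) if len(v) else None,end=' ')
for p in ((.656,-.2,.089),(.656,-.2,.012),(.636,-.2,.089),(.646,-.2,.089)): print(p,proj(t,p).round(1))
for v in (40,80,120,160,200): print(v,''.join('#' if w['img'][v,u].mean()<40 else ('R' if int(w['img'][v,u,0])>int(w['img'][v,u,1])+50 else '.') for u in range(200,440,4)))
a=cv2.resize(s['img'][230:430,60:320],(416,320),interpolation=2)
b=cv2.resize(w['img'],(384,320))
cv2.imwrite('pics/c21.png',np.hstack([b,a])[:,:,::-1])
E
```

```text
424 (np.int64(182), np.int64(201)) 430 (np.int64(183), np.int64(201)) 436 (np.int64(184), np.int64(199)) 442 (np.int64(184), np.int64(196)) 448 (np.int64(190), np.int64(197)) 454 (np.int64(190), np.int64(196)) 460 (np.int64(182), np.int64(196)) 466 (np.int64(181), np.int64(185)) 472 (np.int64(176), np.int64(194)) 478 (np.int64(179), np.int64(183)) (0.656, -0.2, 0.089) [432.7 184.7]
(0.656, -0.2, 0.012) [423.7 193.8]
(0.636, -0.2, 0.089) [433.1 195.2]
(0.646, -0.2, 0.089) [432.9 189.9]
40 ........................................RRRRRRRRRRRRRRRR....
80 .......................................#RRRRRRRRRRRRRRR#####
120 ....................................###RRRRRRRRRRRRRRRRRRRRR
160 ...................................####RRRRRRRRRRRRRRRRRRRR#
200 #######............................####RRRRRRRRRRRRRRRRRRR#.
```

```bash
cat >> h.py <<'E'
def asc(s,u0,u1,v0,v1,st=6):
    h=cv2.cvtColor(s['img'],cv2.COLOR_RGB2HSV).astype(int)
    def c(p):
        H,S,V=p
        if V<45: return '#'
        if S>110: return 'r' if (H<8 or H>170) else 'y' if H<40 else 'b' if 95<H<130 else 'g'
        return '.' if V>170 else ':' if V>110 else '+'
    for v in range(v0,v1,st*2 if False else st): print('%3d '%v+''.join(c(h[v,u]) for u in range(u0,u1,max(2,st//2))))
E
python3 - <<'E'
from h import *
w=snap('wrist'); print(proj(w,(.592,-.294,.078)).round(),proj(w,(.592+.007,-.244,.078)).round(), proj(w,(.592,-.294,.06)).round())
asc(w,150,450,0,330,10)
E
```

```text
[233. 306.] [262. 191.] [241. 289.]
  0 :+::+++++:::++++++::::::+.................yyyyyyyyyyyyyyyyyy
 10 +:::::++::++++::::++:::++++...............rrrrrrrrrrrrr+++++
 20 :::::+++++:::::::::::++++++++++...........rrrrrrrrrrrrr+++++
 30 +:::::++:+::::::::::++++++++++++++........rrrrrrrrrrrrr+++++
 40 +++:::::::+:++++:::::++++++++++++++.......rrrrrrrrrrrrr+++++
 50 +::++:::::::::+::::::++++++++++++++++.....rrrrrrrrrrrrr+++++
 60 :::++::+++:::::::::::+++++++++++++++++++..rrrrrrrrrrrrrrrrrr
 70 ::+++::::::::::::::::+++++++++++++++++++++rrrrrrrrrrrrrrrrrr
 80 ::++:++::::::::::::::::::::::::::::::++++rrrrrrrrrrrrrrrrrrr
 90 ::::::::::::::::::::::::::::::::::::::+rrrrrrrrrrrrrrrrrrrrr
100 :::::::::::::::::::+::::::::::::::::::+rrrrrrrrrrrrrrrrrrrrr
110 ::::::+:::+::::::+::::::::::::::+:::::+rrrrrrrrrrrrrrrrrrrrr
120 ::::::::::::::++::::::::::::::::::::::rrrrrrrrrrrrrrrrrrrrrr
130 ::::::::::::::::::::::::::::::::::::::rrrrrrrrrrrrrrrrrrrrrr
140 :::+::::::::::::::::::::::::::::::::::rrrrrrrrrrrrrrrrrrrrrr
150 ::::::+++++:::::::::::::::::::::::::::rrrrrrrrrrrrrrrrrrrrr#
160 ::::::::::::::::::::
[... 380 characters left out ...]
######::::::::::::::::::::::rrrrrrrrrrrrrrrrrrrr+#
230 ......::::######:::::::++::::::::::+::rrrrrrrrrrrrrrrrrrrrrr
240 ........::######:+::::::::::::::::::::rrrrrrrrrrrrrrrrrrrrrr
250 ..........:#####:::++:::::::::::::::::rrrrrrrrrrrrrrrrrrrrrr
260 ...........#####::::::::::::::::::::::rrrrrrrrrrrrrrrrrrrrrr
270 ...........#####+:::::::::::::::::::::rrrrrrrrrrrrrrrrrrrrrr
280 ...........######.::::::::::::::::::::rrrrrrrrrrrrrrrrrrrrr+
290 ...........######..:::::::::::++##+++:rrrrrrrrrrrrrrrrrr+###
300 ...........######...::::::+###++##+++###rrrrrrrrrrrrrrr#####
310 ...........:#####...::::.:###+++##+++####rrrrrrrrrrrrr######
320 ............#####...:::::+###+++##+++####rrrrrrrrrrrr######+
```

The wrist view as text shows the closed fingers standing between bar (u≈217) and panel (u≈340), pushing the panel directly. I'll keep pushing until the force rises.

Emit:
{"method": "carry_out", "body": {"plan": [{"translation":[0.003,0.0004,0],"angular":[0,0,0],"gripper":1},{"translation":[0.006,0.0008,0],"angular":[0,0,0],"gripper":1},{"translation":[0.009,0.0012,0],"angular":[0,0,0],"gripper":1},{"translation":[0.009,0.0012,0],"angular":[0,0,0],"gripper":1}]}}

```text
time: 35.67
ee_pos: [0.6347, -0.288, 0.0532]
orientation: [2.064, 2.368, 0.001]
ft_force: [0.2, 0.4, 0.1]
width: -0.0001
```

Emit:
{"method": "carry_out", "body": {"plan": [{"translation":[0.002,0.0003,0],"angular":[0,0,0],"gripper":1},{"translation":[0.003,0.0004,0],"angular":[0,0,0],"gripper":1},{"translation":[0.003,0.0004,0],"angular":[0,0,0],"gripper":1}]}}

```text
time: 35.92
ee_pos: [0.6372, -0.2877, 0.0531]
orientation: [2.064, 2.368, 0.0]
ft_force: [-0.2, -0.0, -0.2]
width: 0.0002
```

Emit:
{"method": "carry_out", "body": {"plan": [{"translation":[0.002,0.0003,0],"angular":[0,0,0],"gripper":1},{"translation":[0.002,0.0003,0],"angular":[0,0,0],"gripper":1}]}}

```text
time: 36.08
ee_pos: [0.6393, -0.2874, 0.0532]
orientation: [2.064, 2.368, 0.0]
ft_force: [-0.8, -0.0, -0.3]
width: -0.0002
```

Emit:
{"method": "carry_out", "body": {"plan": [{"translation":[0.002,0.0003,0],"angular":[0,0,0],"gripper":1},{"translation":[0.002,0.0003,0],"angular":[0,0,0],"gripper":1}]}}

```text
time: 36.25
ee_pos: [0.6413, -0.2871, 0.0532]
orientation: [2.064, 2.368, 0.0]
ft_force: [-1.0, 0.0, -0.1]
width: 0.0004
```

Emit:
{"method": "carry_out", "body": {"plan": [{"translation":[0.002,0.0003,0],"angular":[0,0,0],"gripper":1},{"translation":[0.002,0.0003,0],"angular":[0,0,0],"gripper":1}]}}

```text
time: 36.42
ee_pos: [0.6433, -0.2868, 0.0532]
orientation: [2.064, 2.368, 0.0]
ft_force: [0.0, -0.3, 0.2]
width: -0.0001
```

```bash
python3 - <<'E'
from h import *
st(); t=snap('top','t22.png'); s=snap('scene','s22.png'); w=snap('wrist'); q=t['img'].astype(int)
red=(q[...,0]>q[...,1]+60)&(q[...,0]>q[...,2]+60); red[:,:400]=0; red[:,560:]=0; red[:150]=0
for c in range(418,484,6):
    v=np.nonzero(red[:,c])[0]; print(c,(int(v.min()),int(v.max())) if len(v) else None,end=' ')
asc(w,180,440,150,330,20)
asc(s,190,290,285,345,4)
E
```

```text
{'time': 36.4167, 'ee_pos': [0.6433, -0.2868, 0.0532], 'orientation': [2.0642, 2.3676, 0.0004], 'ft_force': [0.0455, -0.3076, 0.2301], 'width': -0.0001, 'joint_pos': [-0.5131, 0.7617, 1.4765, 0.0002, 0.9029, -0.65]}
418 None 424 (181, 192) 430 (181, 191) 436 (180, 189) 442 (179, 187) 448 (178, 188) 454 (179, 182) 460 (178, 186) 466 (177, 184) 472 (175, 181) 478 None 150 ::::::::::::::::rrrrrrrrr+
170 ::::::::::::::::rrrrrrrrr+
190 ::##+++++++++++++rrrrrrr++
210 ::###:::::::::::rrrrrrrr++
230 ::###:+:::++::::rrrrrrrr++
250 ..###::::::+::::rrrrrrrr++
270 ...##:::::::::::rrrrrrrr++
290 ...###.:::::+#++rrrrrrrr++
310 ...###.::.##+#++##rrrrr+++
285 :::::::::+++++++++++++++++++++....................
289 :::::::::+++++++++++++++++++++....................
293 :::::::::+++++++++++++++++++++....................
297 :::::::++++++++++++++++++++++:yyyy................
301 ::::+++++++++++++++++++++++yyyyyyyyy..............
305 ::::++++++++++++++++++++yyyyyyyyyyyyyy............
309 :::++++++++++++++++++yyyyyyy++yyyyyyyyy...........
313 ::+++++++++++++++++++.:yyyyyyyyyyyyyyyyyy....:....
317 ::+++++++++++++++++++:::yyyyyyyyyyyyyyyyyy::::::..
321 :++++++++++++++++++++::::+yyyyyyyyyyyyy::::::::::.
325 :++++++++++++++++++++::::::+yyyyyyyy:::::::::::::.
329 +++++++++++++++++++++::.::++yyyyy:::::::::::::::::
333 ++++++++++::::::::++...:rrrryy::::::::::::::::::::
337 +++++++++::::::::::+:rrrrrr:::::::::::::::::::::::
341 ++++++++++++++++++rrrrrr::::::::::::::::::::::::::
```

Emit:
{"method": "carry_out", "body": {"plan": [{"translation":[0.002,0.0003,0],"angular":[0,0,0],"gripper":1},{"translation":[0.002,0.0003,0],"angular":[0,0,0],"gripper":1}]}}

```text
time: 36.73
ee_pos: [0.6443, -0.2865, 0.053]
orientation: [-2.063, -2.367, 0.002]
ft_force: [-5.8, -1.2, 2.3]
width: -0.0003
```

Emit:
{"method": "carry_out", "body": {"plan": [{"translation":[0.002,0.0003,0],"angular":[0,0,0],"gripper":1},{"translation":[0.002,0.0003,0],"angular":[0,0,0],"gripper":1}]}}

```text
time: 36.9
ee_pos: [0.6446, -0.2864, 0.053]
orientation: [-2.061, -2.365, 0.005]
ft_force: [-15.1, -3.0, 5.8]
width: 0.0001
```

Emit:
{"method": "carry_out", "body": {"plan": [{"translation":[0.0015,0.0002,0],"angular":[0,0,0],"gripper":1},{"translation":[0.0015,0.0002,0],"angular":[0,0,0],"gripper":1}]}}

```text
time: 37.07
ee_pos: [0.6448, -0.2864, 0.0529]
orientation: [-2.06, -2.363, 0.007]
ft_force: [-22.8, -3.4, 8.3]
width: -0.0002
```

The drawer is hard shut: the force rose to 23 N at x = 0.6445. Retracting, then measuring the hole with the wrist camera.

Emit:
{"method": "carry_out", "body": {"plan": [{"translation":[-0.007,-0.001,0],"angular":[0,0,0],"gripper":1},{"translation":[-0.012,-0.0015,0],"angular":[0,0,0],"gripper":1},{"translation":[-0.012,-0.0015,0.03],"angular":[0,0,0],"gripper":1},{"translation":[-0.012,-0.0015,0.07],"angular":[0,0,0],"gripper":1},{"translation":[-0.012,-0.0015,0.11],"angular":[0,0,0],"gripper":1},{"translation":[-0.015,0.015,0.145],"angular":[0,0,0],"gripper":0},{"translation":[-0.02,0.045,0.157],"angular":[0,0,0],"gripper":0},{"translation":[-0.025,0.085,0.157],"angular":[0,0,0],"gripper":0},{"translation":[-0.028,0.12,0.157],"angular":[0,0,0],"gripper":0},{"translation":[-0.028,0.131,0.157],"angular":[0,0,0],"gripper":0}]}}

```text
time: 37.9
ee_pos: [0.6199, -0.1508, 0.211]
orientation: [2.061, 2.37, 0.002]
ft_force: [0.5, -1.2, 0.2]
width: 0.0425
```

Emit:
{"method": "carry_out", "body": {"plan": [{"translation":[0,0,0],"angular":[0,0,0],"gripper":0},{"translation":[0,0,0],"angular":[0,0,0],"gripper":0}]}}

```text
time: 38.07
ee_pos: [0.6209, -0.1548, 0.2104]
orientation: [2.062, 2.369, 0.001]
ft_force: [-0.4, -0.7, -0.2]
width: 0.0434
```

```bash
cat >> h.py <<'E'
def hole(s,p,r=30):
    """centroid of dark hole inside yellow near the projection of p"""
    u,v=proj(s,p).astype(int); h=cv2.cvtColor(s['img'],cv2.COLOR_RGB2HSV).astype(int)
    y=((h[...,0]>15)&(h[...,0]<35)&(h[...,1]>110)&(h[...,2]>60)).astype(np.uint8)
    win=y[max(0,v-3*r):v+3*r,max(0,u-3*r):u+3*r]
    cs,hi=cv2.findContours(win,cv2.RETR_CCOMP,cv2.CHAIN_APPROX_NONE); out=[]
    for c,k in zip(cs,hi[0]):
        if k[3]>=0 and cv2.contourArea(c)>25:
            m=cv2.moments(c); out.append((cv2.contourArea(c),m['m10']/m['m00']+max(0,u-3*r),m['m01']/m['m00']+max(0,v-3*r)))
    return sorted(out,reverse=True)
E
python3 - <<'E'
from h import *
st(); w=snap('wrist','w23.png'); print(proj(w,(.62,-.155,.104)).round(),hole(w,(.62,-.155,.104)))
for a in hole(w,(.62,-.155,.104)): print(atz(w,a[1:],.104).round(4))
t=snap('top','t23.png'); s=snap('scene','s23.png')
for x in (t,s):
    for a in hole(x,(.62,-.155,.104),12): print(a,atz(x,a[1:],.104).round(4))
asc(w,220,420,150,300,8)
E
```

```text
{'time': 38.0667, 'ee_pos': [0.6209, -0.1548, 0.2104], 'orientation': [2.0623, 2.3687, 0.0006], 'ft_force': [-0.4441, -0.66, -0.2463], 'width': 0.0434, 'joint_pos': [-0.3474, 0.5085, 1.5162, -0.0, 1.1159, -0.4855]}
[312. 227.] [(82.0, np.float64(314.5853658536585), np.float64(227.2378048780488)), (26.0, np.float64(314.5), np.float64(220.1153846153846))]
[ 0.6217 -0.1548  0.104 ]
[ 0.6208 -0.1494  0.104 ]
(32.5, np.float64(247.95897435897436), np.float64(307.5948717948718)) [ 0.6239 -0.1549  0.104 ]
150 ::::::::::::++++++++++....++++++::+++++++++++++...
158 ::::::::::::::::+++++....++++++++:+++++++++++++++.
166 ::::::::::::::::::::....++++++++++++++++++++++++++
174 :::::::::::::::::::...:+++++++++++++++++++++++++++
182 ::::::::::::::::::....+::++:++++++++++++++++++++++
190 ::::::::::::::::::.:+++++++++++++++++++++++++:++++
198 ..:::::::::::::::::+++++++++++yyyyyy++++++++++++++
206 .....:::::::::::::::yyyyyyyyyyyyyyyyy+++++++++++++
214 .........:::::::::::yyyyyyyyyyyyyyyyy+++++++++++++
222 .............:::::::yyyyyyyyyyyyyyyyy+++++++++++++
230 ................::::yyy++yyyyyyyyyyyy+++++++++++++
238 ...................:yyyyyyyyyyyyyyyyy+++++++++++++
246 ...................:yyyyyyyyyyyyyyyyy++++++++:::::
254 ...................:::::::::::rrrrrr++++++++::::::
262 ...................:::::::::::rrrrrr+++++++:::::::
270 ...................:::::::::::rrrrrr++++++::::::::
278 ...............++:::::::::::rrrrrrrr+++++:::::::::
286 ...............++:..........rrrrrrrr+++:::::::::::
294 .....:+++##....++:..........rrrrrrrr+##+++::::::::
```

```bash
python3 - <<'E'
from h import *
import cv2
im=cv2.imread('pics/w23.png')[:,:,::-1]; h=cv2.cvtColor(np.ascontiguousarray(im),cv2.COLOR_RGB2HSV)
for v in range(210,244): print(v,' '.join('%3d%s'%(h[v,u,2],'y' if h[v,u,1]>110 else '.') for u in range(300,330)))
E
```

```text
210 114y 115y 115y 115y 115y 115y 114y 115y 115y 115y 115y 114y 114y 113y 114y 113y 114y 114y 114y 114y 114y 113y 113y 114y 115y 114y 115y 113y 114y 114y
211 115y 115y 115y 114y 115y 115y 114y 114y 113y 113y 114y 114y 114y 114y 114y 113y 113y 114y 114y 114y 114y 113y 114y 114y 115y 115y 114y 114y 114y 114y
212 114y 114y 114y 115y 115y 115y 114y 114y 114y 114y 114y 114y 114y 114y 113y 114y 114y 113y 113y 112y 113y 112y 113y 112y 113y 114y 114y 114y 143y 135y
213 115y 115y 115y 115y 116y 115y 114y 114y 113y 114y 114y 114y 114y 114y 113y 113y 113y 113y 112y 113y 113y 113y 113y 113y 114y 114y 114y 114y 143y 159y
214 159y 159y 158y 158y 159y 134y 115y 115y 115y 115y 115y 114y 114y 113y 113y 113y 112y 113y 113y 113y 112y 113y 113y 113y 114y 114y 114y 114y 144y 159y
215 159y 159y 159y 159y 159y 159y 159y 158y 158y 158y 158y 158y 133y 114y 114y 114y 114y 114y 114y 113y 112y 113y 112y 112y 112y 113y 113y 142y 158y 158y
216 159y 159y 159y 159y 159y 157y 158y 158y 158y 158y 158y 158y 158y 158y 158y 158y 158y 158y 158y 133y 114y 114y 114y 114y 114y 114y 114y 143y 158y 158y
217 159y 158y 159y 159
[... 3435 characters left out ...]
158y 158y 159y 158y 159y 158y 159y 159y 159y 159y 158y 158y 156y 157y 157y 156y 157y
240 158y 158y 157y 157y 157y 156y 156y 156y 156y 156y 157y 157y 158y 158y 158y 159y 159y 159y 159y 159y 158y 158y 158y 158y 157y 156y 156y 156y 156y 156y
241 157y 158y 157y 157y 157y 156y 156y 156y 156y 156y 156y 157y 157y 157y 158y 159y 159y 159y 159y 159y 158y 157y 157y 157y 157y 157y 156y 156y 156y 156y
242 158y 158y 157y 157y 157y 156y 156y 156y 156y 156y 157y 157y 157y 157y 158y 159y 158y 159y 159y 159y 158y 157y 157y 157y 157y 157y 156y 156y 156y 156y
243 158y 158y 158y 157y 156y 157y 157y 156y 156y 156y 157y 157y 157y 157y 159y 158y 159y 159y 159y 159y 158y 157y 157y 157y 157y 157y 156y 156y 156y 156y
```

The 11 mm hole spans u 307–322, v 218–234, with its centre at about (314.8, 226), which gives (0.622, −0.154). The ledge's hole lines up inside it. Next, measure the pin head from the same relative pose.

Emit:
{"method": "carry_out", "body": {"plan": [{"translation":[-0.03,0.006,0],"angular":[0,0,0],"gripper":0},{"translation":[-0.065,0.013,0],"angular":[0,0,0],"gripper":0},{"translation":[-0.1,0.02,0],"angular":[0,0,0],"gripper":0},{"translation":[-0.135,0.026,0],"angular":[0,0,0],"gripper":0},{"translation":[-0.165,0.032,-0.012],"angular":[0,0,0],"gripper":0},{"translation":[-0.184,0.036,-0.012],"angular":[0,0,0],"gripper":0},{"translation":[-0.184,0.036,-0.012],"angular":[0,0,0],"gripper":0},{"translation":[-0.184,0.036,-0.012],"angular":[0,0,0],"gripper":0}]}}

```text
time: 38.88
ee_pos: [0.4365, -0.1199, 0.1985]
orientation: [2.066, 2.366, 0.001]
ft_force: [-0.5, -0.1, 0.3]
width: 0.0425
```

```bash
python3 - <<'E'
from h import *
def hc(s,u0,v0,r,z,thr=145):
    V=cv2.cvtColor(s['img'],cv2.COLOR_RGB2HSV)[...,2].astype(float); yy,xx=np.mgrid[:480,:640]
    m=(np.hypot(xx-u0,yy-v0)<r); wt=np.clip((157-V)/40,0,1)*m; return (wt*xx).sum()/wt.sum(),(wt*yy).sum()/wt.sum()
st(); w=snap('wrist','w24.png'); print(proj(w,(.437,-.119,.092)).round(1),proj(w,(.437,-.119,.054)).round(1))
h=cv2.cvtColor(w['img'],cv2.COLOR_RGB2HSV).astype(int)
y=((h[...,0]>20)&(h[...,0]<35)&(h[...,1]>110)).astype(np.uint8)
n,_,S,ce=cv2.connectedComponentsWithStats(y)
print([(S[i].tolist(),ce[i].round(1).tolist()) for i in range(1,n) if S[i,4]>100])
asc(w,260,370,180,290,4)
E
```

```text
{'time': 38.8833, 'ee_pos': [0.4365, -0.1199, 0.1985], 'orientation': [2.0658, 2.3655, 0.0005], 'ft_force': [-0.475, -0.0731, 0.3119], 'width': 0.0425, 'joint_pos': [-0.4143, 0.2568, 1.9733, 0.0, 0.9105, -0.5494]}
[314.4 225.9] [314.3 214.7]
[([302, 204, 28, 35, 777], [315.6, 221.2]), ([505, 263, 98, 66, 4137], [557.8, 297.5]), ([80, 331, 63, 52, 971], [108.3, 348.8])]
180 +++++:+:::::::::+++++yyyyyyyyyy++++++++++++::::+++:++::
184 +::::::+++++:::::+++yyyyyyyyyyyyyyyy+++++++:::++::::+++
188 ++++:::+++:::++++++yyyyyyyyyyyyyyyyyyyyyy++::+++:::+++:
192 ++++::++:::::+++++yyyyyyyyyyyyyyyyyyyyyyyyy+:::::::::++
196 ::::::++++++++++++yyyyyyyyyyyyyyyyyyyyyyyyyy+:::::+::::
200 ::::::::++:::++++yyyyyyyyyyyyyyyyyyyyyyyyyyyy+:::::++::
204 ::::++++++:::+++yyyyyyyyyyyyyyyyyyyyyyyyyyyy+:::::+++:+
208 ::::::+:::::::+yyyyyyyyyyyyyyyyyyyyyyyyyyyy+:::::+++:::
212 :::+++:++:++++yyyyyyyyyyyyyyyyyyyyyyyyyyyy+:+++++::::::
216 ::::::::::++++yyyyyyyyyyyyyyyyyyyyyyyyyyyy+::+:::::::::
220 ...:::::::::+yyyyyyyyyyyyyyyyyyyyyyyyyyyy::::::::++++::
224 ......::::::yyyyyyyyyyyyyyyyyyyyyyyyyyyy+++::::::++::::
228 ....
[... 251 characters left out ...]
....++++::::+::::+yy+:::+::+++:::::::::.
248 .....................:+::::::++:::::::::::::::::::::...
252 .........................:::::::+::::::+::::::::::::...
256 .............................::::++:++:::+::+++::+::...
260 .................................:+++++:::++++:::::....
264 ....................................::::::::+++:::.....
268 ...........................................:::::.......
272 .......................................................
276 .......................................................
280 .......................................................
284 .......................................................
288 #.....................................................#
```

Emit:
{"method": "carry_out", "body": {"plan": [{"translation":[0.0014,0.0016,-0.035],"angular":[0,0,0],"gripper":0},{"translation":[0.0014,0.0016,-0.07],"angular":[0,0,0],"gripper":0},{"translation":[0.0014,0.0016,-0.1],"angular":[0,0,0],"gripper":0},{"translation":[0.0014,0.0016,-0.125],"angular":[0,0,0],"gripper":0},{"translation":[0.0014,0.0016,-0.1365],"angular":[0,0,0],"gripper":0},{"translation":[0.0014,0.0016,-0.1365],"angular":[0,0,0],"gripper":0},{"translation":[0.0014,0.0016,-0.1365],"angular":[0,0,0],"gripper":1},{"translation":[0.0014,0.0016,-0.1365],"angular":[0,0,0],"gripper":1},{"translation":[0.0014,0.0016,-0.1365],"angular":[0,0,0],"gripper":1},{"translation":[0.0014,0.0016,-0.1365],"angular":[0,0,0],"gripper":1}], "squeeze": 30}}

```text
time: 39.77
ee_pos: [0.4384, -0.1177, 0.0625]
orientation: [2.063, 2.367, 0.001]
ft_force: [0.2, -0.2, -0.8]
width: 0.0197
```

Emit:
{"method": "carry_out", "body": {"plan": [{"translation":[0,0,0.0],"angular":[0,0,0],"gripper":1},{"translation":[0,0,0.02],"angular":[0,0,0],"gripper":1},{"translation":[0,0,0.05],"angular":[0,0,0],"gripper":1},{"translation":[0,0,0.09],"angular":[0,0,0],"gripper":1},{"translation":[0,0,0.13],"angular":[0,0,0],"gripper":1},{"translation":[0,0,0.13],"angular":[0,0,0],"gripper":1},{"translation":[0,0,0.13],"angular":[0,0,0],"gripper":1}]}}

```text
time: 40.35
ee_pos: [0.4385, -0.1176, 0.1939]
orientation: [2.061, 2.364, 0.003]
ft_force: [-0.2, 0.6, -0.9]
width: 0.0196
```

```bash
python3 - <<'E'
from h import *
st(); w=snap('wrist','w25.png'); o=manip.observe()['ee_pos']
for dz in (.03,-.005,-.042): print(dz,proj(w,(o[0],o[1],o[2]+dz)).round(1))
asc(w,250,380,180,390,6)
s=snap('scene','s25.png'); print(proj(s,(o[0],o[1],o[2]-.042)).round(1),proj(s,(o[0],o[1],o[2]-.008)).round(1))
E
```

```text
{'time': 40.35, 'ee_pos': [0.4385, -0.1176, 0.1939], 'orientation': [2.061, 2.3643, 0.0026], 'ft_force': [-0.1511, 0.6288, -0.9024], 'width': 0.0196, 'joint_pos': [-0.4078, 0.2634, 1.9789, 0.0, 0.8939, -0.5447]}
0.03 [312.1 309.6]
-0.005 [312.1 276.8]
-0.042 [312.1 253. ]
180 ::::::::::::::++yyyyy++++++++++:::::::::::::
186 ::::::::::::::++yyyyyyyyyy+++++:::::::::::::
192 :::::::::::::++yyyyyyyyyyyyyyyy:::::::::::::
198 ::::::::::::++yyyyyyyyyyyyyyyyyy::::::::::::
204 :::::::::::++yyyyyyyyyyyyyyyyyyy+:::::::::::
210 ::::::::::::+yyyyyyyyyyyyyyyyyyy::::::::::::
216 ..:::::::::+yyyyyyyyyyyyyyyyyyy:+:::::::::::
222 ......:::::yyyyyyyyyyyyyyyyyyy::::::::::::::
228 ........::yyyyyyyyyyyyyyyyyyy::::::::::::::.
234 ...........:+yyyyyyyyyyyyyyy::::::::::::::..
240 .............::::+yyyyyyyyy:::::::::::::....
246 ................::+++++yyy:::::::::::::.....
252 ..................:++++::::::::::::::.......
258 ..................:++++::::::::::::::.......
264 ..................:++++....:::::::::........
270 ................+yyyyyyyyy:......::.........
276 ..............:yyyyyyyyyyyyy...........
[... 215 characters left out ...]
++###yyyyyyyyyyyyyyyy###++++#####+.
312 +#####+++++###yyyyyyyyyyyyyyyy###+++++#####.
318 #####+++++####yyyyyyyyyyyyyyyy###+++++######
324 #####+++++####.yyyyyyyyyyyyyy:####+++++#####
330 #######+++####..yyyyyyyyyyy..:####+++#######
336 ########++####................####+#########
342 #############+................##############
348 #############:................##############
354 #############.................:#############
360 #############.................:#############
366 ############+..................#############
372 ############:..................#############
378 ############...................+############
384 ############...................:#+##########
[212.3 199.9] [208.7 184.7]
```

```bash
python3 - <<'E'
import cv2,numpy as np
im=cv2.imread('pics/w25.png')[:,:,::-1].astype(int); h=cv2.cvtColor(im.astype(np.uint8),cv2.COLOR_RGB2HSV).astype(int)
for v in range(236,270,3): print(v,' '.join('%3d'%im[v,u].mean() for u in range(294,332)))
for v in (285,295,305,315):
    us=[u for u in range(280,350) if h[v,u,1]>100 and 20<h[v,u,0]<40]; print(v,us[0],us[-1],(us[0]+us[-1])/2)
for v in (295,305,315): print([ (u,int(im[v,u].mean())) for u in list(range(286,296))+list(range(332,344))])
E
```

```text
236  64  62  60  60  59  58  59  60  60  60  59  60  60  60  60  60  58  57  56  57  56  57  57  57  57  57  57  56  57  61  63  64  64  63  62  61  63  62
239 111 112 113 116 109  87  66  60  60  60  60  59  59  59  59  60  60  60  58  57  57  57  57  57  58  56  56  57  57  56  58  61  63  64  64  63  71 101
242 112 113 115 117 117 115 113 111 110 111 112 105 100  85  65  59  59  60  60  60  58  57  56  57  56  58  57  56  56  58  56  56  57  60  63  73 104 117
245 196 195 150 110 109 109 109 111 113 114 106  78  59  59  59  59  59  58  58  57  58  59  59  58  57  57  57  57  57  57  56  57  56  56  87 112 119 121
248 196 196 195 194 193 150 111 113 115 108  78  58  59  59  59  59  58  59  58  58  58  57  77 108 117 117 115 106  85  64  59  57  58 100 118 120 119 118
251 191 193 194 196 195 193 193 193 195 148  77  58  59  60  59  58  59  59  58  58  58  57  65  99 114 116 116 116 116 115 114 115 116 114 113 114 115 116
254 197 197 198 201 201 199 196 195 193 172 110  57  59  60  59  59  59  59  58  58  58  58  57  95 113 114 114 114 114 115 115 116 116 116 117 118 119 120
257 193 
[... 861 characters left out ...]
 11), (288, 9), (289, 8), (290, 29), (291, 44), (292, 48), (293, 48), (294, 48), (295, 50), (332, 53), (333, 48), (334, 47), (335, 47), (336, 46), (337, 41), (338, 24), (339, 10), (340, 8), (341, 10), (342, 10), (343, 11)]
[(286, 10), (287, 9), (288, 8), (289, 16), (290, 43), (291, 58), (292, 61), (293, 61), (294, 60), (295, 60), (332, 61), (333, 60), (334, 59), (335, 61), (336, 59), (337, 60), (338, 41), (339, 15), (340, 8), (341, 10), (342, 11), (343, 9)]
[(286, 9), (287, 9), (288, 11), (289, 20), (290, 48), (291, 59), (292, 61), (293, 60), (294, 59), (295, 59), (332, 59), (333, 60), (334, 59), (335, 61), (336, 60), (337, 59), (338, 38), (339, 9), (340, 10), (341, 10), (342, 8), (343, 10)]
```

Emit:
{"method": "carry_out", "body": {"plan": [{"translation":[0.03,-0.006,0],"angular":[0,0,0],"gripper":1},{"translation":[0.06,-0.012,0],"angular":[0,0,0],"gripper":1},{"translation":[0.09,-0.018,0],"angular":[0,0,0],"gripper":1},{"translation":[0.12,-0.024,0],"angular":[0,0,0],"gripper":1},{"translation":[0.15,-0.03,0],"angular":[0,0,0],"gripper":1},{"translation":[0.175,-0.034,0],"angular":[0,0,0],"gripper":1},{"translation":[0.1843,-0.0357,0],"angular":[0,0,0],"gripper":1},{"translation":[0.1843,-0.0357,-0.02],"angular":[0,0,0],"gripper":1},{"translation":[0.1843,-0.0357,-0.037],"angular":[0,0,0],"gripper":1},{"translation":[0.1843,-0.0357,-0.037],"angular":[0,0,0],"gripper":1}]}}

```text
time: 41.28
ee_pos: [0.6205, -0.1525, 0.15]
orientation: [-2.061, -2.363, 0.003]
ft_force: [1.7, -0.4, -2.4]
width: 0.0197
```

Emit:
{"method": "carry_out", "body": {"plan": [{"translation":[0,0,0],"angular":[0,0,0],"gripper":1},{"translation":[0,0,0],"angular":[0,0,0],"gripper":1}]}}

```text
time: 41.45
ee_pos: [0.622, -0.1531, 0.1548]
orientation: [-2.064, -2.368, 0.0]
ft_force: [0.3, 0.0, 0.0]
width: 0.0194
```

```bash
python3 - <<'E'
from h import *
st(); w=snap('wrist','w26.png'); o=manip.observe()['ee_pos']; s=snap('scene','s26.png')
print('tip pred',proj(w,(o[0],o[1],o[2]-.042)).round(1),'hole pred',proj(w,(.6219,-.1539,.104)).round(1), 'scene tip',proj(s,(o[0],o[1],o[2]-.042)).round(1),'hole',proj(s,(.6219,-.1539,.104)).round(1))
im=w['img'].astype(int)
for v in range(226,274,2): print(v,' '.join('%3d'%im[v,u].mean() for u in range(292,334)))
E
```

```text
{'time': 41.45, 'ee_pos': [0.622, -0.1531, 0.1548], 'orientation': [-2.0643, -2.3676, 0.0003], 'ft_force': [0.3389, 0.0289, 0.0397], 'width': 0.0194, 'joint_pos': [-0.3444, 0.5649, 1.5744, -0.0001, 1.0028, -0.4811]}
tip pred [313.8 255.1] hole pred [313.3 251.2] scene tip [247.7 302.8] hole [247.9 306.3]
226  87  84  73  74  74  75  74  74  73  74  74  74  73  74  73  74  73  75  74  73  74  74  74  74  74  73  74  73  74  74  74  73  74  74  73  74  74  74  73  73  73  73
228  87  84  73  74  73  74  74  73  74  73  73  74  73  73  73  73  73  73  73  73  73  73  74  75  73  73  74  73  73  74  73  74  74  74  74  74  73  73  74  74  74  74
230  86  83  74  73  74  74  74  73  74  73  74  73  74  73  73  74  73  73  74  73  74  73  74  74  73  74  75  73  73  74  74  73  74  73  74  73  73  73  74  74  74  73
232  87  83  73  74  73  75  74  74  73  73  75  74  74  75  75  74  74  74  74  74  73  74  74  74  73  73  74  73  74  73  74  73  73  74  73  74  73  74  73  74  74  73
234  87  84  73  72  74  73  74  74  74  74  73  74  73  74  73  74  74  73  73  74  74  74  74  74  74  7
[... 2633 characters left out ...]
 100  98  99
266 123 117 107 101 101 101 100 101 100  99  92  72  60  57  58  58  58  58  59  58  58  58  58  58  57  58  58  57  60  65  80  97 101 101 100 100 100 100 100  98  99  98
268 122 117 107 101 101 101 101  96  80  62  57  57  58  58  58  58  58  58  58  58  59  58  58  59  58  58  57  58  58  56  56  58  57  64  81  95 100  99 100  99  99  99
270 122 117 107 100 100  87  66  58  58  58  58  58  57  58  58  58  59  59  58  58  58  58  58  59  57  59  57  58  58  57  58  57  58  58  57  57  71  91  99  99  98  99
272 122 119  99  67  56  57  57  57  57  57  58  58  58  58  59  59  58  58  58  59  58  58  59  59  58  58  58  57  58  58  58  57  58  58  57  57  57  63  88  99  99  99
```

Emit:
{"method": "carry_out", "body": {"plan": [{"translation":[0.0012,0.0004,0],"angular":[0,0,0],"gripper":1},{"translation":[0.0012,0.0004,-0.004],"angular":[0,0,0],"gripper":1},{"translation":[0.0012,0.0004,-0.007],"angular":[0,0,0],"gripper":1},{"translation":[0.0012,0.0004,-0.009],"angular":[0,0,0],"gripper":1},{"translation":[0.0012,0.0004,-0.011],"angular":[0,0,0],"gripper":1},{"translation":[0.0012,0.0004,-0.011],"angular":[0,0,0],"gripper":1}]}}

```text
time: 42.05
ee_pos: [0.6231, -0.1527, 0.1431]
orientation: [-2.064, -2.368, 0.0]
ft_force: [0.1, 0.3, -1.1]
width: 0.0197
```

Emit:
{"method": "carry_out", "body": {"plan": [{"translation":[0,0,-0.002],"angular":[0,0,0],"gripper":1},{"translation":[0,0,-0.003],"angular":[0,0,0],"gripper":1},{"translation":[0,0,-0.003],"angular":[0,0,0],"gripper":1}]}}

```text
time: 42.3
ee_pos: [0.6233, -0.1527, 0.1404]
orientation: [-2.064, -2.368, 0.0]
ft_force: [0.0, -0.2, -0.4]
width: 0.02
```

Tip is inside the upper hole with no force. Continuing down.

Emit:
{"method": "carry_out", "body": {"plan": [{"translation":[0,0,-0.003],"angular":[0,0,0],"gripper":1},{"translation":[0,0,-0.006],"angular":[0,0,0],"gripper":1},{"translation":[0,0,-0.009],"angular":[0,0,0],"gripper":1},{"translation":[0,0,-0.009],"angular":[0,0,0],"gripper":1}]}}

```text
time: 42.63
ee_pos: [0.6231, -0.1526, 0.1308]
orientation: [-2.064, -2.367, 0.001]
ft_force: [1.2, 0.5, -0.7]
width: 0.0195
```

Emit:
{"method": "carry_out", "body": {"plan": [{"translation":[0,0,-0.003],"angular":[0,0,0],"gripper":1},{"translation":[0,0,-0.005],"angular":[0,0,0],"gripper":1},{"translation":[0,0,-0.005],"angular":[0,0,0],"gripper":1}]}}

```text
time: 42.88
ee_pos: [0.6232, -0.1527, 0.1261]
orientation: [-2.064, -2.368, 0.0]
ft_force: [-0.1, 0.9, -0.6]
width: 0.0197
```

Emit:
{"method": "carry_out", "body": {"plan": [{"translation":[0,0,-0.002],"angular":[0,0,0],"gripper":1},{"translation":[0,0,-0.005],"angular":[0,0,0],"gripper":1},{"translation":[0,0,-0.008],"angular":[0,0,0],"gripper":1},{"translation":[0,0,-0.008],"angular":[0,0,0],"gripper":1}]}}

```text
time: 43.22
ee_pos: [0.6231, -0.1526, 0.1179]
orientation: [-2.064, -2.367, 0.0]
ft_force: [-0.7, 0.1, -1.3]
width: 0.0195
```

Emit:
{"method": "carry_out", "body": {"plan": [{"translation":[0,0,-0.002],"angular":[0,0,0],"gripper":1},{"translation":[0,0,-0.004],"angular":[0,0,0],"gripper":1},{"translation":[0,0,-0.0055],"angular":[0,0,0],"gripper":1},{"translation":[0,0,-0.0055],"angular":[0,0,0],"gripper":1}]}}

```text
time: 43.55
ee_pos: [0.6232, -0.1527, 0.1128]
orientation: [-2.064, -2.368, 0.0]
ft_force: [-0.1, -0.6, -0.7]
width: 0.0194
```

Emit:
{"method": "carry_out", "body": {"plan": [{"translation":[0,0,-0.0015],"angular":[0,0,0],"gripper":1},{"translation":[0,0,-0.0025],"angular":[0,0,0],"gripper":1},{"translation":[0,0,-0.0025],"angular":[0,0,0],"gripper":1}]}}

```text
time: 43.8
ee_pos: [0.6237, -0.153, 0.112]
orientation: [2.063, 2.367, 0.001]
ft_force: [-2.5, -0.3, 9.4]
width: 0.0195
```

The pin is seated: 9 N at the expected height. Release it and move to the pull.

Emit:
{"method": "carry_out", "body": {"plan": [{"translation":[0,0,0.002],"angular":[0,0,0],"gripper":0},{"translation":[0,0,0.002],"angular":[0,0,0],"gripper":0},{"translation":[0,0,0.002],"angular":[0,0,0],"gripper":0},{"translation":[0,0,0.002],"angular":[0,0,0],"gripper":0},{"translation":[0,0,0.02],"angular":[0,0,0],"gripper":0},{"translation":[0,0,0.05],"angular":[0,0,0],"gripper":0},{"translation":[0,0,0.09],"angular":[0,0,0],"gripper":0},{"translation":[0,0,0.09],"angular":[0,0,0],"gripper":0}]}}

```text
time: 44.47
ee_pos: [0.6257, -0.1534, 0.2075]
orientation: [2.058, 2.361, 0.006]
ft_force: [0.0, -0.9, 0.7]
width: 0.0424
```

Emit:
{"method": "carry_out", "body": {"plan": [{"translation":[0.002,-0.03,0],"angular":[0,0,0],"gripper":1},{"translation":[0.005,-0.065,0],"angular":[0,0,0],"gripper":1},{"translation":[0.009,-0.1,0],"angular":[0,0,0],"gripper":1},{"translation":[0.0126,-0.134,0],"angular":[0,0,0],"gripper":1},{"translation":[0.0126,-0.134,0],"angular":[0,0,0],"gripper":1},{"translation":[0.0126,-0.134,0],"angular":[0,0,0],"gripper":1}]}}

```text
time: 44.97
ee_pos: [0.6356, -0.2884, 0.1997]
orientation: [-2.067, -2.365, 0.0]
ft_force: [-0.1, -0.5, 0.9]
width: 0.0003
```

```bash
python3 - <<'E'
from h import *
st(); w=snap('wrist','w27.png'); s=snap('scene','s27.png'); t=snap('top','t27.png')
print('bar pred',proj(w,(.6055,-.2916,.078)).round(),proj(w,(.6055+.0066,-.2416,.078)).round(),'panel top',proj(w,(.66,-.285,.089)).round())
asc(w,220,440,60,300,10)
print('pin head pred scene',proj(s,(.622,-.154,.142)).round(),proj(s,(.622,-.154,.112)).round()); asc(s,215,280,270,320,3)
for x in (s,w):
  for k in ('pin_grip','pull_bar'):
    for r in manip.recognise(x,k)[:2]: print(k,round(r['p'],2),np.round(r['xyz'],3))
E
```

```text
{'time': 44.9667, 'ee_pos': [0.6356, -0.2884, 0.1997], 'orientation': [-2.067, -2.365, 0.0001], 'ft_force': [-0.1379, -0.5211, 0.8559], 'width': 0.0003, 'joint_pos': [-0.5205, 0.6042, 1.3673, 0.0001, 1.1707, -0.6548]}
bar pred [276. 221.] [291. 159.] panel top [346. 226.]
 60 +::::::::::+++...++.:+++.+yyyyy+:.::::::::::
 70 ++::::::::::::+++++.......++++++::::::::::::
 80 ++++::::+:+++++++++++.....rrrrrr::::::::::::
 90 ++++++::+:++:++++++++++...rrrrrr::::::::::::
100 ++++++++::+::++++++++++++.rrrrrr::::::::::::
110 :++:+++++++:++:+++::++:+rrrrrrrr::::::::::::
120 :::++++++++:+++:+++:+::+rrrrrrrr::::::::::::
130 :::::+++:++++++:++::....rrrrrrrr++::::::::::
140 ::::::++++++:+++:++.....rrrrrrr++++++:::::::
150 :::::::::+++++++++++++++rrrrrrr+++++++++::::
160 :::::::::###+++::::::++++rrrrrr++++++++++:::
170 :::::::::###+::....:::::rrrrrrr+++++++++++++
180 .::::::::###+::...::::::rrrrrrr+++++++++++++
190 ...::::::+##+:::::::::::rrrrrrr+++++++++++++
200 ......:::+##++::::::::::rrrrrrr+++++++++++++
210 .........+##++::::::::::rrrrrrr+++++++++++++
220 ..........##++::::::::::rrrrrrr++++++++
[... 485 characters left out ...]
+++++:.::::..:::.:::.
279 :++++++++++++++++:...:::::.::::::
282 ++++++++++++++++++::::.::..::::::
285 +++++++++++++++++:::..:::::::::::
288 +++++++++++++yyyyy:::::.:..::.:::
291 ++++++++++++yyyyyyy::::::::::..::
294 ++++++++++++yyyyyyyy.:::....:::::
297 ++++++++++++yyyyyyyyy.::.:...::::
300 +++++++++++++yyyyyyyyyy:..:.:::::
303 +++++++++++++yyyyyyyyyyy..:.....:
306 ++++++++++:yyyyyyyyyyyyyyy::.:..:
309 ++++:::::yyyyyy+yy++yyyyyyy::::..
312 ++++::::::yyyyyyyyyyyyyyyyyy.:..:
315 +++:::+++:+yyyyyyyyyyyyyyyyyyy:::
318 +++:+++++:::yyyyyyyyyyyyyyyyy::::
pin_grip 0.56 [ 0.624 -0.154  0.139]
pull_bar 0.69 [ 0.607 -0.299  0.078]
pin_grip 0.88 [ 0.626 -0.159  0.14 ]
pull_bar 0.9 [ 0.608 -0.287  0.076]
```

The pin stands in the lug with its head top at 0.14 m, and the bar is where predicted. Lowering the closed fingers into the gap.

Emit:
{"method": "carry_out", "body": {"plan": [{"translation":[0,0,-0.04],"angular":[0,0,0],"gripper":1},{"translation":[0,0,-0.075],"angular":[0,0,0],"gripper":1},{"translation":[0,0,-0.1],"angular":[0,0,0],"gripper":1},{"translation":[0,0,-0.12],"angular":[0,0,0],"gripper":1},{"translation":[0,0,-0.135],"angular":[0,0,0],"gripper":1},{"translation":[0,0,-0.145],"angular":[0,0,0],"gripper":1},{"translation":[0,0,-0.145],"angular":[0,0,0],"gripper":1}]}}

```text
time: 45.9
ee_pos: [0.6353, -0.2859, 0.0536]
orientation: [-2.062, -2.366, 0.001]
ft_force: [0.2, -0.5, -1.6]
width: -0.0003
```

Emit:
{"method": "carry_out", "body": {"plan": [{"translation":[-0.002,-0.0003,0],"angular":[0,0,0],"gripper":1},{"translation":[-0.004,-0.0005,0],"angular":[0,0,0],"gripper":1},{"translation":[-0.006,-0.0008,0],"angular":[0,0,0],"gripper":1},{"translation":[-0.006,-0.0008,0],"angular":[0,0,0],"gripper":1}]}}

```text
time: 46.23
ee_pos: [0.6299, -0.2878, 0.0568]
orientation: [2.064, 2.367, 0.0]
ft_force: [0.2, -0.8, 0.4]
width: -0.0002
```

Emit:
{"method": "carry_out", "body": {"plan": [{"translation":[-0.002,-0.0003,0],"angular":[0,0,0],"gripper":1},{"translation":[-0.003,-0.0004,0],"angular":[0,0,0],"gripper":1},{"translation":[-0.003,-0.0004,0],"angular":[0,0,0],"gripper":1}]}}

```text
time: 46.48
ee_pos: [0.6268, -0.288, 0.0559]
orientation: [2.064, 2.368, 0.0]
ft_force: [0.7, -0.2, 1.1]
width: 0.0001
```

Emit:
{"method": "carry_out", "body": {"plan": [{"translation":[-0.001,-0.0001,0],"angular":[0,0,0],"gripper":1},{"translation":[-0.003,-0.0004,0],"angular":[0,0,0],"gripper":1},{"translation":[-0.003,-0.0004,0],"angular":[0,0,0],"gripper":1},{"translation":[-0.003,-0.0004,0],"angular":[0,0,0],"gripper":1}]}}

```text
time: 46.82
ee_pos: [0.6239, -0.2883, 0.0556]
orientation: [-2.065, -2.368, -0.0]
ft_force: [0.4, 0.4, 0.4]
width: -0.0001
```

Emit:
{"method": "carry_out", "body": {"plan": [{"translation":[-0.001,-0.0001,0],"angular":[0,0,0],"gripper":1},{"translation":[-0.003,-0.0004,0],"angular":[0,0,0],"gripper":1},{"translation":[-0.003,-0.0004,0],"angular":[0,0,0],"gripper":1},{"translation":[-0.003,-0.0004,0],"angular":[0,0,0],"gripper":1}]}}

```text
time: 47.15
ee_pos: [0.6209, -0.2887, 0.0556]
orientation: [2.065, 2.368, 0.0]
ft_force: [0.3, -0.3, 0.2]
width: -0.0002
```

```bash
python3 - <<'E'
from h import *
st(); w=snap('wrist','w28.png'); o=manip.observe()['ee_pos']; print(proj(w,(*o[:2],.078)).round(),proj(w,(.6055,-.2916,.078)).round())
asc(w,200,420,130,340,10)
E
```

```text
{'time': 47.15, 'ee_pos': [0.6209, -0.2887, 0.0556], 'orientation': [2.0646, 2.3679, 0.0001], 'ft_force': [0.2959, -0.2767, 0.1842], 'width': -0.0002, 'joint_pos': [-0.5317, 0.7351, 1.531, 0.0001, 0.8754, -0.6684]}
[314. 304.] [277. 305.]
130 ::+::+:::::::::::::::::::+:::::::+::+rrrrrrr
140 ::++:::::::::::+::::::::::::::::+:+:+rrrrrrr
150 :+++:::::::::::::::::::::::::::::::++rrrrrrr
160 :::::::::+:::::::::::::::::::::+::::rrrrrrrr
170 ::::::::::::::::::::::::::+:::::::::rrrrrrrr
180 :::::::::::#####++++++++++++++++++++++++++rr
190 ::+::::::::#####++++++++++++++++++++++++++rr
200 :::::::::::######+++++++++++++++++++++++++rr
210 :::::::::::+#####:::::::::::::::::::rrrrrrrr
220 :::::::::::+#####+::::::::::::::::::rrrrrrrr
230 :::::::::::+#####+:::::::::::::::::+rrrrrrrr
240 ::::::::::::#####+:::::::::::::::::+rrrrrrrr
250 .:::::::::::#####+:::::::::::::::::+rrrrrrrr
260 ....::::::::#####+:::::::::::::::::rrrrrrrrr
270 .......:::::#####+:::::::::::::::::rrrrrrrrr
280 .........:::#####+:::::::::::::::::rrrrrrrrr
290 ..........::######::++##+++::::::::rrrrrrrrr
300 ............########++##+++###+::::rrrrrrrrr
310 ............#######+++##+++###+::::rrrrrrrrr
320 ............+######+++##+++####:::+rrrrrrrrr
330 ............:########+##++#####::.:rrrrrrrrr
```

Emit:
{"method": "carry_out", "body": {"plan": [{"translation":[-0.001,-0.0001,0],"angular":[0,0,0],"gripper":1},{"translation":[-0.003,-0.0004,0],"angular":[0,0,0],"gripper":1},{"translation":[-0.003,-0.0004,0],"angular":[0,0,0],"gripper":1},{"translation":[-0.003,-0.0004,0],"angular":[0,0,0],"gripper":1}]}}

```text
time: 47.53
ee_pos: [0.6178, -0.2891, 0.0556]
orientation: [-2.065, -2.368, -0.0]
ft_force: [-0.2, -0.1, 0.6]
width: 0.0003
```

Emit:
{"method": "carry_out", "body": {"plan": [{"translation":[-0.001,-0.0001,0],"angular":[0,0,0],"gripper":1},{"translation":[-0.003,-0.0004,0],"angular":[0,0,0],"gripper":1},{"translation":[-0.003,-0.0004,0],"angular":[0,0,0],"gripper":1},{"translation":[-0.003,-0.0004,0],"angular":[0,0,0],"gripper":1}]}}

```text
time: 47.87
ee_pos: [0.6149, -0.2895, 0.0557]
orientation: [2.065, 2.368, 0.0]
ft_force: [0.7, 0.5, -0.4]
width: -0.0002
```

```bash
python3 - <<'E'
from h import *
st(); w=snap('wrist','w29.png')
print(proj(w,(.6055,-.2916,.078)).round(),proj(w,(.612,-.2416,.078)).round())
asc(w,200,420,170,310,10)
E
```

```text
{'time': 47.8667, 'ee_pos': [0.6149, -0.2895, 0.0557], 'orientation': [2.0646, 2.3678, 0.0001], 'ft_force': [0.718, 0.5056, -0.3614], 'width': -0.0002, 'joint_pos': [-0.5372, 0.729, 1.5454, 0.0001, 0.8671, -0.6739]}
[291. 305.] [323. 191.]
170 ::::::::::::::::::::::::::::::::::::::rrrrrr
180 ++::::::::::::#####+++++++++++++++++++++++++
190 ::+:+:::::::::#####+++++++++++++++++++++++++
200 ::::::::::::::######++++++++++++++++++++++++
210 ::::::::::::::######::::::::::::+:::::rrrrrr
220 ::::::::::::::+#####:::::::::::::::::+rrrrrr
230 ::::::::::::::+#####:::::::::::::::::+rrrrrr
240 ::::::::::::::+#####:::::::::::::::::+rrrrrr
250 .::::::::::::::#####+::::::::::::::::+rrrrrr
260 ....:::::::::::#####+::::::::::::::::rrrrrrr
270 .......::::::::#####+::::::::::::::::rrrrrrr
280 ........:::::::#####+::::::::::::::::rrrrrrr
290 ..........:::::#####++##+++::::::::::rrrrrrr
300 .............::#####++##+++###:++::::rrrrrrr
```

Emit:
{"method": "carry_out", "body": {"plan": [{"translation":[-0.001,-0.0001,0],"angular":[0,0,0],"gripper":1},{"translation":[-0.003,-0.0004,0],"angular":[0,0,0],"gripper":1},{"translation":[-0.003,-0.0004,0],"angular":[0,0,0],"gripper":1},{"translation":[-0.003,-0.0004,0],"angular":[0,0,0],"gripper":1}]}}

```text
time: 48.25
ee_pos: [0.6118, -0.2899, 0.0556]
orientation: [2.065, 2.368, 0.0]
ft_force: [-0.3, -0.0, 1.0]
width: 0.0
```

Emit:
{"method": "carry_out", "body": {"plan": [{"translation":[-0.001,-0.0001,0],"angular":[0,0,0],"gripper":1},{"translation":[-0.003,-0.0004,0],"angular":[0,0,0],"gripper":1},{"translation":[-0.003,-0.0004,0],"angular":[0,0,0],"gripper":1},{"translation":[-0.003,-0.0004,0],"angular":[0,0,0],"gripper":1}]}}

```text
time: 48.58
ee_pos: [0.6089, -0.2904, 0.0557]
orientation: [2.065, 2.368, 0.0]
ft_force: [-0.4, 0.4, -0.2]
width: 0.0001
```

```bash
python3 - <<'E'
from h import *
st(); w=snap('wrist','w30.png')
print(proj(w,(.6055,-.2916,.078)).round())
asc(w,200,420,170,310,10)
E
```

```text
{'time': 48.5833, 'ee_pos': [0.6089, -0.2904, 0.0557], 'orientation': [2.0646, 2.3678, 0.0001], 'ft_force': [-0.36, 0.3957, -0.2277], 'width': 0.0001, 'joint_pos': [-0.5429, 0.723, 1.5596, 0.0001, 0.8588, -0.6795]}
[305. 305.]
170 +:::::::::::::::::::::::::::::::::::::::+rrr
180 ::++:::::::::::::#####++++++++++++++++++++++
190 ::::::+::::::::::#####++++++++++++++++++++++
200 :::::::::::::::::######+++++++++++++++++++++
210 :::::::::::::::::######:::::::::::::::::rrrr
220 :::::::::::::::::######::::::::::::::::+rrrr
230 :::::::::::::::::+#####:::::::::::::::::rrrr
240 :::::::::::::::::+#####::::::::::::::::+rrrr
250 ..:::::::::::::::+#####::::::::::::::::+rrrr
260 .....::::::::::::+#####::::::::::::::::rrrrr
270 .......:::::::::::#####::::::::::::::::rrrrr
280 .........:::::::::#####::::::::::::::::rrrrr
290 ...........:::::::##++##+++::::::::::::rrrrr
300 .............::::###++##+++###:::++::::rrrrr
```

```bash
python3 - <<'E'
from h import *
import pickle
w=snap('wrist'); im=w['img'].astype(int)
def edges(im,v,lo,hi):
    us=[u for u in range(lo,hi) if im[v,u].mean()<40]; return us[0],us[-1]
# full-res bar extents now
for v in range(168,186,2): 
    us=[u for u in range(260,330) if im[v,u].mean()<40]; print(v,us[:1],us[-1:],end=' ')
print()
for v in (200,220,240,260,275): print(v,edges(im,v,260,330),end=' ')
print()
o=cv2.imread('pics/w27.png')[:,:,::-1].astype(int)
for v in range(148,166,2):
    us=[u for u in range(250,300) if o[v,u].mean()<40]; print(v,us[:1],us[-1:],end=' ')
print()
for v in (180,200,220,240,260): print(v,edges(o,v,250,300),end=' ')
print()
np.set_printoptions(precision=5,suppress=True); print(w['world_from_camera'],w['cx'],w['cy'])
E
```

```text
168 [] [] 170 [] [] 172 [] [] 174 [] [] 176 [287] [308] 178 [285] [310] 180 [285] [309] 182 [284] [308] 184 [285] [307] 
200 (285, 311) 220 (285, 312) 240 (286, 312) 260 (286, 312) 275 (287, 312) 
148 [] [] 150 [] [] 152 [265] [276] 154 [264] [275] 156 [264] [274] 158 [265] [274] 160 [265] [275] 162 [265] [276] 164 [265] [278] 
180 (265, 278) 200 (266, 279) 220 (267, 279) 240 (268, 280) 260 (269, 280) 
[[ 0.99061  0.13136  0.03801  0.59938]
 [ 0.13675 -0.95148 -0.27567 -0.21976]
 [-0.00005  0.27828 -0.9605   0.22324]
 [ 0.       0.       0.       1.     ]] 313.89132094933467 237.47778899119245
```

The evidence (the jaws closed to 0 "on" the bar, and there was no force while passing over it) says the fingertips ride above the bar, and the wrist geometry puts the tip near z≈0.08. I'll go back into the gap and lower further.

Emit:
{"method": "carry_out", "body": {"plan": [{"translation":[0,0,0.012],"angular":[0,0,0],"gripper":1},{"translation":[0.01,0.0015,0.012],"angular":[0,0,0],"gripper":1},{"translation":[0.02,0.0027,0.012],"angular":[0,0,0],"gripper":1},{"translation":[0.028,0.0037,0.012],"angular":[0,0,0],"gripper":1},{"translation":[0.028,0.0037,0.002],"angular":[0,0,0],"gripper":1},{"translation":[0.028,0.0037,-0.005],"angular":[0,0,0],"gripper":1},{"translation":[0.028,0.0037,-0.011],"angular":[0,0,0],"gripper":1},{"translation":[0.028,0.0037,-0.016],"angular":[0,0,0],"gripper":1},{"translation":[0.028,0.0037,-0.016],"angular":[0,0,0],"gripper":1}]}}

```text
time: 49.43
ee_pos: [0.6361, -0.2863, 0.0378]
orientation: [-2.063, -2.366, 0.001]
ft_force: [0.2, -0.1, -0.5]
width: 0.0
```

Emit:
{"method": "carry_out", "body": {"plan": [{"translation":[-0.003,-0.0004,0],"angular":[0,0,0],"gripper":1},{"translation":[-0.006,-0.0008,0],"angular":[0,0,0],"gripper":1},{"translation":[-0.009,-0.0012,0],"angular":[0,0,0],"gripper":1},{"translation":[-0.012,-0.0016,0],"angular":[0,0,0],"gripper":1},{"translation":[-0.012,-0.0016,0],"angular":[0,0,0],"gripper":1}]}}

```text
time: 49.85
ee_pos: [0.6244, -0.2884, 0.04]
orientation: [2.065, 2.367, 0.0]
ft_force: [-0.3, -0.4, 0.7]
width: -0.0001
```

Emit:
{"method": "carry_out", "body": {"plan": [{"translation":[-0.002,-0.0003,0],"angular":[0,0,0],"gripper":1},{"translation":[-0.004,-0.0005,0],"angular":[0,0,0],"gripper":1},{"translation":[-0.004,-0.0005,0],"angular":[0,0,0],"gripper":1}]}}

```text
time: 50.1
ee_pos: [0.6207, -0.2888, 0.0398]
orientation: [2.065, 2.368, 0.0]
ft_force: [-0.5, 0.1, 0.0]
width: -0.0001
```

```bash
python3 - <<'E'
from h import *
st(); w=snap('wrist','w31.png')
asc(w,200,420,200,400,10)
E
```

```text
{'time': 50.1, 'ee_pos': [0.6207, -0.2888, 0.0398], 'orientation': [2.0645, 2.3678, 0.0001], 'ft_force': [-0.4706, 0.0595, 0.0267], 'width': -0.0001, 'joint_pos': [-0.5319, 0.7547, 1.5401, 0.0001, 0.8467, -0.6686]}
200 ::::::::::#####+++++++++++++++++++++++++++++
210 :::::::+::######++:::::::::::::::::::rrrrrrr
220 ::::::::::######+::::::+:::::::::::::rrrrrrr
230 ::::::::::######+:::::::::::::+::::++rrrrrrr
240 ::::::::::#######:::::::+++:::::::::+rrrrrrr
250 ::::::::::#######:::::::::::::::::::+rrrrrrr
260 ::::::::::+######:::::::::::::::::::rrrrrrrr
270 ..::::::::+######:::::::::::::::::::rrrrrrrr
280 .....::::::######:::::::::::::::::::rrrrrrrr
290 .......::::######:::++##+++:::::::::rrrrrrrr
300 .........::#########++##+++###::::::rrrrrrrr
310 ...........########+++##+++####+::::rrrrrrrr
320 ...........########+++##+++####:::::rrrrrrrr
330 ...........##########+##++#####::::+rrrrrrrr
340 ...#####...######################::+rrr#####
350 ############################################
360 ############################################
370 ############################################
380 ############################################
390 ######################..+###################
```

Emit:
{"method": "carry_out", "body": {"plan": [{"translation":[-0.002,-0.0003,0],"angular":[0,0,0],"gripper":1},{"translation":[-0.004,-0.0005,0],"angular":[0,0,0],"gripper":1},{"translation":[-0.004,-0.0005,0],"angular":[0,0,0],"gripper":1}]}}

```text
time: 50.4
ee_pos: [0.6169, -0.2893, 0.0397]
orientation: [2.064, 2.368, 0.0]
ft_force: [1.8, 0.6, 0.1]
width: 0.0001
```

Emit:
{"method": "carry_out", "body": {"plan": [{"translation":[-0.002,-0.0003,0],"angular":[0,0,0],"gripper":1},{"translation":[-0.004,-0.0005,0],"angular":[0,0,0],"gripper":1},{"translation":[-0.004,-0.0005,0],"angular":[0,0,0],"gripper":1}]}}

```text
time: 50.65
ee_pos: [0.6128, -0.2898, 0.0397]
orientation: [2.064, 2.368, 0.0]
ft_force: [3.0, -0.1, -0.1]
width: -0.0004
```

```bash
python3 - <<'E'
from h import *
st(); w=snap('wrist','w32.png')
asc(w,200,420,200,330,10)
E
```

```text
{'time': 50.65, 'ee_pos': [0.6128, -0.2898, 0.0397], 'orientation': [2.0643, 2.3675, 0.0003], 'ft_force': [3.0274, -0.1241, -0.1424], 'width': -0.0004, 'joint_pos': [-0.5392, 0.7469, 1.5591, 0.0001, 0.835, -0.6759]}
200 ::::::::::#####+++++++++++++++++++++++++++++
210 ::::::::::######+::++:::::::::::::::::+rrrrr
220 ::::::::::#######:::::::::+:::::::::::rrrrrr
230 ::::::::::#######::::::::::::::::+::::rrrrrr
240 ::::::::::#######++::::::::+::::::::::rrrrrr
250 ::::::::::+######:::::::::::::::::::::rrrrrr
260 ::::::::::+######:::::::::::::::::::::rrrrrr
270 ...::::::::######:::::::::::::::::::::rrrrrr
280 .....::::::######::::::::::::::::::::+rrrrrr
290 .......::::######:::++##+++::::::::::+rrrrrr
300 ........:::#########++##+++###:::::::rrrrrrr
310 ...........########+++##+++####:+++::rrrrrrr
320 ...........########+++##+++####::::::rrrrrrr
```

```bash
cat >> h.py <<'E'
def pull():
    w=snap('wrist'); im=w['img'].astype(int); h=cv2.cvtColor(w['img'],cv2.COLOR_RGB2HSV).astype(int)
    d=[]
    for v in range(225,275,5):
        us=[u for u in range(220,320) if im[v,u].mean()<40]; R=[u for u in range(330,480) if im[v,u,0]>im[v,u,1]+50]; d.append((us[0],us[-1],R[0]))
    print('bar l,r,panel',np.mean(d,0)); 
    f=[manip.observe()['ft_force'][0]]
    reg=h[150:215,220:440]; g=(reg[...,0]>40)&(reg[...,0]<90)&(reg[...,1]>80)&(reg[...,2]>40); print('green px',g.sum(), np.argwhere(g)[:,1].min()+220 if g.any() else '', np.argwhere(g)[:,1].max()+220 if g.any() else '')
    for v in range(178,212,4): print(v,' '.join('%d,%d,%d'%tuple(im[v,u]) for u in range(290,420,13)))
    return w
E
python3 - <<'E'
from h import *
st(); pull()
E
```

```text
{'time': 50.7, 'ee_pos': [0.613, -0.2898, 0.0397], 'orientation': [2.0643, 2.3676, 0.0003], 'ft_force': [3.926, 0.2778, -0.1262], 'width': 0.0002, 'joint_pos': [-0.539, 0.747, 1.5589, 0.0001, 0.8352, -0.6757]}
bar l,r,panel [250.4 280.2 388.6]
green px 0  
178 118,118,106 115,115,104 115,116,104 115,115,104 116,116,105 114,115,103 110,110,99 114,114,103 72,15,13 71,14,13
182 83,83,85 82,82,84 83,82,84 82,82,84 83,82,85 82,81,84 83,82,84 83,82,84 83,82,84 82,81,83
186 90,89,92 90,89,92 89,89,91 90,89,91 90,89,91 90,90,92 89,89,92 90,89,91 90,89,91 89,89,91
190 96,96,98 96,96,98 96,96,98 95,94,97 95,94,97 95,95,97 95,95,97 95,95,97 95,94,97 94,94,97
194 105,105,108 105,105,108 106,106,109 106,106,109 106,105,108 106,105,107 105,104,107 102,101,104 101,100,102 100,99,101
198 92,92,94 92,91,93 92,91,93 92,92,94 92,91,93 92,91,94 92,91,93 92,91,94 92,91,94 92,91,94
202 89,88,91 88,88,90 88,87,89 89,88,91 89,88,90 88,88,90 89,88,90 89,88,90 89,88,91 88,88,90
206 79,79,81 79,78,81 80,79,81 79,79,81 80,78,81 81,79,81 80,78,81 80,78,81 80,78,80 80,79,81
210 110,109,99 111,112,101 119,118,106 114,114,103 113,113,102 116,116,104 113,114,102 115,115,104 71,15,13 71,13,13
```

About 3.5 N (≈5 mm drawn), no green yet. Drawing further, slowly.

Emit:
{"method": "carry_out", "body": {"plan": [{"translation":[-0.001,-0.0001,0],"angular":[0,0,0],"gripper":1},{"translation":[-0.002,-0.0003,0],"angular":[0,0,0],"gripper":1},{"translation":[-0.003,-0.0004,0],"angular":[0,0,0],"gripper":1},{"translation":[-0.004,-0.0005,0],"angular":[0,0,0],"gripper":1},{"translation":[-0.004,-0.0005,0],"angular":[0,0,0],"gripper":1}]}}

```text
time: 51.17
ee_pos: [0.6092, -0.2903, 0.0397]
orientation: [2.064, 2.367, 0.001]
ft_force: [5.1, -0.3, -0.3]
width: -0.0001
```

```bash
python3 - <<'E'
from h import *
st(); pull()
E
```

```text
{'time': 51.1667, 'ee_pos': [0.6092, -0.2903, 0.0397], 'orientation': [2.064, 2.3673, 0.0006], 'ft_force': [5.0537, -0.3151, -0.2757], 'width': -0.0001, 'joint_pos': [-0.5426, 0.7432, 1.5683, 0.0003, 0.8292, -0.6795]}
bar l,r,panel [250.7 280.4 395.5]
green px 7 436 439
178 115,115,104 116,116,105 114,114,103 114,114,103 116,115,104 116,116,105 111,111,100 116,116,105 116,116,105 71,15,12
182 83,82,84 82,82,84 82,81,83 83,82,84 83,82,85 82,82,84 83,82,84 83,82,84 82,81,83 81,82,83
186 90,89,92 90,89,92 89,89,91 90,89,91 90,89,91 90,89,92 90,89,91 90,89,91 90,89,91 90,89,91
190 95,95,97 96,95,98 95,94,97 95,94,98 95,95,97 95,94,97 95,94,96 95,94,96 95,95,97 94,94,97
194 106,105,108 106,106,109 106,106,109 106,106,108 106,105,108 105,105,107 104,103,105 103,102,105 101,101,103 100,100,101
198 92,91,94 92,91,94 92,92,94 92,91,94 92,92,94 92,91,94 92,91,94 92,91,94 92,91,94 92,91,93
202 89,88,90 88,88,90 89,88,90 89,88,90 89,88,91 88,88,90 89,88,91 89,88,90 89,88,91 89,88,90
206 79,79,81 79,79,81 79,79,81 80,78,81 81,78,81 80,78,80 80,78,81 80,79,81 81,80,81 80,79,81
210 115,115,104 109,109,98 114,114,103 114,114,103 121,120,108 113,113,102 116,115,104 113,114,102 113,113,102 72,15,12
```

Emit:
{"method": "carry_out", "body": {"plan": [{"translation":[-0.001,-0.0001,0],"angular":[0,0,0],"gripper":1},{"translation":[-0.002,-0.0003,0],"angular":[0,0,0],"gripper":1},{"translation":[-0.003,-0.0004,0],"angular":[0,0,0],"gripper":1},{"translation":[-0.004,-0.0005,0],"angular":[0,0,0],"gripper":1},{"translation":[-0.004,-0.0005,0],"angular":[0,0,0],"gripper":1}]}}

```text
time: 51.63
ee_pos: [0.6056, -0.2908, 0.0398]
orientation: [2.064, 2.367, 0.001]
ft_force: [7.9, 0.1, -1.3]
width: -0.0002
```

```bash
python3 - <<'E'
from h import *
st(); w=pull(); im=w['img'].astype(int)
for v in (186,194,202): print(' '.join('%d,%d,%d'%tuple(im[v,u]) for u in range(410,470,4)))
s=snap('scene','s33.png'); t=snap('top','t33.png')
p=proj(s,(.65,-.235,.072)).astype(int); 
E
```

```text
{'time': 51.6333, 'ee_pos': [0.6056, -0.2908, 0.0398], 'orientation': [2.0635, 2.3666, 0.0012], 'ft_force': [7.9271, 0.1494, -1.2591], 'width': -0.0002, 'joint_pos': [-0.5462, 0.7394, 1.5773, 0.0007, 0.823, -0.6832]}
bar l,r,panel [250.9 280.6 401.6]
green px 6 437 439
178 114,114,102 119,119,107 115,115,104 115,115,104 115,115,104 117,116,105 114,115,103 110,110,99 115,115,103 71,13,11
182 82,82,84 82,81,84 83,82,85 82,82,84 82,81,84 83,82,84 82,82,84 83,82,84 83,82,84 83,82,83
186 90,90,92 90,89,91 90,89,92 90,89,92 90,89,91 90,90,92 90,89,92 90,89,91 90,89,91 90,89,92
190 95,96,98 95,96,98 95,96,98 96,95,98 95,95,97 95,95,97 95,95,97 95,95,97 95,95,97 94,94,96
194 105,105,108 105,106,109 106,106,109 105,106,109 105,105,108 105,105,107 105,104,106 102,102,104 101,101,103 100,100,102
198 92,91,94 93,91,94 91,91,93 92,91,94 92,92,94 92,91,94 92,91,94 92,91,93 92,92,94 92,91,94
202 89,88,90 89,88,91 89,88,91 89,88,90 89,88,91 89,88,91 88,88,90 89,88,91 88,88,90 89,88,90
206 79,78,81 79,78,81 80,79,81 79,79,81 80,79,81 80,79,81 80,78,81 80,78,81 80,78,81 80,79,81
210 115,115,103 110,110,98 112,111,101 118,118,106 113,114,103 113,113,102 117,117,105 114,114,103 114,115,103 71,16,14
90,89,92 90,89,91 90,89,92 89,89,91 89,89,91 89,89,91 90,89,92 89,89,91 59,74,63 21,68,33 20,68,32 69,12,11 69,13,11 70,14,13 69,13,11
99,99,102 99,98,101 99,99,101 99,98,100 98,97,101 98,98,100 98,98,100 98,97,99 85,90,89 23,72,35 23,72,35 66,21,15 70,13,11 69,13,11 69,13,10
88,88,90 89,88,90 89,88,90 89,88,90 89,87,90 89,88,90 89,88,90 89,88,91 46,69,52 20,67,31 19,67,31 70,14,12 70,14,10 70,13,12 81,17,14
```

Green bands show: about 5 mm of green at u 441–453, 8 N, so roughly 12 mm drawn. No red. Letting go gently and retreating.

Emit:
{"method": "carry_out", "body": {"plan": [{"translation":[0.003,0.0004,0],"angular":[0,0,0],"gripper":1},{"translation":[0.007,0.001,0],"angular":[0,0,0],"gripper":1},{"translation":[0.012,0.0016,0],"angular":[0,0,0],"gripper":1},{"translation":[0.018,0.0024,0],"angular":[0,0,0],"gripper":1},{"translation":[0.024,0.0032,0],"angular":[0,0,0],"gripper":1},{"translation":[0.028,0.0037,0],"angular":[0,0,0],"gripper":1},{"translation":[0.028,0.0037,0],"angular":[0,0,0],"gripper":1}]}}

```text
time: 52.37
ee_pos: [0.6335, -0.2867, 0.0394]
orientation: [-2.064, -2.368, 0.0]
ft_force: [-0.4, 1.1, 0.0]
width: 0.0003
```

Emit:
{"method": "carry_out", "body": {"plan": [{"translation":[0,0,0.03],"angular":[0,0,0],"gripper":1},{"translation":[0,0,0.07],"angular":[0,0,0],"gripper":1},{"translation":[0,0,0.11],"angular":[0,0,0],"gripper":1},{"translation":[0,0,0.15],"angular":[0,0,0],"gripper":1},{"translation":[-0.03,0.005,0.19],"angular":[0,0,0],"gripper":1},{"translation":[-0.06,0.02,0.21],"angular":[0,0,0],"gripper":1},{"translation":[-0.09,0.045,0.21],"angular":[0,0,0],"gripper":1},{"translation":[-0.11,0.08,0.21],"angular":[0,0,0],"gripper":1},{"translation":[-0.12,0.115,0.21],"angular":[0,0,0],"gripper":1},{"translation":[-0.12,0.15,0.21],"angular":[0,0,0],"gripper":1}]}}

```text
time: 53.2
ee_pos: [0.5104, -0.1358, 0.2502]
orientation: [-2.066, -2.366, 0.0]
ft_force: [1.4, 0.6, 0.5]
width: 0.0
```

Emit:
{"method": "carry_out", "body": {"plan": [{"translation":[0,0.03,0],"angular":[0,0,0],"gripper":1},{"translation":[0,0.06,0],"angular":[0,0,0],"gripper":1},{"translation":[0,0.095,0],"angular":[0,0,0],"gripper":1},{"translation":[0,0.13,0],"angular":[0,0,0],"gripper":1},{"translation":[0,0.13,0],"angular":[0,0,0],"gripper":1},{"translation":[0,0.13,0],"angular":[0,0,0],"gripper":1}]}}

```text
time: 53.7
ee_pos: [0.5126, -0.0057, 0.2498]
orientation: [2.061, 2.371, -0.0]
ft_force: [-0.1, -0.2, -0.5]
width: 0.0005
```

```bash
python3 - <<'E'
from h import *
st(); t=snap('top','t40.png'); s=snap('scene','s40.png')
for k in ('pin_grip','pull_bar','bearing_c','idler1_mid'):
    for x in (t,s):
        for r in manip.recognise(x,k)[:3]: print(k,round(r['p'],2),np.round(r['xyz'],3))
a=cv2.resize(t['img'][130:370,80:560],(600,300),interpolation=2)
b=cv2.resize(s['img'][100:420,60:540],(600,300) if False else (450,300),interpolation=2)
c=np.zeros((600,800,3),np.uint8); c[:300,:600]=a; c[300:,:450]=b
c[300:,450:800]=cv2.resize(s['img'][255:375,110:250],(350,300),interpolation=2)
cv2.imwrite('pics/c40.png',c[:,:,::-1])
E
```

```text
{'time': 53.7, 'ee_pos': [0.5126, -0.0057, 0.2498], 'orientation': [2.0609, 2.3711, -0.0002], 'ft_force': [-0.132, -0.2454, -0.5107], 'width': 0.0005, 'joint_pos': [-0.1399, 0.2853, 1.7716, -0.0002, 1.0847, -0.2796]}
pin_grip 0.48 [ 0.607 -0.293  0.076]
pin_grip 0.75 [ 0.625 -0.149  0.141]
pin_grip 0.36 [0.54  0.38  0.051]
pull_bar 0.85 [ 0.604 -0.29   0.076]
pull_bar 0.28 [ 0.656 -0.282  0.079]
pull_bar 0.92 [ 0.604 -0.3    0.081]
pull_bar 0.6 [ 0.65  -0.277  0.091]
bearing_c 0.78 [0.695 0.15  0.011]
bearing_c 0.69 [0.693 0.157 0.016]
idler1_mid 0.67 [0.538 0.378 0.039]
```

View pics/c40.png

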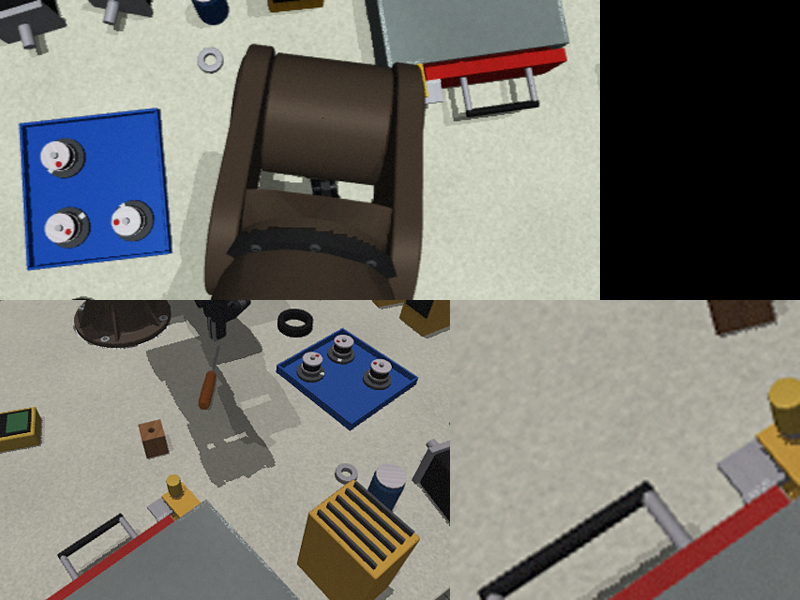

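```bash
python3 - <<'E'
from h import *
for n in ('top','scene'):
    s=snap(n); im=s['img'].astype(int)
    yy,xx=np.mgrid[:480,:640]
    h=cv2.cvtColor(s['img'],cv2.COLOR_RGB2HSV).astype(int)
    for nm,q in (('D',(.427,.375)),('C',(.5345,.386)),('E',(.4375,.2757))):
        red=(im[...,0]>im[...,1]+50)&(im[...,0]>im[...,2]+50)
        t=proj(s,(*q,.049)); d=np.argwhere(red&(np.hypot(xx-t[0],yy-t[1])<18))[:,::-1]
        whi=(im.min(2)>95)&(h[...,1]<45); P=np.stack([xx,yy],-1)[whi&(np.hypot(xx-t[0],yy-t[1])<32)]
        A=np.array([atz(s,u,.013)[:2]-q for u in P]); T=np.array([np.hypot(*(atz(s,u,.049)[:2]-q)) for u in P]); r=np.hypot(*A.T)
        L=A[(r>.022)&(r<.036)&(T>.026)]
        D=atz(s,d.mean(0),.049)[:2]-q
        f=lambda v: np.degrees(np.arctan2(v[1],v[0])).round()
        print(n,nm,'dot',f(D),'line',[int(f(v)) for v in L])
E
```

```text
top D dot -115.0 line [-46, -48, -43, -46, -48, -51, -53, -43, -46, -49, -52, -54, -56, -58, -49, -52, -55, -57, -59, -53, -56, -59, -61, -175]
top C dot -152.0 line [143]
top E dot 106.0 line [-139, -145, -162]
scene D dot -109.0 line [-173, -166, -58, -53, -56, -51, -47, -42, -37, -54, -50, -46, -42, -37, -49, -46, -42]
scene C dot -149.0 line [87]
scene E dot 98.0 line [-173, -167, -158, -161, 38, 40, 41, 42, 29, 31, 33, 35, 36, 24, 27, 29, 31]
```

```bash
python3 -c "
from plant import manip
print(manip.hand_in())"
```

```text
the job is handed in; nothing more can be done
None
```

The job is handed in, after about 54 s of the 210 s. All five idlers were turned and sorted. Three sound ones stand upright in the blue tray, and two that bind are in the quarantine drawer.

- **Lock:** The drawer is pushed hard shut: the force rose to 23 N against the stop. The lock pin is seated down to its collar, with its head top at about 0.14 m.
- **Proof pull:** The spring pull was drawn about 12 mm at 8 N. Green bands showed, no red, and the drawer stayed locked. I let it go and it sprang back.
- **Red dots:**
  - Two of the tray units measure about 60–65° off the white line in both views.
  - The third is about 75–80° off, but its line is mostly hidden in the final views, so that figure rests on the earlier wrist picture.
  - The two that bind were left at their stops, about 20–28° off.
- **Bearing:** It is where it was at the start.

Three things went differently from plan:

- **First turn of the third idler:** It hung just off the bench, so the test proved nothing. I redid it on the bench.
- **Fingertips at the pull:** They reached less deep than the stated tip position. My first grip passed over the bar, so I shut the drawer by pressing on its red panel. For the pull I lowered the fingers further.
- **Knocked idler:** One was knocked a couple of centimetres aside during the run. I found it again before testing it.

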